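# Cure specimen blocks on two sides at the lamp bar

### The arm

A 6-joint arm with a two-finger parallel gripper is mounted at the origin on a cart in front of the work surface, level with it; the furniture and walls round the work are solid. World frame = base frame: x ahead of the robot, y to its left, z up, the work surface at z = 0. Lengths are in m, angles in rad, forces in N, time in s.
With the tool pointing down it reaches from about 0.25 to 0.725 m from the base axis. Payload 4 kg.
Tool frame: the origin (TCP) lies at the very end of the fingers, on their centre line; the grasp point (between the pads) lies 19 mm behind it; x points along the fingers, y is the direction in which the jaws open and shut, and the axes are right-handed (so a half turn about x gives the same grasp; the last joint's range is limited). The gripper opens to 85 mm and grips with 20 to 120 N. Pads are 22 mm wide; open, the fingers measure 114 mm over their backs; the gripper's body (76 mm by 85 mm) begins 54 mm behind the grasp point. The pads swing forward as they close: fully open they stand 13 mm farther back than shut.
Start: joints at [-1.119, 0.241, 0.005, 1.335, 0, 1.571], TCP at [0.218, -0.45, 0.231] pointing down, gripper open.
Joint ranges: [-2.72, 2.72], [-1.05, 1.87], [-1.09, 1.28], [-1.99, 2.15], [-1.42, 1.44], [-3.14, 3.14]. Speed limits (rad/s): [2.79, 2.79, 3.14, 3.14, 3.14, 3.14].

### API

Orientations are given as a unit quaternion [x, y, z, w].
In Python, from workcell import get_obs, camera, job_done gives the robot as it stands. The module is installed in compiled form; this text tells all that it offers.
- The arm moves only by the tool arm_command, never from a script. Its argument "motion" is a list of rows, each an object of numbers: "x", "y", "z": the shift along the tool's x, y, z in m; "roll": the turn about the tool's x in rad; "fingers": the opening, from 0 (shut) to 1 (fully open). A call has 1 to 20 rows; each row shifts and turns the pose as measured when the row begins, along the tool's axes as they then stand; what a row does not reach is not made up. A row lasts 1/12 s, in which the tool goes at most 41.7 mm and 7.16 degrees, less where a joint would pass 70% of its speed; a pose out of reach is approached as far as the arm can. A call is refused whole if a number of a shift passes 0.0417 or a number of a turn 0.125, either way. A call with a gripper value outside its range is refused whole. The fingers move at their own pace and stop on an object; the grip force is fixed at half the most. Time passes only in rows, so rows that do not move let the fingers close. It gives the time, the measured TCP pose, the force and the opening at its end, in the units of the state.
- get_obs(): the state, without advancing time (a new reading comes with each control period).
- camera(name): name is "side" or "top"; returns a dict with "frame" (400x640x3 uint8, red, green, blue), "intrinsics" (3x3 intrinsics, pixels), "k1" (the pictures are not rectified: a ray, as slopes to the right and down, at radius r is drawn at 1 + k1 r^2 times it, then the intrinsics apply), "rvec" (rotation vector, rad) and "tvec" (3), from world to camera coordinates, as OpenCV has them. Camera axes: x right, y down, z forward; pixel columns grow to the right and rows downward; lengths in m; the calibration is good to about 2 mm. A picture is of the moment at which its call begins. There is no depth.
- job_done(): hands the job in, once; it reports no verdict.
The state is a dict: "clock": time; "joint_pos": joint angles; "joint_vel": joint speeds; "tau": joint torques, N m; "eef_pos": TCP position; "tool_rot": TCP orientation; "ft_force": force on the tool from outside, world axes, zero at the start; "ft_torque": the same for the moment, N m; "grip_width": finger opening in m.
Only numpy, scipy, OpenCV 4.12 (cv2) and the standard library are available. Lean on these libraries where they do the work, as an engineer would, in place of code of your own. Each camera call takes 0.05 s, during which the arm holds its last target.

### The job

Cure the two or three grey resin blocks on the low lamp bar. With the selector at off (the short bar mark), stand every block on the bench with a broad side flat against the stop rail, side by side within the rail's length, then set the selector to two dots for a good second; switch off, turn every block a quarter so that a narrow end is flat against the rail, then set it to one dot for a good second. Finally switch off and stand all the blocks upright in the steel tray; never touch a block while the selector is not at off.

Things in the scene. Friction and masses are not known exactly. Their poses are not given: they have to be found in the camera images.
- selector (a joint): selector on the white pod at the curing bar's right-hand end, rad; axis vertical, grows clockwise seen from above. Four detents: 0 = off (short bar mark), 0.6 = one dot, 1.2 = two dots, 1.8 = three dots; stops at -0.03 and 1.83. A sprung cam (up to 0.13 Nm) pulls it into the nearest detent when let go; it starts near any of the first three.
- selector_grip (a point): point on the selector's axis at the height to grip, 64 mm above the bench. The grip is a black upright bar 42 long x 14 wide x 36 mm high (42 to 78 mm above the bench, 6 mm skirt of 46 mm diameter below it; pod 96 x 96 x 36 mm). Its x axis points along the bar to the end with the white pointer line, and turns with the selector.
- rail_face (a point): middle of the stop rail's front face, at bench level; fixed. x points level into the lamp, square to the rail; y along it, to the left. Rail: aluminium, 330 long, 8 high, 14 mm thick; behind it a 4 mm plate and, 55 mm behind the front face, the white housing, 70 high, 61 mm deep. The pod's near side is 190 mm to the right of this point; it reaches 66 mm in front of the rail face.
- tray_floor (a point): centre of the floor (5 mm above the bench) of the shallow steel tray, 140 (its x) x 270 mm (its y) outside, 3 mm walls 12 mm high; fixed to the bench
- block_a_mid (a point): a grey resin specimen block, 44 (x) x 64 (y) x 40 mm high (z), 0.13 to 0.25 kg, with round metal inserts showing in its four upright sides; this point is its centre, 20 mm above its underside, axes those of the block. Its two broad sides (64 mm long) face +x and -x, its two narrow ends (44 mm) +y and -y; it is the same turned half round. Blocks are alike; None if absent.
- block_b_mid (a point): a grey resin specimen block, 44 (x) x 64 (y) x 40 mm high (z), 0.13 to 0.25 kg, with round metal inserts showing in its four upright sides; this point is its centre, 20 mm above its underside, axes those of the block. Its two broad sides (64 mm long) face +x and -x, its two narrow ends (44 mm) +y and -y; it is the same turned half round. Blocks are alike; None if absent.
- block_c_mid (a point): a grey resin specimen block, 44 (x) x 64 (y) x 40 mm high (z), 0.13 to 0.25 kg, with round metal inserts showing in its four upright sides; this point is its centre, 20 mm above its underside, axes those of the block. Its two broad sides (64 mm long) face +x and -x, its two narrow ends (44 mm) +y and -y; it is the same turned half round. Blocks are alike; None if absent.
Mind the look-alikes: they are no part of the job. Leave any pink look-alike of the part that bears block_b_mid alone.

How it is judged:
On the way, in this order (a step that is already met when the one before it is completed fails the run):
1. selector at off and every block standing with a broad side flat against the rail, let go (value of joint selector between -0.15 and 0.15 rad and angle between the x axis of each of block_a_mid, block_b_mid, block_c_mid and the x axis of rail_face, either way round below 0.1 rad and x of each of block_a_mid, block_b_mid, block_c_mid in the frame of rail_face above -0.027 m and y of block_a_mid in the frame of rail_face between -0.145 and 0.145 m and angle between each of block_a_mid, block_b_mid, block_c_mid's own z axis and vertical below 0.1 rad and height (world z) of block_a_mid between 0.013 and 0.027 m and y of block_b_mid in the frame of rail_face between -0.145 and 0.145 m and height (world z) of block_b_mid between 0.013 and 0.027 m and y of block_c_mid in the frame of rail_face between -0.145 and 0.145 m and height (world z) of block_c_mid between 0.013 and 0.027 m and contact force between the fingers and block_a below 0.2 N and contact force between the fingers and block_b below 0.2 N and contact force between the fingers and block_c below 0.2 N), for 0.2 s.
2. selector at two dots, every block still broad side to the rail (value of joint selector between 1.05 and 1.35 rad and angle between the x axis of each of block_a_mid, block_b_mid, block_c_mid and the x axis of rail_face, either way round below 0.1 rad and x of each of block_a_mid, block_b_mid, block_c_mid in the frame of rail_face above -0.027 m and y of block_a_mid in the frame of rail_face between -0.145 and 0.145 m and angle between each of block_a_mid, block_b_mid, block_c_mid's own z axis and vertical below 0.1 rad and height (world z) of block_a_mid between 0.013 and 0.027 m and y of block_b_mid in the frame of rail_face between -0.145 and 0.145 m and height (world z) of block_b_mid between 0.013 and 0.027 m and y of block_c_mid in the frame of rail_face between -0.145 and 0.145 m and height (world z) of block_c_mid between 0.013 and 0.027 m), for 0.8 s.
3. selector back at off (value of joint selector between -0.15 and 0.15 rad), for 0.2 s.
4. selector at off and every block turned, narrow end flat against the rail, let go (all of step 3 and angle between the y axis of each of block_a_mid, block_b_mid, block_c_mid and the x axis of rail_face, either way round below 0.1 rad and x of each of block_a_mid, block_b_mid, block_c_mid in the frame of rail_face above -0.037 m and y of block_a_mid in the frame of rail_face between -0.145 and 0.145 m and angle between each of block_a_mid, block_b_mid, block_c_mid's own z axis and vertical below 0.1 rad and height (world z) of block_a_mid between 0.013 and 0.027 m and y of block_b_mid in the frame of rail_face between -0.145 and 0.145 m and height (world z) of block_b_mid between 0.013 and 0.027 m and y of block_c_mid in the frame of rail_face between -0.145 and 0.145 m and height (world z) of block_c_mid between 0.013 and 0.027 m and contact force between the fingers and block_a below 0.2 N and contact force between the fingers and block_b below 0.2 N and contact force between the fingers and block_c below 0.2 N), for 0.2 s.
5. selector at one dot, every block still narrow end to the rail (value of joint selector between 0.45 and 0.75 rad and angle between the y axis of each of block_a_mid, block_b_mid, block_c_mid and the x axis of rail_face, either way round below 0.1 rad and x of each of block_a_mid, block_b_mid, block_c_mid in the frame of rail_face above -0.037 m and y of block_a_mid in the frame of rail_face between -0.145 and 0.145 m and angle between each of block_a_mid, block_b_mid, block_c_mid's own z axis and vertical below 0.1 rad and height (world z) of block_a_mid between 0.013 and 0.027 m and y of block_b_mid in the frame of rail_face between -0.145 and 0.145 m and height (world z) of block_b_mid between 0.013 and 0.027 m and y of block_c_mid in the frame of rail_face between -0.145 and 0.145 m and height (world z) of block_c_mid between 0.013 and 0.027 m), for 0.8 s.
6. selector back at off (all of step 3), for 0.2 s.
At the end, for the whole second after the job is handed in: Selector at off (within 0.15 rad) and every block present standing upright (within 0.1 rad) on the tray floor, at rest, its centre within 45 mm (tray x) and 115 mm (tray y) of the middle. Earlier, flat against the rail: within 5 mm and 0.1 rad, centre within 145 mm of the rail middle (all of step 6 and x of block_a_mid in the frame of tray_floor between -0.045 and 0.045 m and y of block_a_mid in the frame of tray_floor between -0.115 and 0.115 m and z of block_a_mid in the frame of tray_floor between 0.013 and 0.027 m and angle between each of block_a_mid, block_b_mid, block_c_mid's own z axis and vertical below 0.1 rad and linear speed of each of block_a, block_b, block_c below 0.02 m/s and x of block_b_mid in the frame of tray_floor between -0.045 and 0.045 m and y of block_b_mid in the frame of tray_floor between -0.115 and 0.115 m and z of block_b_mid in the frame of tray_floor between 0.013 and 0.027 m and x of block_c_mid in the frame of tray_floor between -0.045 and 0.045 m and y of block_c_mid in the frame of tray_floor between -0.115 and 0.115 m and z of block_c_mid in the frame of tray_floor between 0.013 and 0.027 m); the robot touches nothing.
It fails at once if a block touched by the fingers while the selector is not at off (value of joint selector above 0.35 rad and (contact force between the fingers and block_a above 1 N or contact force between the fingers and block_b above 1 N or contact force between the fingers and block_c above 1 N)).
Of block_a, block_b, block_c only 2 to 3 are there at a start; the rules pass over those that are not, and their reading is None.
At some moment in a run one of block_a, block_b, block_c may be knocked a few centimetres aside while the robot is not near it.
Once in a run the grip may slacken for a moment while it holds something.
It also fails if it takes over 210 s, if anything falls off the work surface, if the arm or the gripper's body presses on something with over 40 N, if the wrist force passes 120 N, or if a joint passes its speed limit or range.

## Working session

There is one attempt and no reset: what is moved stays moved. The work goes in short steps, Python scripts to look and compute and a tool call to move; the robot and the scene stay as the last step left them, time stands still between calls to the robot, and variables do not carry over. Pictures are saved under pics/ and viewed, and the job is handed in when it is done.

Besides the shell and the picture viewer there is one more tool, called after "Call:" as name([rows], argument=value, ...), one row to a line, values as JSON. arm_command: Moves the arm, as the interface text tells. Its arguments: {"type":"object","properties":{"motion":{"type":"array","items":{"type":"object","properties":{"x":{"type":"number"},"y":{"type":"number"},"z":{"type":"number"},"roll":{"type":"number"},"fingers":{"type":"number"}}}}},"required":["motion"]}

```bash
mkdir -p pics; ls
cat > h.py <<'E'
import numpy as np, cv2
from workcell import get_obs, camera, job_done
def snap(name,fn=None):
    c=camera(name); f=c['frame']
    if fn: cv2.imwrite('pics/'+fn+'.png',f[:,:,::-1])
    return c
def ray(c,uv):
    K=np.array(c['intrinsics']);R,_=cv2.Rodrigues(np.array(c['rvec'],float));t=np.array(c['tvec'],float).reshape(3)
    d=np.array([(uv[0]-K[0,2])/K[0,0],(uv[1]-K[1,2])/K[1,1]]);p=d.copy()
    for _ in range(30): p=d/(1+c['k1']*(p@p))
    return -R.T@t, R.T@np.array([p[0],p[1],1])
def onz(c,uv,z):
    o,d=ray(c,uv); return o+d*(z-o[2])/d[2]
def proj(c,X):
    K=np.array(c['intrinsics']);R,_=cv2.Rodrigues(np.array(c['rvec'],float));t=np.array(c['tvec'],float).reshape(3)
    q=R@np.array(X,float)+t; s=q[:2]/q[2]; s=s*(1+c['k1']*(s@s)); return np.array([K[0,0]*s[0]+K[0,2],K[1,1]*s[1]+K[1,2]])
E
python3 - <<'E'
from h import *
for n in('top','side'):
    c=snap(n,n+'0'); o,d=ray(c,(320,200)); print(n,c['intrinsics'],c['k1'],o,d)
print(get_obs())
E
```

```text
pics
top [[363.36803235   0.         318.23818403]
 [  0.         363.36803235 197.26582907]
 [  0.           0.           1.        ]] 0.011032419077004167 [0.37186165 0.04110504 1.0995371 ] [ 0.11127139 -0.01707672 -0.99368365]
side [[479.42251472   0.         321.17745334]
 [  0.         479.42251472 196.20839991]
 [  0.           0.           1.        ]] -0.0010994072850308704 [-0.10202087  1.00065194  0.71447684] [ 0.46398179 -0.73219666 -0.49867578]
{'clock': 0.1, 'joint_pos': array([-1.11899213e+00,  2.41350456e-01,  3.87440805e-03,  1.33519777e+00,
       -2.47662470e-05,  1.57078023e+00]), 'joint_vel': array([-0.00197809, -0.00222817,  0.00343789,  0.00027329,  0.00197355,
        0.0003475 ]), 'tau': array([-1.08233801e-04, -3.73138225e+01,  2.53009808e+01,  1.08269558e-02,
       -1.61461918e-05,  6.56031347e-06]), 'eef_pos': array([ 0.21804458, -0.44933225,  0.23050147]), 'tool_rot': array([-0.68898214, -0.15903221,  0.68929656, -0.15774228]), 'ft_force': array([-0.41734135, -0.67765218, -0.14316068]), 'ft_torque': array([ 0.01247005, -0.0411665 , -0.0244647 ]), 'grip_width': 0.08501501238851676}
```

View pics/top0.png

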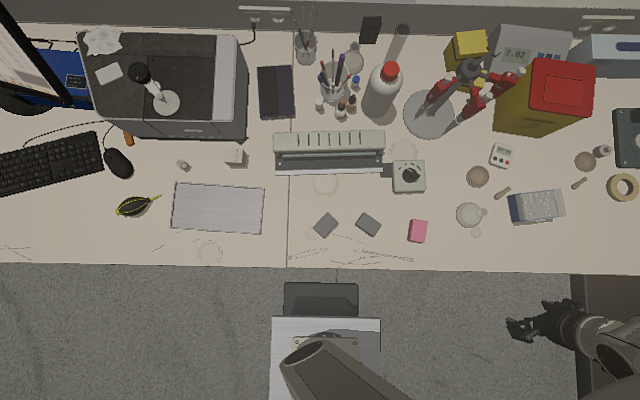

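View pics/side0.png

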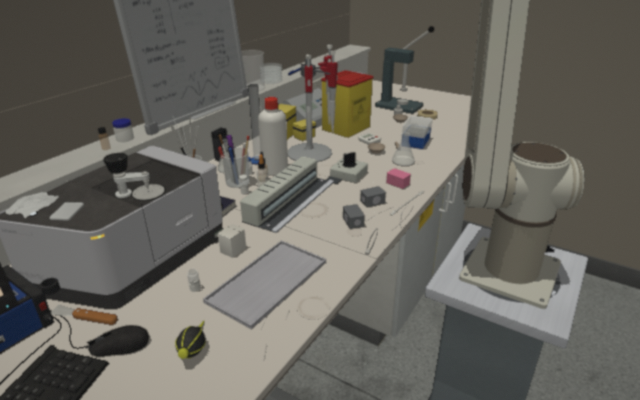

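Run:
```python
from h import *
t=cv2.imread('pics/top0.png')
cv2.imwrite('pics/crop0.png',cv2.resize(t[110:260,160:450],None,fx=2.75,fy=2.75,interpolation=cv2.INTER_CUBIC))
cv2.imwrite('pics/crop1.png',cv2.resize(t[125:205,260:440],None,fx=4.4,fy=4.4,interpolation=cv2.INTER_CUBIC))
```

```text
(no output)
```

View pics/crop0.png

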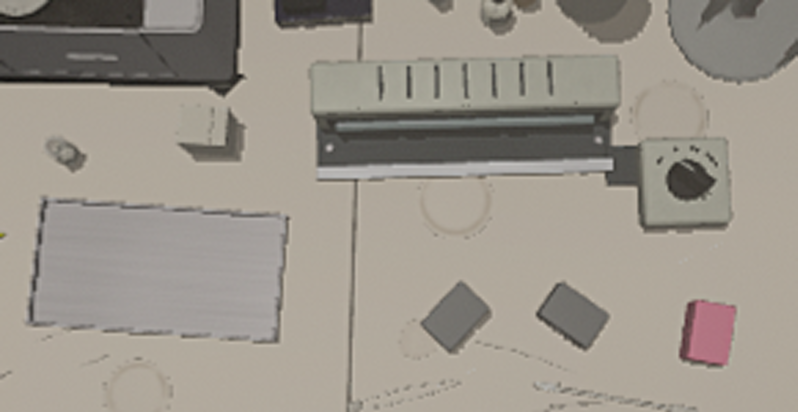

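View pics/crop1.png

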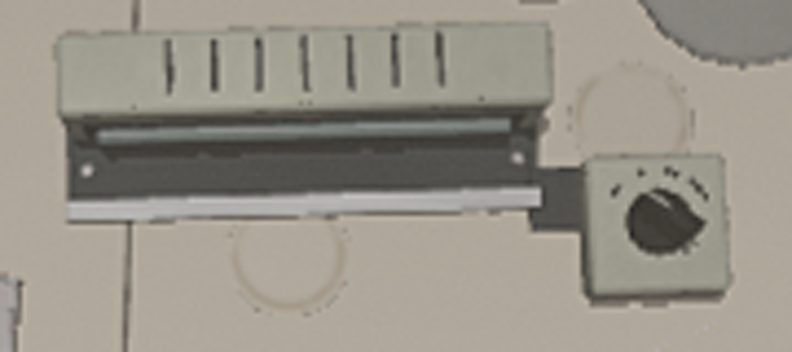

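Run:
```python
from h import *
t=cv2.imread('pics/top0.png')
cv2.imwrite('pics/crop2.png',cv2.resize(t[155:197,385:430],None,fx=13,fy=13,interpolation=cv2.INTER_CUBIC))
c=camera('side');s=c['frame'][:,:,::-1]
cv2.imwrite('pics/crop3.png',cv2.resize(s[145:230,320:420],None,fx=7,fy=7,interpolation=cv2.INTER_CUBIC))
```

```text
(no output)
```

View pics/crop2.png

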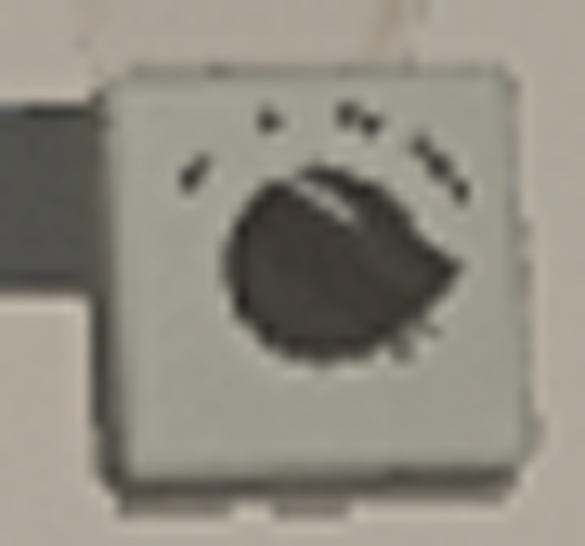

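View pics/crop3.png

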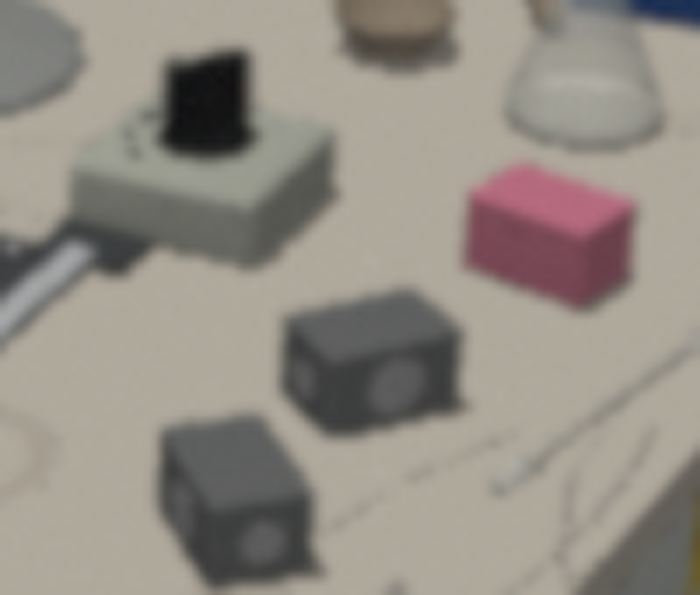

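```bash
cat >> h.py <<'E'
def blocks(c,show=False):
    f=c['frame'].astype(int); 
    hsv=cv2.cvtColor(c['frame'],cv2.COLOR_RGB2HSV)
    return f,hsv
E
python3 - <<'E'
from h import *
c=camera('top'); f=c['frame']
for uv in [(326,225),(368,224),(326,234),(320,232),(320,255),(330,170),(330,165),(330,180),(215,205),(418,231),(235,150)]:
    print(uv,f[uv[1],uv[0]])
for x in (285,300,320,340,360,375): print(x,[ (y,f[y,x].sum()//3) for y in range(158,180)])
E
```

```text
(326, 225) [115 112 108]
(368, 224) [113 110 106]
(326, 234) [100  98  92]
(320, 232) [117 115 110]
(320, 255) [177 168 157]
(330, 170) [183 181 179]
(330, 165) [81 80 76]
(330, 180) [176 168 155]
(215, 205) [163 159 155]
(418, 231) [178 117 129]
(235, 150) [171 164 152]
285 [(158, np.uint64(58)), (159, np.uint64(64)), (160, np.uint64(62)), (161, np.uint64(66)), (162, np.uint64(82)), (163, np.uint64(82)), (164, np.uint64(83)), (165, np.uint64(82)), (166, np.uint64(82)), (167, np.uint64(81)), (168, np.uint64(82)), (169, np.uint64(74)), (170, np.uint64(117)), (171, np.uint64(185)), (172, np.uint64(177)), (173, np.uint64(182)), (174, np.uint64(172)), (175, np.uint64(101)), (176, np.uint64(173)), (177, np.uint64(167)), (178, np.uint64(165)), (179, np.uint64(165))]
300 [(158, np.uint64(62)), (159, np.uint64(61)), (160, np.uint64(68)), (161, np.uint64(82)), (162, np.uint64(80)), (163, np.uint64(79)), (164, np.uint64(80)), (165, np.uint64(79)), (166, np.uint64(81)), (167, np.uint64(80)), (168, np.uint64(76)), (169, np.uint64(102)), (170, np.uint64(165)), (171, np.uint64(175)), (172, np.uint
[... 1474 characters left out ...]
.uint64(174)), (172, np.uint64(170)), (173, np.uint64(110)), (174, np.uint64(170)), (175, np.uint64(166)), (176, np.uint64(165)), (177, np.uint64(164)), (178, np.uint64(165)), (179, np.uint64(166))]
375 [(158, np.uint64(70)), (159, np.uint64(81)), (160, np.uint64(83)), (161, np.uint64(79)), (162, np.uint64(77)), (163, np.uint64(80)), (164, np.uint64(80)), (165, np.uint64(79)), (166, np.uint64(71)), (167, np.uint64(112)), (168, np.uint64(179)), (169, np.uint64(168)), (170, np.uint64(168)), (171, np.uint64(160)), (172, np.uint64(123)), (173, np.uint64(170)), (174, np.uint64(166)), (175, np.uint64(164)), (176, np.uint64(165)), (177, np.uint64(164)), (178, np.uint64(164)), (179, np.uint64(165))]
```

```bash
cat >> h.py <<'E'
def rail(c):
    g=c['frame'].astype(float).mean(2); P=[];B=[]
    for x in range(280,382,2):
        col=g[:,x]
        for y in range(163,176):
            if col[y]<125<=col[y+1]:
                yy=y+(125-col[y])/(col[y+1]-col[y]); B.append(onz(c,(x,yy),.008)[:2]); break
        ys=np.arange(170,178); k=ys[np.argmin(col[170:178])]
        if col[k]<150:
            w=np.clip(166-col[k-1:k+2],0,None); P.append(onz(c,(x,(w*np.arange(k-1,k+2)).sum()/w.sum()),.001)[:2])
    return np.array(P),np.array(B)
def fit(P):
    vx,vy,x,y=cv2.fitLine(P.astype(np.float32),cv2.DIST_HUBER,0,.01,.01).ravel(); 
    if vy<0: vx,vy=-vx,-vy
    return np.array([x,y]),np.array([vx,vy])
def blk(c,lo=103,hi=126,roi=(150,170,420,258),z=.04,minpx=60):
    f=c['frame'].astype(float); g=f.mean(2); sat=f.max(2)-f.min(2)
    m=((g>lo)&(g<hi)&(sat<14)).astype(np.uint8)
    k=np.zeros_like(m); x0,y0,x1,y1=roi; k[y0:y1,x0:x1]=m[y0:y1,x0:x1]
    k=cv2.morphologyEx(k,cv2.MORPH_OPEN,np.ones((3,3),np.uint8))
    out=[]
    for ct in cv2.findContours(k,cv2.RETR_EXTERNAL,cv2.CHAIN_APPROX_NONE)[0]:
        if cv2.contourArea(ct)<minpx: continue
        W=np.array([onz(c,p,z)[:2] for p in ct.reshape(-1,2).astype(float)])
        (cx,cy),(w,h),a=cv2.minAreaRect((W*1000).astype(np.float32))
        if w<h: a+=90   # a: direction of long side in xy deg
        out.append((np.round(ct.reshape(-1,2).mean(0)),round(cx/1000,4),round(cy/1000,4),round(max(w,h)),round(min(w,h)),round((a+90)%180-90,1)))
    return out
E
python3 - <<'E'
from h import *
c=camera('top')
P,B=rail(c)
for Q in (P,B):
    p,d=fit(Q); print(len(Q),p,d,'yaw of rail y vs +y',np.degrees(np.arctan2(-d[0],d[1])))
for b in blk(c): print(b)
# rail ends: bright rail top at z=.008
g=c['frame'].astype(float).mean(2)
print([ (x,int(g[172,x])) for x in range(268,285)]); print([ (x,int(g[169,x])) for x in range(375,400)])
# selector: pod top corners approx from crop2 (x/13+385,y/13+155)
for n,uv,z in [('tl',(110,78),.036),('tr',(510,75),.036),('br',(525,460),.036),('bl',(112,480),.036),('ptr',(290,180),.078),('ptr2',(350,225),.078),('tailR',(455,265),.078),('off',(195,172),.036),('1',(270,120),.036),('2',(358,118),.036),('3',(440,170),.036)]:
    print(n,onz(c,(uv[0]/13+385-.46,uv[1]/13+155-.46),z))
m=(cv2.inRange(cv2.cvtColor(c['frame'],cv2.COLOR_RGB2GRAY),140,250))
E
```

```text
51 [ 0.5783503  -0.03091134] [-0.05358687  0.9985632 ] yaw of rail y vs +y 3.0717726
51 [ 0.59131503 -0.00637865] [-0.05257799  0.9986168 ] yaw of rail y vs +y 3.0138865
(array([369., 223.]), 0.4237, -0.1207, 61, 41, 56.9)
(array([325., 224.]), 0.4206, 0.0069, 58, 41, -43.8)
[(268, 165), (269, 166), (270, 166), (271, 165), (272, 165), (273, 166), (274, 164), (275, 164), (276, 179), (277, 177), (278, 177), (279, 177), (280, 177), (281, 177), (282, 178), (283, 177), (284, 178)]
[(375, 168), (376, 167), (377, 168), (378, 167), (379, 168), (380, 168), (381, 172), (382, 166), (383, 70), (384, 77), (385, 78), (386, 80), (387, 78), (388, 79), (389, 80), (390, 79), (391, 82), (392, 92), (393, 118), (394, 144), (395, 154), (396, 154), (397, 155), (398, 148), (399, 95)]
tl [ 0.6145988  -0.19312147  0.036     ]
tr [ 0.61747157 -0.28540716  0.036     ]
br [ 0.52799265 -0.28764496  0.036     ]
bl [ 0.52124737 -0.19326455  0.036     ]
ptr [ 0.58301638 -0.22356781  0.078     ]
ptr2 [ 0.57324212 -0.23673602  0.078     ]
tailR [ 0.56483332 -0.25981574  0.078     ]
off [ 0.59305629 -0.21260418  0.036     ]
1 [ 0.6056214  -0.22994902  0.036     ]
2 [ 0.60656468 -0.25023339  0.036     ]
3 [ 0.59483775 -0.26899717  0.036     ]
```

Run:
```python
from h import *
c=camera('top')
L=onz(c,(275.5,172),.008)[:2];R=onz(c,(382.5,169),.008)[:2];print(L,R,np.linalg.norm(L-R))
th=np.radians(3.04); X=np.array([np.cos(th),np.sin(th)]);Y=np.array([-X[1],X[0]])
P,B=rail(c); p=P.mean(0);b=B.mean(0)
mid_y=((L+R)/2)@Y
fx=p@X; bx=b@X; print('front x',fx,'back x',bx,bx-fx)
M=X*fx+Y*mid_y; print('rail_face',M)
# selector axis in rail frame: pod near side 190 right, 96 wide -> y=-238; x: front reach -66 +48=-18
print('sel axis',M+X*(-.066+.048)+Y*(-.238))
# tray: edges
f=c['frame'];g=f.astype(float).mean(2)
hsv=cv2.cvtColor(f,cv2.COLOR_RGB2HSV)
# tray mask: low saturation bright
sat=f.max(2).astype(int)-f.min(2)
m=((sat<13)&(g>130)).astype(np.uint8); k=np.zeros_like(m);k[175:245,160:275]=m[175:245,160:275]
k=cv2.morphologyEx(k,cv2.MORPH_CLOSE,np.ones((3,3)));ct=max(cv2.findContours(k,0,1)[0],key=cv2.contourArea)
W=np.array([onz(c,q,.008)[:2]*1000 for q in ct.reshape(-1,2).astype(float)],np.float32);print(cv2.minAreaRect(W))
s=camera('side')
# two-view check of block a (side crop3 x/7+320,y/7+145)
for uv in [(235,455),(372,325)]:
    print(onz(s,(uv[0]/7+320,uv[1]/7+145),.04))
for uv in [(205,55)]: print(onz(s,(uv[0]/7+320,uv[1]/7+145),.078))
```

```text
[0.5768189  0.15956902] [ 0.5938302  -0.16699654] 0.3270083312020814
front x 0.5762660652409453 back x 0.5901413651701262 0.013875299929180906
rail_face [ 0.57729802 -0.00414003]
sel axis [ 0.57194524 -0.2427597 ]
((464.7641296386719, 332.15411376953125), (270.26153564453125, 139.4335174560547), 87.18701934814453)
[0.41874647 0.00850017 0.04      ]
[ 0.42061611 -0.11324426  0.04      ]
[ 0.57194291 -0.24028674  0.078     ]
```

```bash
cat >> h.py <<'E'
from scipy.spatial.transform import Rotation as Ro
def st():
    o=get_obs(); R=Ro.from_quat(o['tool_rot']).as_matrix(); return o,R
def go(x=None,y=None,z=None,jaw=None):
    """needed roll (to jaw yaw deg mod 180) then shift in tool axes after roll"""
    o,R=st(); p=o['eef_pos']; T=np.array([p[i] if v is None else v for i,v in enumerate((x,y,z))])
    j=np.degrees(np.arctan2(R[1,1],R[0,1]))
    print('t',round(o['clock'],2),'tcp',p.round(4),'jaw',round(j,1),'j6',o['joint_pos'].round(2)[[0,5]],'F',o['ft_force'].round(1),'w',round(o['grip_width'],4),'down',R[:,0].round(3))
    r=0
    if jaw is not None:
        d=(j-jaw+90)%180-90; r=np.radians(d); print('roll',round(r,3),' alt',round(r-np.sign(r)*np.pi,3))
    R2=R@Ro.from_rotvec([r,0,0]).as_matrix()
    print('shift tool after roll',(R2.T@(T-p)).round(4),'dist',np.linalg.norm(T-p).round(3))
RX=np.array([np.cos(np.radians(3.04)),np.sin(np.radians(3.04))]);RY=np.array([-RX[1],RX[0]]);RM=np.array([.5773,-.0041])
def rp(x,y): return RM+RX*x+RY*y
E
python3 - <<'E'
from h import *
go(.4237,-.1207,.10,56.9)
go(.4206,.0069,.10,-43.8)
print(rp(-.022,-.08),rp(-.022,.08))
E
```

```text
t 0.35 tcp [ 0.2182 -0.4497  0.2311] jaw -64.1 j6 [-1.12  1.57] F [ 0.1 -0.7 -0. ] w 0.085 down [-0.  0. -1.]
roll 1.029  alt -2.112
shift tool after roll [ 0.1312 -0.3878  0.0075] dist 0.409
t 0.35 tcp [ 0.2182 -0.4497  0.2311] jaw -64.1 j6 [-1.12  1.57] F [ 0.1 -0.7 -0. ] w 0.085 down [-0.  0. -1.]
roll -0.355  alt 2.787
shift tool after roll [ 0.1312 -0.1699 -0.4696] dist 0.516
[ 0.55957361 -0.08515415] [0.55108831 0.07462069]
```

Call:
arm_command([
  {"roll": -0.124, "fingers": 1},
  {"roll": -0.124},
  {"roll": -0.124},
  {"roll": -0.124},
  {"roll": -0.124},
  {"roll": -0.124},
  {"roll": -0.124},
  {"roll": -0.124},
  {"roll": -0.124},
  {"roll": -0.124},
  {"roll": -0.124},
  {"roll": -0.124},
  {"roll": -0.124},
  {"roll": -0.124},
  {"roll": -0.124},
  {"roll": -0.124},
  {"roll": -0.124},
  {"roll": 0},
])

```text
schema error: expected keys x, y, z, roll, fingers
```

```bash
sed -i 's/d=(j-jaw+90)%180-90/d=(j-jaw+180)%360-180/' h.py
python3 - <<'E'
from h import *
go(.4237,-.1207,.15,56.9)
E
```

```text
t 0.35 tcp [ 0.2182 -0.4497  0.2311] jaw -64.1 j6 [-1.12  1.57] F [ 0.1 -0.7 -0. ] w 0.085 down [-0.  0. -1.]
roll -2.112  alt 1.029
shift tool after roll [ 0.0812  0.3878 -0.0075] dist 0.396
```

Call:
arm_command([
  {"x": 0, "y": 0, "z": 0, "roll": -0.124, "fingers": 1},
  {"x": 0, "y": 0, "z": 0, "roll": -0.124, "fingers": 1},
  {"x": 0, "y": 0, "z": 0, "roll": -0.124, "fingers": 1},
  {"x": 0, "y": 0, "z": 0, "roll": -0.124, "fingers": 1},
  {"x": 0, "y": 0, "z": 0, "roll": -0.124, "fingers": 1},
  {"x": 0, "y": 0, "z": 0, "roll": -0.124, "fingers": 1},
  {"x": 0, "y": 0, "z": 0, "roll": -0.124, "fingers": 1},
  {"x": 0, "y": 0, "z": 0, "roll": -0.124, "fingers": 1},
  {"x": 0, "y": 0, "z": 0, "roll": -0.124, "fingers": 1},
  {"x": 0, "y": 0, "z": 0, "roll": -0.124, "fingers": 1},
  {"x": 0, "y": 0, "z": 0, "roll": -0.124, "fingers": 1},
  {"x": 0, "y": 0, "z": 0, "roll": -0.124, "fingers": 1},
  {"x": 0, "y": 0, "z": 0, "roll": -0.124, "fingers": 1},
  {"x": 0, "y": 0, "z": 0, "roll": -0.124, "fingers": 1},
  {"x": 0, "y": 0, "z": 0, "roll": -0.124, "fingers": 1},
  {"x": 0, "y": 0, "z": 0, "roll": -0.124, "fingers": 1},
  {"x": 0, "y": 0, "z": 0, "roll": -0.124, "fingers": 1},
])

```text
clock: 1.77
eef_pos: [0.2179, -0.449, 0.2304]
tool_rot: [0.196, 0.68, -0.195, 0.679]
ft_force: [0.1, 1.0, 0.6]
grip_width: 0.0853
```

Run:
```python
from h import *
go(.4237,-.1207,.12,56.9)
```

```text
t 1.77 tcp [ 0.2179 -0.449   0.2304] jaw 57.9 j6 [-1.12 -0.56] F [0.1 1.  0.6] w 0.0853 down [-0.001  0.002 -1.   ]
roll 0.018  alt -3.123
shift tool after roll [ 0.1108  0.3873 -0.0067] dist 0.403
```

Call:
arm_command([
  {"x": 0.01, "y": 0.035, "z": 0, "roll": 0.018, "fingers": 1},
  {"x": 0.01, "y": 0.035, "z": 0, "roll": 0, "fingers": 1},
  {"x": 0.01, "y": 0.035, "z": 0, "roll": 0, "fingers": 1},
  {"x": 0.01, "y": 0.035, "z": 0, "roll": 0, "fingers": 1},
  {"x": 0.01, "y": 0.035, "z": 0, "roll": 0, "fingers": 1},
  {"x": 0.01, "y": 0.035, "z": 0, "roll": 0, "fingers": 1},
  {"x": 0.01, "y": 0.035, "z": 0, "roll": 0, "fingers": 1},
  {"x": 0.01, "y": 0.035, "z": 0, "roll": 0, "fingers": 1},
  {"x": 0.01, "y": 0.035, "z": 0, "roll": 0, "fingers": 1},
  {"x": 0.01, "y": 0.035, "z": 0, "roll": 0, "fingers": 1},
  {"x": 0.01, "y": 0.035, "z": 0, "roll": 0, "fingers": 1},
  {"x": 0, "y": 0, "z": 0, "roll": 0, "fingers": 1},
])

```text
clock: 2.77
eef_pos: [0.437, -0.1175, 0.1166]
tool_rot: [0.201, 0.674, -0.205, 0.681]
ft_force: [-0.3, 0.5, -1.1]
grip_width: 0.0854
```

Run:
```python
from h import *
go(.4237,-.1207,.12,56.9)
c=snap('top','top1'); print(blk(c)); t=c['frame'][:,:,::-1]
cv2.imwrite('pics/top1c.png',cv2.resize(t[130:260,250:450],None,fx=4,fy=4,interpolation=cv2.INTER_CUBIC))
```

```text
t 2.77 tcp [ 0.437  -0.1175  0.1166] jaw 56.7 j6 [-0.26  0.32] F [-0.3  0.5 -1.1] w 0.0854 down [ 0.007 -0.007 -1.   ]
roll -0.004  alt 3.137
shift tool after roll [-0.0035 -0.0099 -0.0094] dist 0.014
[(array([325., 224.]), 0.4213, 0.0062, 60, 41, -43.7)]
```

View pics/top1c.png

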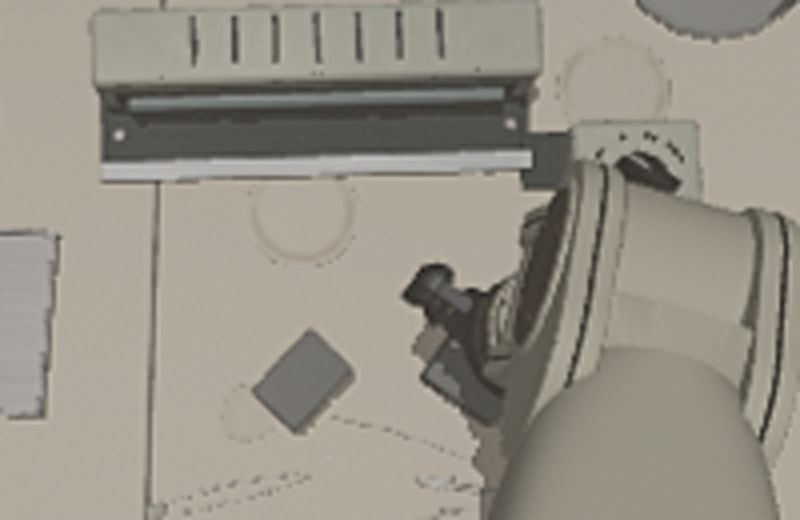

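Call:
arm_command([
  {"x": 0, "y": -0.01, "z": -0.01, "roll": 0, "fingers": 1},
  {"x": 0.02, "y": 0, "z": 0, "roll": 0, "fingers": 1},
  {"x": 0.02, "y": 0, "z": 0, "roll": 0, "fingers": 1},
  {"x": 0, "y": 0, "z": 0, "roll": 0, "fingers": 1},
])

```text
clock: 3.15
eef_pos: [0.4225, -0.1246, 0.0781]
tool_rot: [0.199, 0.673, -0.206, 0.682]
ft_force: [-1.7, 0.4, -0.6]
grip_width: 0.0852
```

Run:
```python
from h import *
go(.4237,-.1207,.007,56.9)
```

```text
t 3.15 tcp [ 0.4225 -0.1246  0.0781] jaw 56.7 j6 [-0.28  0.3 ] F [-1.7  0.4 -0.6] w 0.0852 down [ 0.009 -0.012 -1.   ]
roll -0.004  alt 3.138
shift tool after roll [ 0.071   0.0043 -0.0022] dist 0.071
```

Call:
arm_command([
  {"x": 0.02, "y": 0.003, "z": -0.002, "roll": 0, "fingers": 1},
  {"x": 0.02, "y": 0.001, "z": 0, "roll": 0, "fingers": 1},
  {"x": 0.02, "y": 0, "z": 0, "roll": 0, "fingers": 1},
  {"x": 0.01, "y": 0, "z": 0, "roll": 0, "fingers": 1},
  {"x": 0, "y": 0, "z": 0, "roll": 0, "fingers": 1},
])

```text
clock: 3.57
eef_pos: [0.4252, -0.1271, 0.0109]
tool_rot: [0.202, 0.67, -0.209, 0.683]
ft_force: [0.2, 1.1, 0.0]
grip_width: 0.0851
```

Run:
```python
from h import *
go(.4237,-.1207,.006,56.9)
c=snap('side'); t=c['frame'][:,:,::-1]
cv2.imwrite('pics/s2.png',cv2.resize(t[130:240,300:440],None,fx=5,fy=5,interpolation=cv2.INTER_CUBIC))
```

```text
t 3.57 tcp [ 0.4252 -0.1271  0.0109] jaw 56.2 j6 [-0.28  0.31] F [0.2 1.1 0. ] w 0.0851 down [ 0.015 -0.016 -1.   ]
roll -0.012  alt 3.13
shift tool after roll [ 0.0048  0.0046 -0.0049] dist 0.008
```

View pics/s2.png

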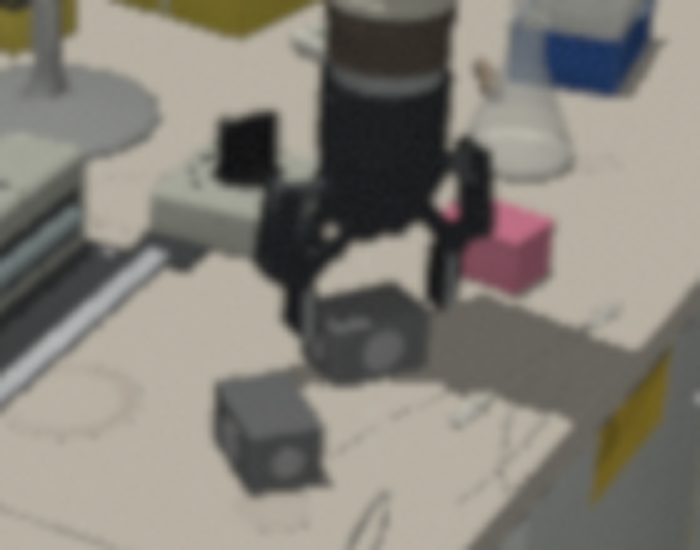

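Call:
arm_command([
  {"x": 0.004, "y": 0.004, "z": -0.005, "roll": -0.01, "fingers": 1},
  {"x": 0, "y": 0, "z": 0, "roll": 0, "fingers": 0},
  {"x": 0, "y": 0, "z": 0, "roll": 0, "fingers": 0},
  {"x": 0, "y": 0, "z": 0, "roll": 0, "fingers": 0},
  {"x": 0, "y": 0, "z": 0, "roll": 0, "fingers": 0},
  {"x": 0, "y": 0, "z": 0, "roll": 0, "fingers": 0},
  {"x": 0, "y": 0, "z": 0, "roll": 0, "fingers": 0},
  {"x": 0, "y": 0, "z": 0, "roll": 0, "fingers": 0},
])

```text
clock: 4.28
eef_pos: [0.4271, -0.1228, 0.0129]
tool_rot: [0.198, 0.667, -0.206, 0.688]
ft_force: [-0.3, 0.1, -1.4]
grip_width: 0.0631
```

Run:
```python
from h import *
go(.4237,-.1207,.05,93.04)
```

```text
t 4.28 tcp [ 0.4271 -0.1228  0.0129] jaw 56.7 j6 [-0.27  0.31] F [-0.3  0.1 -1.4] w 0.0631 down [ 0.024 -0.019 -1.   ]
roll -0.634  alt 2.508
shift tool after roll [-0.0372  0.0015 -0.0024] dist 0.037
```

Call:
arm_command([
  {"x": -0.03, "y": 0, "z": 0, "roll": 0, "fingers": 0},
  {"x": -0.01, "y": 0, "z": 0, "roll": -0.12, "fingers": 0},
  {"x": 0, "y": 0, "z": 0, "roll": -0.12, "fingers": 0},
  {"x": 0, "y": 0, "z": 0, "roll": -0.12, "fingers": 0},
  {"x": 0, "y": 0, "z": 0, "roll": -0.12, "fingers": 0},
  {"x": 0, "y": 0, "z": 0, "roll": -0.12, "fingers": 0},
  {"x": 0, "y": 0, "z": 0, "roll": -0.034, "fingers": 0},
])

```text
clock: 4.87
eef_pos: [0.4242, -0.1215, 0.0533]
tool_rot: [-0.035, 0.7, 0.022, 0.713]
ft_force: [-0.1, -1.2, -3.1]
grip_width: 0.0629
```

Run:
```python
from h import *
go(*rp(-.045,-.08),.03,93.04)
go(*rp(-.022,-.08),.03,93.04)
```

```text
t 4.87 tcp [ 0.4242 -0.1215  0.0533] jaw 94.7 j6 [-0.27 -0.35] F [-0.1 -1.2 -3.1] w 0.0629 down [ 0.02  -0.018 -1.   ]
roll 0.028  alt -3.113
shift tool after roll [0.0249 0.0295 0.1136] dist 0.12
t 4.87 tcp [ 0.4242 -0.1215  0.0533] jaw 94.7 j6 [-0.27 -0.35] F [-0.1 -1.2 -3.1] w 0.0629 down [ 0.02  -0.018 -1.   ]
roll 0.028  alt -3.113
shift tool after roll [0.0253 0.0295 0.1366] dist 0.142
```

Call:
arm_command([
  {"x": 0, "y": 0.0075, "z": 0.028, "roll": 0.02, "fingers": 0},
  {"x": 0, "y": 0.0075, "z": 0.028, "roll": 0.008, "fingers": 0},
  {"x": 0, "y": 0.0075, "z": 0.028, "roll": 0, "fingers": 0},
  {"x": 0, "y": 0.0075, "z": 0.028, "roll": 0, "fingers": 0},
  {"x": 0.02, "y": 0, "z": 0, "roll": 0, "fingers": 0},
  {"x": 0.01, "y": 0, "z": 0, "roll": 0, "fingers": 0},
])

```text
clock: 5.37
eef_pos: [0.5377, -0.0834, 0.0238]
tool_rot: [-0.025, 0.7, 0.012, 0.713]
ft_force: [-1.6, 0.9, -1.4]
grip_width: 0.0632
```

Run:
```python
from h import *
go(*rp(-.022,-.08),.013,93.04)
c=snap('side'); t=c['frame'][:,:,::-1]
cv2.imwrite('pics/s3.png',cv2.resize(t[130:240,280:420],None,fx=5,fy=5,interpolation=cv2.INTER_CUBIC))
```

```text
t 5.37 tcp [ 0.5377 -0.0834  0.0238] jaw 92.9 j6 [-0.15 -0.2 ] F [-1.6  0.9 -1.4] w 0.0632 down [ 0.019 -0.018 -1.   ]
roll -0.002  alt 3.14
shift tool after roll [ 0.0112 -0.0027  0.0216] dist 0.024
```

View pics/s3.png

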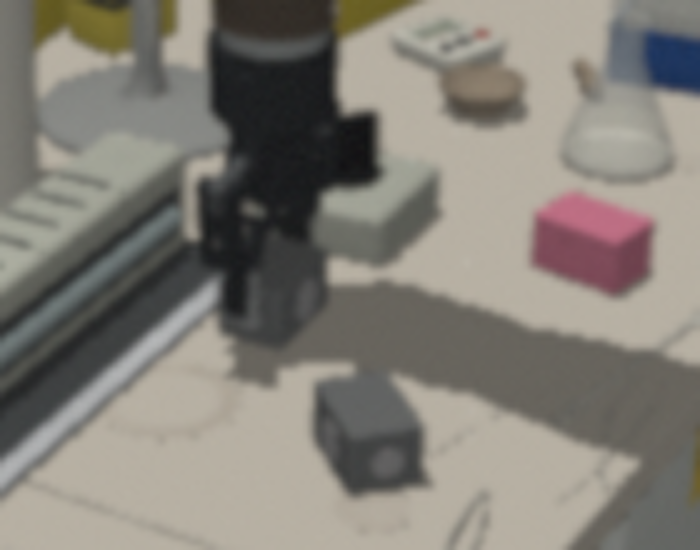

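Call:
arm_command([
  {"x": 0.0095, "y": 0, "z": 0, "roll": 0, "fingers": 0},
  {"x": 0, "y": 0, "z": 0.01, "roll": 0, "fingers": 0},
  {"x": 0, "y": 0, "z": 0.008, "roll": 0, "fingers": 0},
  {"x": 0, "y": 0, "z": 0.004, "roll": 0, "fingers": 0},
])

```text
clock: 5.75
eef_pos: [0.5541, -0.0832, 0.0116]
tool_rot: [-0.024, 0.704, 0.011, 0.71]
ft_force: [-0.6, -0.8, -0.4]
grip_width: 0.0629
```

Run:
```python
from h import *
go(*rp(-.022,-.08),.013,93.04)
```

```text
t 5.75 tcp [ 0.5541 -0.0832  0.0116] jaw 92.8 j6 [-0.14 -0.19] F [-0.6 -0.8 -0.4] w 0.0629 down [ 0.009 -0.017 -1.   ]
roll -0.004  alt 3.138
shift tool after roll [-0.0013 -0.0022  0.0054] dist 0.006
```

Call:
arm_command([
  {"x": 0, "y": 0, "z": 0.005, "roll": 0, "fingers": 0},
  {"x": 0, "y": 0, "z": 0.005, "roll": 0, "fingers": 0},
  {"x": 0, "y": 0, "z": 0.005, "roll": 0, "fingers": 0},
])

```text
clock: 6.0
eef_pos: [0.5634, -0.0832, 0.0116]
tool_rot: [-0.023, 0.708, 0.011, 0.706]
ft_force: [-21.4, -2.3, 19.9]
grip_width: 0.0627
```

Run:
```python
from h import *
go(*rp(-.022,-.08),.013,93.04)
```

```text
t 6.0 tcp [ 0.5634 -0.0832  0.0116] jaw 92.8 j6 [-0.14 -0.19] F [-21.4  -2.3  19.9] w 0.0627 down [-0.003 -0.018 -1.   ]
roll -0.004  alt 3.137
shift tool after roll [-0.0013 -0.0018 -0.0039] dist 0.005
```

Call:
arm_command([
  {"x": 0, "y": 0, "z": -0.001, "roll": 0, "fingers": 1},
  {"x": 0, "y": 0, "z": 0, "roll": 0, "fingers": 1},
  {"x": 0, "y": 0, "z": 0, "roll": 0, "fingers": 1},
  {"x": -0.02, "y": 0, "z": 0, "roll": 0, "fingers": 1},
  {"x": -0.04, "y": 0, "z": 0, "roll": 0, "fingers": 1},
  {"x": -0.04, "y": 0, "z": -0.02, "roll": 0, "fingers": 1},
  {"x": -0.02, "y": 0, "z": -0.04, "roll": 0, "fingers": 1},
])

```text
clock: 6.58
eef_pos: [0.5084, -0.084, 0.1296]
tool_rot: [-0.023, 0.708, 0.012, 0.705]
ft_force: [2.1, -0.7, 1.7]
grip_width: 0.0852
```

Run:
```python
from h import *
c=snap('top','t4')
for b in blk(c): print(b)
go(.4210,.0066,.12,136.2)
t=c['frame'][:,:,::-1]
cv2.imwrite('pics/t4c.png',cv2.resize(t[130:260,250:450],None,fx=4,fy=4,interpolation=cv2.INTER_CUBIC))
```

```text
(array([325., 224.]), 0.4206, 0.0069, 58, 41, -43.7)
t 6.63 tcp [ 0.4994 -0.0841  0.1317] jaw 92.8 j6 [-0.16 -0.2 ] F [-10.1   1.   -0.5] w 0.0852 down [-0.011 -0.017 -1.   ]
roll -0.758  alt 2.384
shift tool after roll [0.0111 0.1194 0.0114] dist 0.12
```

View pics/t4c.png

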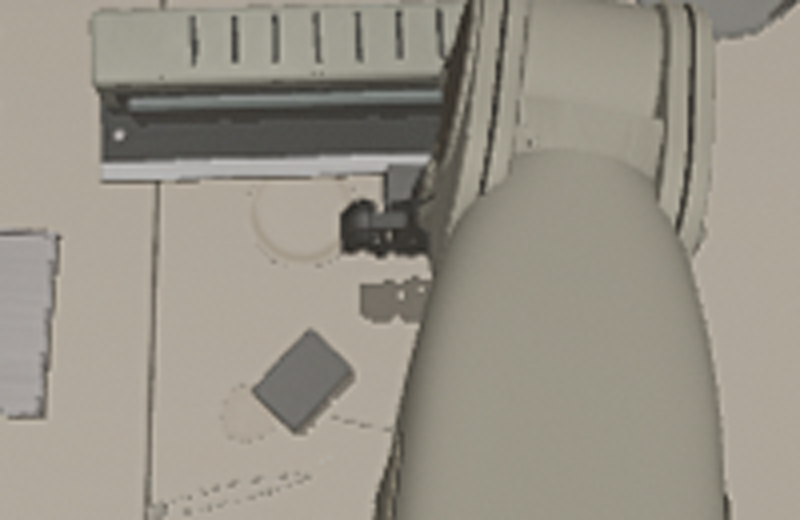

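Call:
arm_command([
  {"x": 0, "y": 0, "z": 0, "roll": -0.12, "fingers": 1},
  {"x": 0, "y": 0, "z": 0, "roll": -0.12, "fingers": 1},
  {"x": 0, "y": 0, "z": 0, "roll": -0.12, "fingers": 1},
  {"x": 0, "y": 0, "z": 0, "roll": -0.12, "fingers": 1},
  {"x": 0, "y": 0, "z": 0, "roll": -0.12, "fingers": 1},
  {"x": 0, "y": 0, "z": 0, "roll": -0.12, "fingers": 1},
  {"x": 0, "y": 0.03, "z": 0.003, "roll": -0.038, "fingers": 1},
  {"x": 0, "y": 0.03, "z": 0.003, "roll": 0, "fingers": 1},
  {"x": 0, "y": 0.03, "z": 0.003, "roll": 0, "fingers": 1},
  {"x": 0.01, "y": 0.03, "z": 0.003, "roll": 0, "fingers": 1},
  {"x": 0, "y": 0, "z": 0, "roll": 0, "fingers": 1},
])

```text
clock: 7.55
eef_pos: [0.4233, 0.0064, 0.1261]
tool_rot: [-0.295, 0.644, 0.278, 0.649]
ft_force: [-1.4, -0.2, -0.8]
grip_width: 0.0856
```

Run:
```python
from h import *
go(.4208,.0070,.006,136.2)
```

```text
t 7.55 tcp [0.4233 0.0064 0.1261] jaw 137.8 j6 [ 0.03 -0.81] F [-1.4 -0.2 -0.8] w 0.0856 down [ 0.016 -0.019 -1.   ]
roll 0.028  alt -3.113
shift tool after roll [ 0.12    0.0052 -0.001 ] dist 0.12
```

Call:
arm_command([
  {"x": 0.03, "y": 0.004, "z": -0.001, "roll": 0.025, "fingers": 1},
  {"x": 0.03, "y": 0, "z": 0, "roll": 0, "fingers": 1},
  {"x": 0.03, "y": 0, "z": 0, "roll": 0, "fingers": 1},
  {"x": 0.015, "y": 0, "z": 0, "roll": 0, "fingers": 1},
  {"x": 0, "y": 0, "z": 0, "roll": 0, "fingers": 1},
])

```text
clock: 7.97
eef_pos: [0.4277, 0.0085, 0.0214]
tool_rot: [-0.29, 0.641, 0.269, 0.658]
ft_force: [0.2, 0.5, 0.3]
grip_width: 0.0854
```

Run:
```python
from h import *
go(.4208,.0070,.006,136.2)
```

```text
t 7.97 tcp [0.4277 0.0085 0.0214] jaw 136.6 j6 [ 0.03 -0.78] F [0.2 0.5 0.3] w 0.0854 down [ 0.033 -0.018 -0.999]
roll 0.007  alt -3.135
shift tool after roll [ 0.0151  0.0045 -0.006 ] dist 0.017
```

Call:
arm_command([
  {"x": 0.012, "y": 0.004, "z": -0.006, "roll": 0, "fingers": 1},
  {"x": 0.003, "y": 0, "z": 0, "roll": 0, "fingers": 1},
  {"x": 0, "y": 0, "z": 0, "roll": 0, "fingers": 0},
  {"x": 0, "y": 0, "z": 0, "roll": 0, "fingers": 0},
  {"x": 0, "y": 0, "z": 0, "roll": 0, "fingers": 0},
  {"x": 0, "y": 0, "z": 0, "roll": 0, "fingers": 0},
  {"x": 0, "y": 0, "z": 0, "roll": 0, "fingers": 0},
])

```text
clock: 8.55
eef_pos: [0.4275, 0.0065, 0.0107]
tool_rot: [-0.291, 0.638, 0.268, 0.661]
ft_force: [-0.5, 1.4, -1.0]
grip_width: 0.0631
```

Run:
```python
from h import *
go(.4208,.0070,.05,93.04)
```

```text
t 8.55 tcp [0.4275 0.0065 0.0107] jaw 136.5 j6 [ 0.03 -0.78] F [-0.5  1.4 -1. ] w 0.0631 down [ 0.043 -0.017 -0.999]
roll 0.759  alt -2.383
shift tool after roll [-0.0396  0.0001 -0.005 ] dist 0.04
```

Call:
arm_command([
  {"x": -0.03, "y": 0, "z": 0, "roll": 0, "fingers": 0},
  {"x": -0.01, "y": 0, "z": 0, "roll": 0.12, "fingers": 0},
  {"x": 0, "y": 0, "z": 0, "roll": 0.12, "fingers": 0},
  {"x": 0, "y": 0, "z": 0, "roll": 0.12, "fingers": 0},
  {"x": 0, "y": 0, "z": 0, "roll": 0.12, "fingers": 0},
  {"x": 0, "y": 0, "z": 0, "roll": 0.12, "fingers": 0},
  {"x": 0, "y": 0, "z": 0, "roll": 0.12, "fingers": 0},
  {"x": 0, "y": 0, "z": 0, "roll": 0.039, "fingers": 0},
])

```text
clock: 9.22
eef_pos: [0.4296, 0.0072, 0.0563]
tool_rot: [-0.014, 0.689, 0.001, 0.725]
ft_force: [0.1, 0.1, -0.7]
grip_width: 0.0631
```

Run:
```python
from h import *
go(*rp(-.045,.08),.03,93.04)
```

```text
t 9.22 tcp [0.4296 0.0072 0.0563] jaw 91.2 j6 [0.03 0.01] F [ 0.1  0.1 -0.7] w 0.0631 down [ 0.051 -0.018 -0.999]
roll -0.033  alt 3.109
shift tool after roll [0.0301 0.0614 0.1005] dist 0.122
```

Call:
arm_command([
  {"x": 0, "y": 0.015, "z": 0.025, "roll": -0.03, "fingers": 0},
  {"x": 0, "y": 0.015, "z": 0.025, "roll": 0, "fingers": 0},
  {"x": 0, "y": 0.015, "z": 0.025, "roll": 0, "fingers": 0},
  {"x": 0, "y": 0.015, "z": 0.025, "roll": 0, "fingers": 0},
  {"x": 0.015, "y": 0, "z": 0, "roll": 0, "fingers": 0},
  {"x": 0.01, "y": 0, "z": 0, "roll": 0, "fingers": 0},
])

```text
clock: 9.72
eef_pos: [0.5341, 0.0736, 0.038]
tool_rot: [-0.023, 0.686, 0.01, 0.727]
ft_force: [-1.2, -0.6, -2.5]
grip_width: 0.0632
```

Run:
```python
from h import *
go(*rp(-.022,.08),.011,93.04)
c=snap('side'); t=c['frame'][:,:,::-1]
cv2.imwrite('pics/s5.png',cv2.resize(t[130:240,250:390],None,fx=5,fy=5,interpolation=cv2.INTER_CUBIC))
```

```text
t 9.72 tcp [0.5341 0.0736 0.038 ] jaw 92.7 j6 [0.15 0.1 ] F [-1.2 -0.6 -2.5] w 0.0632 down [ 0.058 -0.017 -0.998]
roll -0.006  alt 3.135
shift tool after roll [0.028  0.0006 0.0155] dist 0.032
```

View pics/s5.png

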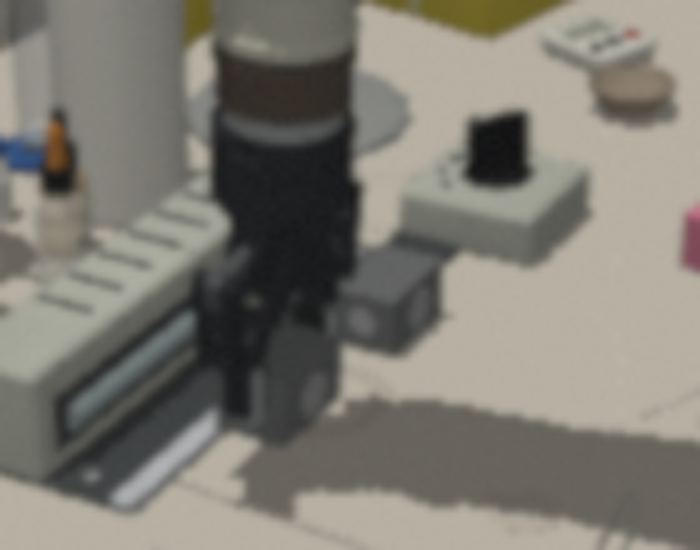

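Call:
arm_command([
  {"x": 0.015, "y": 0, "z": 0, "roll": 0, "fingers": 0},
  {"x": 0.011, "y": 0, "z": 0, "roll": 0, "fingers": 0},
  {"x": 0, "y": 0, "z": 0, "roll": 0, "fingers": 0},
])

```text
clock: 10.02
eef_pos: [0.534, 0.0724, 0.0095]
tool_rot: [-0.023, 0.687, 0.01, 0.726]
ft_force: [-1.4, 0.3, -1.3]
grip_width: 0.0632
```

Run:
```python
from h import *
go(*rp(-.022,.08),.011,93.04)
```

```text
t 10.02 tcp [0.534  0.0724 0.0095] jaw 92.6 j6 [0.15 0.1 ] F [-1.4  0.3 -1.3] w 0.0632 down [ 0.055 -0.017 -0.998]
roll -0.007  alt 3.135
shift tool after roll [-0.0006  0.0013  0.0172] dist 0.017
```

Call:
arm_command([
  {"x": 0, "y": 0, "z": 0.008, "roll": -0.005, "fingers": 0},
  {"x": 0, "y": 0, "z": 0.006, "roll": 0, "fingers": 0},
  {"x": 0, "y": 0, "z": 0.006, "roll": 0, "fingers": 0},
  {"x": 0, "y": 0, "z": 0.005, "roll": 0, "fingers": 0},
])

```text
clock: 10.35
eef_pos: [0.5532, 0.0721, 0.0106]
tool_rot: [-0.025, 0.692, 0.011, 0.721]
ft_force: [-17.0, -0.6, 6.5]
grip_width: 0.063
```

Run:
```python
from h import *
go(*rp(-.022,.08),.011,93.04)
```

```text
t 10.35 tcp [0.5532 0.0721 0.0106] jaw 92.9 j6 [0.14 0.09] F [-17.   -0.6   6.5] w 0.063 down [ 0.042 -0.018 -0.999]
roll -0.002  alt 3.14
shift tool after roll [-0.0006  0.0026 -0.0019] dist 0.003
```

Call:
arm_command([
  {"x": 0, "y": 0, "z": 0.005, "roll": 0, "fingers": 0},
  {"x": 0, "y": 0, "z": -0.001, "roll": 0, "fingers": 1},
  {"x": 0, "y": 0, "z": 0, "roll": 0, "fingers": 1},
  {"x": 0, "y": 0, "z": 0, "roll": 0, "fingers": 1},
  {"x": -0.02, "y": 0, "z": 0, "roll": 0, "fingers": 1},
  {"x": -0.04, "y": 0, "z": 0, "roll": 0, "fingers": 1},
  {"x": -0.04, "y": 0, "z": -0.02, "roll": 0, "fingers": 1},
  {"x": -0.03, "y": 0, "z": -0.04, "roll": 0, "fingers": 1},
  {"x": 0, "y": 0, "z": -0.04, "roll": 0, "fingers": 1},
  {"x": 0, "y": 0, "z": -0.04, "roll": 0, "fingers": 1},
  {"x": 0, "y": 0, "z": -0.04, "roll": 0, "fingers": 1},
])

```text
clock: 11.27
eef_pos: [0.3898, 0.0667, 0.1403]
tool_rot: [-0.023, 0.684, 0.012, 0.729]
ft_force: [-0.2, -0.1, 0.4]
grip_width: 0.0856
```

Run:
```python
from h import *
c=snap('top','t6'); s=snap('side')
go(.572,-.2425,.12,144.6)
t=c['frame'][:,:,::-1]
cv2.imwrite('pics/t6c.png',np.vstack([cv2.resize(t[130:205,250:450],None,fx=4,fy=4,interpolation=cv2.INTER_CUBIC),cv2.resize(s['frame'][150:224,230:430,::-1],None,fx=4,fy=4,interpolation=cv2.INTER_CUBIC)]))
for b in blk(c): print(b)
```

```text
t 11.37 tcp [0.3808 0.0653 0.1372] jaw 92.8 j6 [0.19 0.14] F [ 0.9 -0.5 -0.2] w 0.0853 down [ 0.051 -0.016 -0.999]
roll -0.904  alt 2.238
shift tool after roll [ 0.032  -0.3328 -0.1407] dist 0.363
(array([304., 180.]), 0.5503, 0.0713, 59, 39, -88.7)
(array([357., 178.]), 0.56, -0.0854, 59, 39, -88.7)
```

View pics/t6c.png

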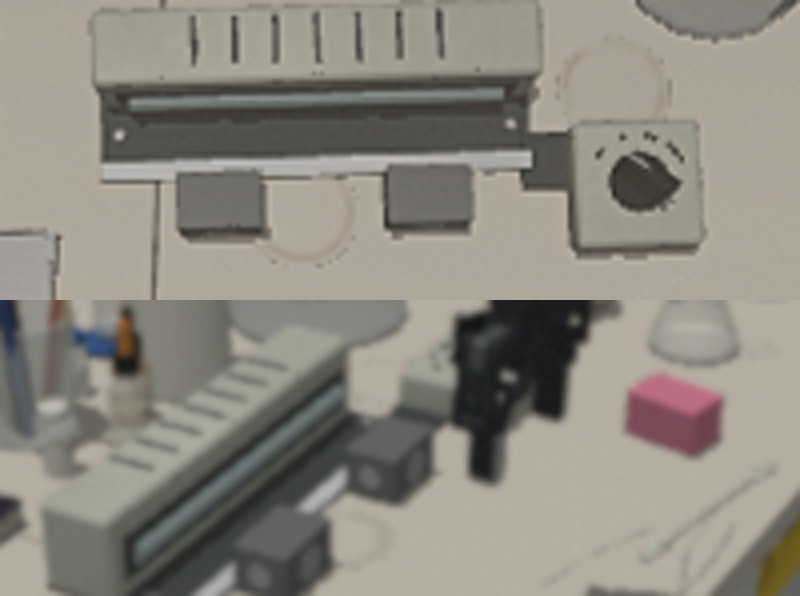

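Call:
arm_command([
  {"x": 0, "y": 0, "z": 0, "roll": -0.12, "fingers": 1},
  {"x": 0, "y": 0, "z": 0, "roll": -0.12, "fingers": 1},
  {"x": 0, "y": 0, "z": 0, "roll": -0.12, "fingers": 1},
  {"x": 0, "y": 0, "z": 0, "roll": -0.12, "fingers": 1},
  {"x": 0, "y": 0, "z": 0, "roll": -0.12, "fingers": 1},
  {"x": 0, "y": 0, "z": 0, "roll": -0.12, "fingers": 1},
  {"x": 0, "y": 0, "z": 0, "roll": -0.12, "fingers": 1},
  {"x": 0, "y": -0.037, "z": -0.0155, "roll": -0.05, "fingers": 1},
  {"x": 0, "y": -0.037, "z": -0.0155, "roll": 0, "fingers": 1},
  {"x": 0, "y": -0.037, "z": -0.0155, "roll": 0, "fingers": 1},
  {"x": 0, "y": -0.037, "z": -0.0155, "roll": 0, "fingers": 1},
  {"x": 0, "y": -0.037, "z": -0.0155, "roll": 0, "fingers": 1},
  {"x": 0, "y": -0.037, "z": -0.0155, "roll": 0, "fingers": 1},
  {"x": 0, "y": -0.037, "z": -0.0155, "roll": 0, "fingers": 1},
  {"x": 0, "y": -0.037, "z": -0.0155, "roll": 0, "fingers": 1},
  {"x": 0, "y": -0.037, "z": -0.0155, "roll": 0, "fingers": 1},
  {"x": 0, "y": 0, "z": 0, "roll": 0, "fingers": 1},
])

```text
clock: 12.78
eef_pos: [0.6055, -0.2428, 0.1748]
tool_rot: [-0.361, 0.59, 0.312, 0.651]
ft_force: [1.0, -0.7, -0.1]
grip_width: 0.0855
```

Run:
```python
from h import *
go(.572,-.2425,.12,144.6)
```

```text
t 12.78 tcp [ 0.6055 -0.2428  0.1748] jaw 146.8 j6 [-0.39 -1.38] F [ 1.  -0.7 -0.1] w 0.0855 down [ 0.109 -0.019 -0.994]
roll 0.038  alt -3.103
shift tool after roll [ 0.0508  0.0328 -0.0216] dist 0.064
```

Run:
```python
from h import *
o,R=st(); print(o['joint_pos'].round(4),o['tau'].round(2),o['joint_vel'].round(3)); go(.572,-.2425,.12,144.6)
```

```text
[-0.3926  0.4852  0.2069  1.1844  0.0243 -1.3847] [-8.700e-01 -4.933e+01  2.641e+01 -4.200e-01 -2.000e-02 -2.200e-01] [ 0.017 -0.036 -0.047  0.037  0.039  0.014]
t 12.78 tcp [ 0.6055 -0.2428  0.1748] jaw 146.8 j6 [-0.39 -1.38] F [ 1.  -0.7 -0.1] w 0.0855 down [ 0.109 -0.019 -0.994]
roll 0.038  alt -3.103
shift tool after roll [ 0.0508  0.0328 -0.0216] dist 0.064
```

Call:
arm_command([
  {"x": 0, "y": 0, "z": 0, "roll": 0, "fingers": 1},
  {"x": 0, "y": 0, "z": 0, "roll": 0, "fingers": 1},
  {"x": 0, "y": 0, "z": 0, "roll": 0, "fingers": 1},
  {"x": 0, "y": 0, "z": 0, "roll": 0, "fingers": 1},
  {"x": 0, "y": 0, "z": 0, "roll": 0, "fingers": 1},
  {"x": 0, "y": 0, "z": 0, "roll": 0, "fingers": 1},
])

```text
clock: 13.28
eef_pos: [0.607, -0.2433, 0.1759]
tool_rot: [-0.361, 0.589, 0.311, 0.652]
ft_force: [0.8, 0.5, -0.0]
grip_width: 0.0855
```

Run:
```python
from h import *
o,R=st(); print(o['joint_pos'].round(4),o['tau'].round(2),o['joint_vel'].round(3)); go(.572,-.2425,.12,144.6)
```

```text
[-0.3925  0.485   0.209   1.1829  0.0243 -1.3838] [ -0.2  -49.    25.91  -0.85   0.07  -0.  ] [ 0.014 -0.018 -0.015 -0.001  0.001 -0.001]
t 13.28 tcp [ 0.607  -0.2433  0.1759] jaw 146.7 j6 [-0.39 -1.38] F [ 0.8  0.5 -0. ] w 0.0855 down [ 0.112 -0.02  -0.993]
roll 0.037  alt -3.104
shift tool after roll [ 0.0516  0.0347 -0.0222] dist 0.066
```

Call:
arm_command([
  {"x": 0, "y": 0.04, "z": -0.008, "roll": 0, "fingers": 1},
  {"x": 0, "y": 0.04, "z": -0.008, "roll": 0, "fingers": 1},
  {"x": 0, "y": 0.04, "z": -0.008, "roll": 0, "fingers": 1},
  {"x": 0, "y": 0.04, "z": -0.008, "roll": 0, "fingers": 1},
])

```text
clock: 13.62
eef_pos: [0.4601, -0.1816, 0.1541]
tool_rot: [-0.365, 0.587, 0.311, 0.653]
ft_force: [-0.4, 0.2, 0.5]
grip_width: 0.0856
```

Run:
```python
from h import *
o,R=st(); print(o['joint_pos'].round(4),o['joint_vel'].round(3)); go(.572,-.2425,.12,144.6)
```

```text
[-0.3912  0.1908 -0.2758  0.9857  0.025  -1.3875] [-0.    -0.906 -1.344 -0.464  0.002 -0.014]
t 13.62 tcp [ 0.4601 -0.1816  0.1541] jaw 147.0 j6 [-0.39 -1.39] F [-0.4  0.2  0.5] w 0.0856 down [ 0.119 -0.022 -0.993]
roll 0.042  alt -3.099
shift tool after roll [ 0.0485 -0.122   0.0128] dist 0.132
```

Call:
arm_command([
  {"x": -0.04, "y": 0, "z": 0, "roll": 0, "fingers": 1},
  {"x": -0.04, "y": 0, "z": 0, "roll": 0, "fingers": 1},
  {"x": -0.04, "y": 0, "z": 0, "roll": 0, "fingers": 1},
  {"x": -0.04, "y": 0, "z": 0, "roll": 0, "fingers": 1},
])

```text
clock: 13.95
eef_pos: [0.3914, -0.1552, 0.275]
tool_rot: [-0.335, 0.612, 0.344, 0.628]
ft_force: [2.4, 0.0, 0.6]
grip_width: 0.0855
```

Run:
```python
from h import *
o,R=st(); print(o['joint_pos'].round(4),o['joint_vel'].round(3)); go(.572,-.2425,.12,144.6)
```

```text
[-0.3959  0.0642 -0.0925  1.4105  0.0256 -1.397 ] [-1.400e-02 -2.190e-01  9.660e-01  1.281e+00  1.000e-03 -2.900e-02]
t 13.95 tcp [ 0.3914 -0.1552  0.275 ] jaw 147.4 j6 [-0.4 -1.4] F [2.4 0.  0.6] w 0.0855 down [ 0.013  0.022 -1.   ]
roll 0.048  alt -3.093
shift tool after roll [ 0.1554 -0.1981  0.0294] dist 0.254
```

Call:
arm_command([
  {"x": 0, "y": 0, "z": 0, "roll": 0.024, "fingers": 1},
  {"x": 0.004, "y": -0.016, "z": 0.0025, "roll": 0.024, "fingers": 1},
  {"x": 0.004, "y": -0.016, "z": 0.0025, "roll": 0, "fingers": 1},
  {"x": 0.004, "y": -0.016, "z": 0.0025, "roll": 0, "fingers": 1},
  {"x": 0.004, "y": -0.016, "z": 0.0025, "roll": 0, "fingers": 1},
  {"x": 0.004, "y": -0.016, "z": 0.0025, "roll": 0, "fingers": 1},
  {"x": 0.004, "y": -0.016, "z": 0.0025, "roll": 0, "fingers": 1},
  {"x": 0.004, "y": -0.016, "z": 0.0025, "roll": 0, "fingers": 1},
  {"x": 0.004, "y": -0.016, "z": 0.0025, "roll": 0, "fingers": 1},
  {"x": 0.004, "y": -0.016, "z": 0.0025, "roll": 0, "fingers": 1},
  {"x": 0.004, "y": -0.016, "z": 0.0025, "roll": 0, "fingers": 1},
  {"x": 0.004, "y": -0.016, "z": 0.0025, "roll": 0, "fingers": 1},
  {"x": 0.004, "y": -0.016, "z": 0.0025, "roll": 0, "fingers": 1},
])

```text
clock: 15.03
eef_pos: [0.5755, -0.236, 0.2494]
tool_rot: [-0.332, 0.61, 0.322, 0.643]
ft_force: [-0.3, -0.6, 0.3]
grip_width: 0.0856
```

Run:
```python
from h import *
o,R=st(); print(o['joint_pos'].round(4),o['joint_vel'].round(3)); go(.572,-.2425,.12,144.6)
```

```text
[-0.4023  0.452   0.3533  1.432   0.0269 -1.3636] [-0.002  0.434  0.569  0.124  0.001 -0.012]
t 15.03 tcp [ 0.5755 -0.236   0.2494] jaw 145.1 j6 [-0.4  -1.36] F [-0.3 -0.6  0.3] w 0.0856 down [ 0.047  0.009 -0.999]
roll 0.008  alt -3.133
shift tool after roll [ 0.129   0.0034 -0.0118] dist 0.13
```

Call:
arm_command([
  {"x": 0.02, "y": 0.001, "z": -0.003, "roll": 0.008, "fingers": 1},
  {"x": 0.02, "y": 0.001, "z": -0.003, "roll": 0, "fingers": 1},
  {"x": 0.02, "y": 0.001, "z": -0.003, "roll": 0, "fingers": 1},
  {"x": 0.02, "y": 0, "z": -0.003, "roll": 0, "fingers": 1},
  {"x": 0.02, "y": 0, "z": 0, "roll": 0, "fingers": 1},
  {"x": 0.02, "y": 0, "z": 0, "roll": 0, "fingers": 1},
  {"x": 0.01, "y": 0, "z": 0, "roll": 0, "fingers": 1},
  {"x": 0, "y": 0, "z": 0, "roll": 0, "fingers": 1},
])

```text
clock: 15.7
eef_pos: [0.5781, -0.2401, 0.1157]
tool_rot: [-0.334, 0.608, 0.319, 0.646]
ft_force: [-0.5, -0.1, -0.8]
grip_width: 0.0857
```

Run:
```python
from h import *
go(.572,-.2425,.044,144.6)
s=snap('side')
cv2.imwrite('pics/s7.png',cv2.resize(s['frame'][110:220,310:430,::-1],None,fx=5,fy=5,interpolation=cv2.INTER_CUBIC))
```

```text
t 15.7 tcp [ 0.5781 -0.2401  0.1157] jaw 144.9 j6 [-0.41 -1.37] F [-0.5 -0.1 -0.8] w 0.0857 down [ 0.058  0.006 -0.998]
roll 0.006  alt -3.136
shift tool after roll [ 0.0713  0.0067 -0.0082] dist 0.072
```

View pics/s7.png

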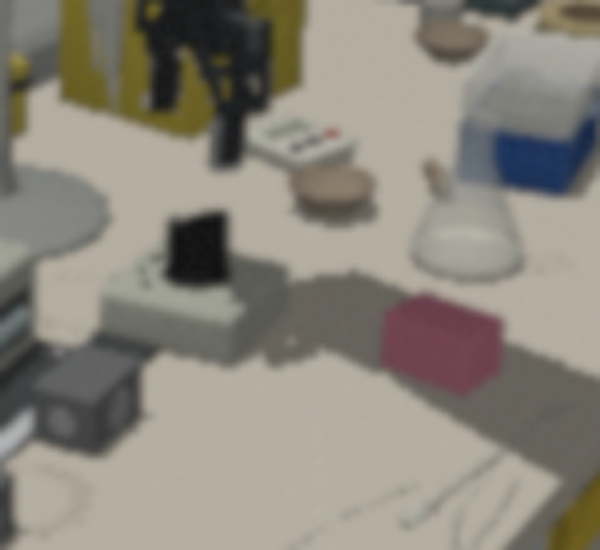

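Call:
arm_command([
  {"x": 0.02, "y": 0.003, "z": -0.005, "roll": 0.004, "fingers": 1},
  {"x": 0.02, "y": 0.003, "z": -0.005, "roll": 0, "fingers": 1},
  {"x": 0.015, "y": 0.001, "z": 0, "roll": 0, "fingers": 1},
  {"x": 0.01, "y": 0, "z": 0, "roll": 0, "fingers": 1},
  {"x": 0, "y": 0, "z": 0, "roll": 0, "fingers": 1},
])

```text
clock: 16.17
eef_pos: [0.5772, -0.2455, 0.0586]
tool_rot: [-0.338, 0.604, 0.313, 0.65]
ft_force: [-0.4, -0.3, -0.3]
grip_width: 0.0861
```

Run:
```python
from h import *
go(.573,-.2425,.047,144.6)
s=snap('side')
cv2.imwrite('pics/s8.png',cv2.resize(s['frame'][110:220,310:430,::-1],None,fx=5,fy=5,interpolation=cv2.INTER_CUBIC))
```

```text
t 16.17 tcp [ 0.5772 -0.2455  0.0586] jaw 144.8 j6 [-0.42 -1.37] F [-0.4 -0.3 -0.3] w 0.0861 down [ 0.074 -0.001 -0.997]
roll 0.004  alt -3.138
shift tool after roll [ 0.0113  0.0058 -0.0004] dist 0.013
```

View pics/s8.png

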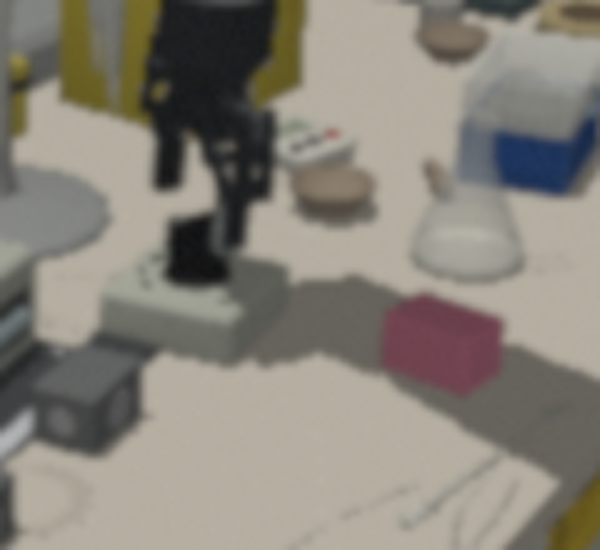

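Call:
arm_command([
  {"x": 0.011, "y": 0.005, "z": 0, "roll": 0, "fingers": 1},
  {"x": 0, "y": 0, "z": 0, "roll": 0, "fingers": 0.5},
  {"x": 0, "y": 0, "z": 0, "roll": 0, "fingers": 0},
  {"x": 0, "y": 0, "z": 0, "roll": 0, "fingers": 0},
  {"x": 0, "y": 0, "z": 0, "roll": 0, "fingers": 0},
  {"x": 0, "y": 0, "z": 0, "roll": 0, "fingers": 0},
  {"x": 0, "y": 0, "z": 0, "roll": 0, "fingers": 0},
  {"x": 0, "y": 0, "z": 0, "roll": 0, "fingers": 0},
  {"x": 0, "y": 0, "z": 0, "roll": 0, "fingers": 0},
])

```text
clock: 16.97
eef_pos: [0.5725, -0.2395, 0.0572]
tool_rot: [-0.337, 0.604, 0.316, 0.65]
ft_force: [4.1, -1.7, -5.4]
grip_width: 0.0126
```

Run:
```python
from h import *
go(.573,-.2425,.047,144.6)
s=snap('side')
cv2.imwrite('pics/s9.png',cv2.resize(s['frame'][110:220,230:430,::-1],None,fx=4,fy=4,interpolation=cv2.INTER_CUBIC))
```

```text
t 16.97 tcp [ 0.5725 -0.2395  0.0572] jaw 144.9 j6 [-0.41 -1.37] F [ 4.1 -1.7 -5.4] w 0.0126 down [ 0.072  0.004 -0.997]
roll 0.005  alt -3.136
shift tool after roll [ 0.0102 -0.0016 -0.0026] dist 0.011
```

View pics/s9.png

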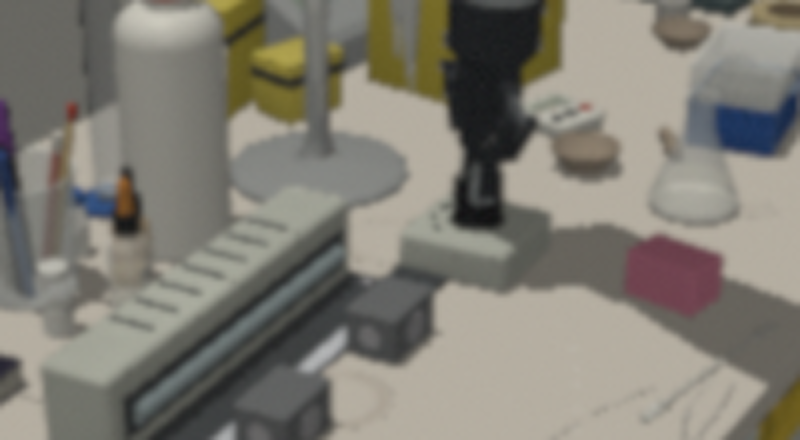

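Call:
arm_command([
  {"x": 0, "y": 0, "z": 0, "roll": 0.12, "fingers": 0},
  {"x": 0, "y": 0, "z": 0, "roll": 0.12, "fingers": 0},
  {"x": 0, "y": 0, "z": 0, "roll": 0.12, "fingers": 0},
])

```text
clock: 17.27
eef_pos: [0.5726, -0.2398, 0.0571]
tool_rot: [-0.21, 0.652, 0.198, 0.701]
ft_force: [1.5, 0.0, -0.3]
grip_width: 0.0127
```

Run:
```python
from h import *
go(.5725,-.2405,.055,76.1)
```

```text
t 17.27 tcp [ 0.5726 -0.2398  0.0571] jaw 123.5 j6 [-0.41 -1.  ] F [ 1.5  0.  -0.3] w 0.0127 down [ 0.071  0.004 -0.997]
roll 0.828  alt -2.313
shift tool after roll [ 0.0021 -0.0007 -0.0001] dist 0.002
```

Turning well, low force. Continue to two dots.

Call:
arm_command([
  {"x": 0, "y": 0, "z": 0, "roll": 0.12, "fingers": 0},
  {"x": 0, "y": 0, "z": 0, "roll": 0.12, "fingers": 0},
  {"x": 0, "y": 0, "z": 0, "roll": 0.12, "fingers": 0},
  {"x": 0, "y": 0, "z": 0, "roll": 0.12, "fingers": 0},
  {"x": 0, "y": 0, "z": 0, "roll": 0.12, "fingers": 0},
  {"x": 0, "y": 0, "z": 0, "roll": 0.12, "fingers": 0},
  {"x": 0, "y": 0, "z": 0, "roll": 0.1, "fingers": 0},
  {"x": 0, "y": 0, "z": 0, "roll": 0, "fingers": 0},
])

```text
clock: 17.93
eef_pos: [0.5725, -0.2403, 0.0572]
tool_rot: [0.099, 0.677, -0.091, 0.724]
ft_force: [0.8, 2.0, -1.4]
grip_width: 0.0132
```

Run:
```python
from h import *
go(.5725,-.2405,.055,76.1)
s=snap('side');c=snap('top')
cv2.imwrite('pics/s10.png',np.vstack([cv2.resize(s['frame'][140:215,230:430,::-1],None,fx=4,fy=4,interpolation=cv2.INTER_CUBIC),cv2.resize(c['frame'][130:205,250:450,::-1],None,fx=4,fy=4,interpolation=cv2.INTER_CUBIC)]))
```

```text
t 17.93 tcp [ 0.5725 -0.2403  0.0572] jaw 74.6 j6 [-0.41 -0.14] F [ 0.8  2.  -1.4] w 0.0132 down [ 0.068  0.001 -0.998]
roll -0.027  alt 3.115
shift tool after roll [ 0.0022 -0.0002 -0.0001] dist 0.002
```

View pics/s10.png

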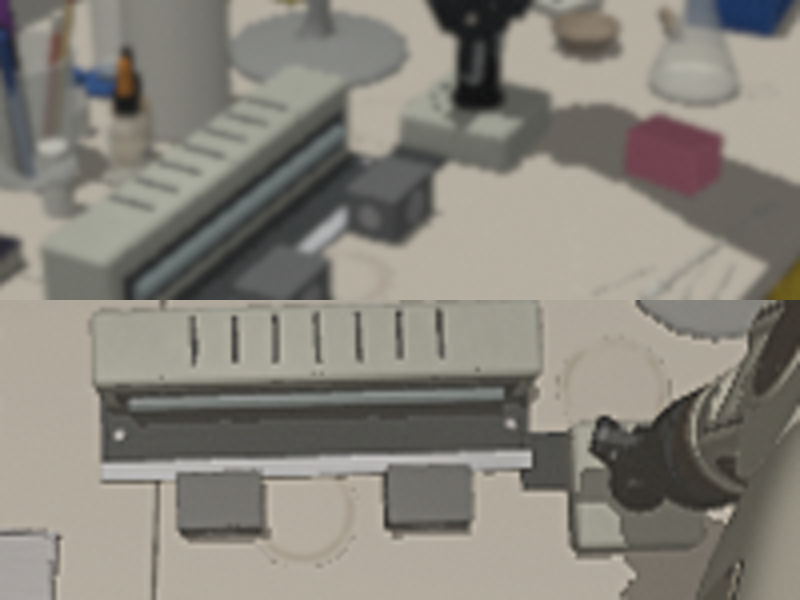

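Call:
arm_command([
  {"x": 0, "y": 0, "z": 0, "roll": -0.02, "fingers": 0},
  {"x": 0, "y": 0, "z": 0, "roll": 0, "fingers": 0.5},
  {"x": 0, "y": 0, "z": 0, "roll": 0, "fingers": 0.5},
  {"x": 0, "y": 0, "z": 0, "roll": 0, "fingers": 0.5},
  {"x": 0, "y": 0, "z": 0, "roll": 0, "fingers": 0.5},
  {"x": 0, "y": 0, "z": 0, "roll": 0, "fingers": 0.5},
  {"x": 0, "y": 0, "z": 0, "roll": 0, "fingers": 0.5},
  {"x": 0, "y": 0, "z": 0, "roll": 0, "fingers": 0.5},
  {"x": 0, "y": 0, "z": 0, "roll": 0, "fingers": 0.5},
  {"x": 0, "y": 0, "z": 0, "roll": 0, "fingers": 0.5},
  {"x": 0, "y": 0, "z": 0, "roll": 0, "fingers": 0.5},
  {"x": 0, "y": 0, "z": 0, "roll": 0, "fingers": 0.5},
  {"x": 0, "y": 0, "z": 0, "roll": 0, "fingers": 0.5},
  {"x": 0, "y": 0, "z": 0, "roll": 0, "fingers": 0.5},
])

```text
clock: 19.2
eef_pos: [0.5746, -0.2418, 0.0595]
tool_rot: [0.087, 0.676, -0.081, 0.727]
ft_force: [-0.4, 0.2, 0.7]
grip_width: 0.0428
```

Run:
```python
from h import *
go(.5725,-.2405,.055,76.1)
s=snap('side');c=snap('top')
cv2.imwrite('pics/s11.png',np.vstack([cv2.resize(s['frame'][140:215,230:430,::-1],None,fx=4,fy=4,interpolation=cv2.INTER_CUBIC),cv2.resize(c['frame'][130:205,250:450,::-1],None,fx=4,fy=4,interpolation=cv2.INTER_CUBIC)]))
```

```text
t 19.2 tcp [ 0.5746 -0.2418  0.0595] jaw 76.4 j6 [-0.41 -0.17] F [-0.4  0.2  0.7] w 0.0428 down [ 0.074  0.    -0.997]
roll 0.005  alt -3.137
shift tool after roll [ 0.0043  0.0006 -0.0027] dist 0.005
```

View pics/s11.png

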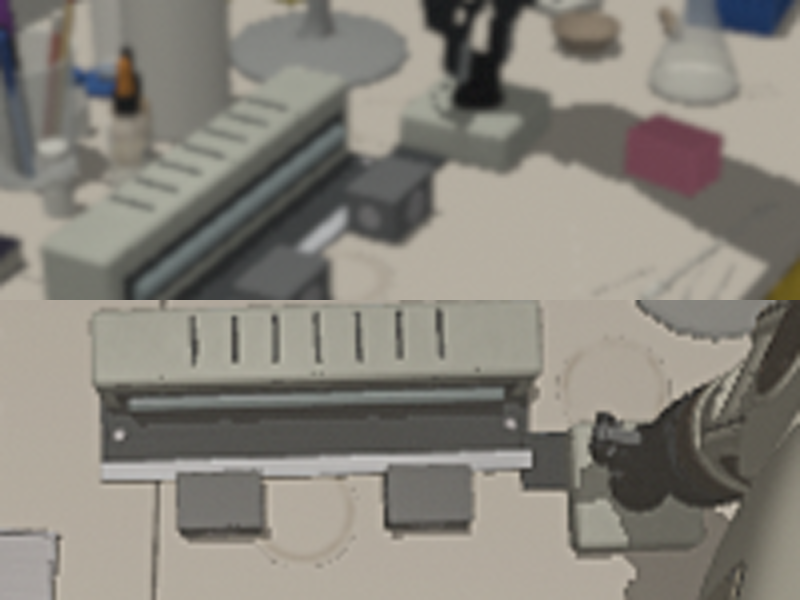

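Call:
arm_command([
  {"x": 0.006, "y": 0, "z": -0.002, "roll": 0, "fingers": 0.5},
  {"x": 0, "y": 0, "z": 0, "roll": 0, "fingers": 0},
  {"x": 0, "y": 0, "z": 0, "roll": 0, "fingers": 0},
  {"x": 0, "y": 0, "z": 0, "roll": 0, "fingers": 0},
  {"x": 0, "y": 0, "z": 0, "roll": 0, "fingers": 0},
  {"x": 0, "y": 0, "z": 0, "roll": 0, "fingers": 0},
  {"x": 0, "y": 0, "z": 0, "roll": -0.12, "fingers": 0},
  {"x": 0, "y": 0, "z": 0, "roll": -0.12, "fingers": 0},
  {"x": 0, "y": 0, "z": 0, "roll": -0.12, "fingers": 0},
  {"x": 0, "y": 0, "z": 0, "roll": -0.12, "fingers": 0},
  {"x": 0, "y": 0, "z": 0, "roll": -0.12, "fingers": 0},
  {"x": 0, "y": 0, "z": 0, "roll": -0.12, "fingers": 0},
  {"x": 0, "y": 0, "z": 0, "roll": -0.12, "fingers": 0},
  {"x": 0, "y": 0, "z": 0, "roll": -0.12, "fingers": 0},
])

```text
clock: 20.47
eef_pos: [0.5727, -0.2389, 0.0528]
tool_rot: [-0.269, 0.631, 0.255, 0.681]
ft_force: [1.6, -1.5, 2.4]
grip_width: 0.013
```

Run:
```python
from h import *
go(.5725,-.2405,.055,144.6)
```

```text
t 20.47 tcp [ 0.5727 -0.2389  0.0528] jaw 133.5 j6 [-0.41 -1.17] F [ 1.6 -1.5  2.4] w 0.013 down [ 0.074  0.008 -0.997]
roll -0.194  alt 2.947
shift tool after roll [-0.0023 -0.0009 -0.0013] dist 0.003
```

Finish to off, release, rise fast.

Call:
arm_command([
  {"x": 0, "y": 0, "z": 0, "roll": -0.1, "fingers": 0},
  {"x": 0, "y": 0, "z": 0, "roll": -0.09, "fingers": 0},
  {"x": 0, "y": 0, "z": 0, "roll": 0, "fingers": 0},
  {"x": 0, "y": 0, "z": 0, "roll": 0, "fingers": 1},
  {"x": 0, "y": 0, "z": 0, "roll": 0, "fingers": 1},
  {"x": 0, "y": 0, "z": 0, "roll": 0, "fingers": 1},
  {"x": 0, "y": 0, "z": 0, "roll": 0, "fingers": 1},
  {"x": -0.03, "y": 0, "z": 0, "roll": 0, "fingers": 1},
  {"x": -0.04, "y": 0, "z": 0, "roll": 0, "fingers": 1},
  {"x": -0.04, "y": 0, "z": 0, "roll": 0, "fingers": 1},
  {"x": -0.04, "y": 0.03, "z": 0, "roll": 0, "fingers": 1},
  {"x": -0.02, "y": 0.04, "z": 0, "roll": 0, "fingers": 1},
  {"x": 0, "y": 0.04, "z": 0, "roll": 0, "fingers": 1},
  {"x": 0, "y": 0.04, "z": 0, "roll": 0, "fingers": 1},
  {"x": 0, "y": 0.04, "z": 0, "roll": 0, "fingers": 1},
])

```text
clock: 21.72
eef_pos: [0.412, -0.1352, 0.2099]
tool_rot: [-0.332, 0.604, 0.311, 0.654]
ft_force: [0.2, -0.0, 0.5]
grip_width: 0.0854
```

Run:
```python
from h import *
s=snap('side');c=snap('top')
go(*rp(-.022,-.08),.14,180+3)
for b in blk(c): print(b)
cv2.imwrite('pics/s12.png',np.vstack([cv2.resize(s['frame'][140:215,230:430,::-1],None,fx=4,fy=4,interpolation=cv2.INTER_CUBIC),cv2.resize(c['frame'][130:205,250:450,::-1],None,fx=4,fy=4,interpolation=cv2.INTER_CUBIC)]))
```

```text
t 21.82 tcp [ 0.405  -0.1319  0.2072] jaw 144.2 j6 [-0.34 -1.28] F [ 0.6 -0.4 -0.5] w 0.0851 down [ 0.065  0.011 -0.998]
roll -0.678  alt 2.464
shift tool after roll [ 0.0776 -0.1521  0.0379] dist 0.175
(array([304., 179.]), 0.5504, 0.0714, 59, 39, -88.6)
(array([357., 178.]), 0.56, -0.0853, 60, 39, -88.7)
```

View pics/s12.png

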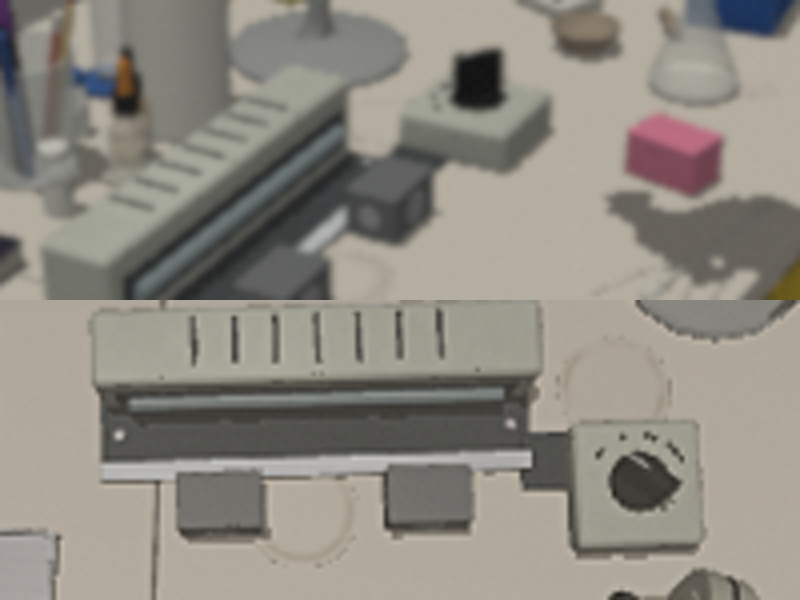

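Call:
arm_command([
  {"x": -0.04, "y": 0, "z": 0, "roll": -0.12, "fingers": 1},
  {"x": -0.04, "y": 0, "z": 0, "roll": -0.12, "fingers": 1},
  {"x": -0.04, "y": 0, "z": 0, "roll": -0.12, "fingers": 1},
  {"x": 0, "y": 0, "z": 0, "roll": -0.12, "fingers": 1},
  {"x": 0, "y": 0, "z": 0, "roll": -0.12, "fingers": 1},
  {"x": 0, "y": 0, "z": 0, "roll": -0.08, "fingers": 1},
])

```text
clock: 22.32
eef_pos: [0.3928, -0.1314, 0.3327]
tool_rot: [0.534, -0.461, -0.506, -0.496]
ft_force: [-0.2, -1.1, 0.0]
grip_width: 0.0855
```

Run:
```python
from h import *
go(.5597,-.0853,.14,183)
```

```text
t 22.32 tcp [ 0.3928 -0.1314  0.3327] jaw -175.3 j6 [-0.34 -2.  ] F [-0.2 -1.1  0. ] w 0.0855 down [ 0.063  0.01  -0.998]
roll 0.03  alt -3.111
shift tool after roll [ 0.2033 -0.1565  0.036 ] dist 0.259
```

Call:
arm_command([
  {"x": 0, "y": 0.038, "z": 0.013, "roll": 0, "fingers": 1},
  {"x": 0, "y": 0.038, "z": 0.013, "roll": 0, "fingers": 1},
  {"x": 0, "y": 0.038, "z": 0.013, "roll": 0, "fingers": 1},
  {"x": -0.04, "y": 0, "z": 0, "roll": 0, "fingers": 1},
  {"x": -0.04, "y": 0, "z": 0, "roll": 0, "fingers": 1},
])

```text
clock: 22.73
eef_pos: [0.2449, -0.0927, 0.373]
tool_rot: [-0.507, 0.472, 0.534, 0.486]
ft_force: [2.0, -1.3, 2.9]
grip_width: 0.0852
```

Run:
```python
from h import *
go(.5597,-.0853,.14,183)
print(get_obs()['joint_pos'].round(3))
```

```text
t 22.73 tcp [ 0.2449 -0.0927  0.373 ] jaw -175.2 j6 [-0.4  -2.05] F [ 2.  -1.3  2.9] w 0.0852 down [-0.015  0.04  -0.999]
roll 0.031  alt -3.111
shift tool after roll [ 0.2284 -0.3177 -0.0185] dist 0.392
[-0.398 -0.233 -0.107  1.726  0.031 -2.052]
```

Call:
arm_command([
  {"x": 0, "y": 0, "z": 0, "roll": 0.03, "fingers": 1},
  {"x": 0.01, "y": -0.018, "z": -0.001, "roll": 0, "fingers": 1},
  {"x": 0.01, "y": -0.018, "z": -0.001, "roll": 0, "fingers": 1},
  {"x": 0.01, "y": -0.018, "z": -0.001, "roll": 0, "fingers": 1},
  {"x": 0.01, "y": -0.018, "z": -0.001, "roll": 0, "fingers": 1},
  {"x": 0.01, "y": -0.018, "z": -0.001, "roll": 0, "fingers": 1},
  {"x": 0.01, "y": -0.018, "z": -0.001, "roll": 0, "fingers": 1},
  {"x": 0.01, "y": -0.018, "z": -0.001, "roll": 0, "fingers": 1},
  {"x": 0.01, "y": -0.018, "z": -0.001, "roll": 0, "fingers": 1},
  {"x": 0.01, "y": -0.018, "z": -0.001, "roll": 0, "fingers": 1},
  {"x": 0.01, "y": -0.018, "z": -0.001, "roll": 0, "fingers": 1},
  {"x": 0.01, "y": -0.018, "z": -0.001, "roll": 0, "fingers": 1},
  {"x": 0.01, "y": -0.018, "z": -0.001, "roll": 0, "fingers": 1},
  {"x": 0.01, "y": -0.018, "z": -0.001, "roll": 0, "fingers": 1},
  {"x": 0.01, "y": -0.018, "z": -0.001, "roll": 0, "fingers": 1},
  {"x": 0.01, "y": -0.018, "z": -0.001, "roll": 0, "fingers": 1},
  {"x": 0.01, "y": -0.018, "z": -0.001, "roll": 0, "fingers": 1},
])

```text
clock: 24.15
eef_pos: [0.5431, -0.0915, 0.2083]
tool_rot: [-0.5, 0.484, 0.518, 0.497]
ft_force: [-0.0, -0.5, 0.0]
grip_width: 0.0858
```

Run:
```python
from h import *
go(.5597,-.0853,.06,183)
print(get_obs()['joint_pos'].round(3))
```

```text
t 24.15 tcp [ 0.5431 -0.0915  0.2083] jaw -177.8 j6 [-0.18 -1.79] F [-0.  -0.5  0. ] w 0.0858 down [-0.005  0.032 -0.999]
roll -0.015  alt 3.127
shift tool after roll [ 0.1484 -0.0174  0.0006] dist 0.149
[-0.184  0.36   0.109  1.331  0.03  -1.792]
```

Call:
arm_command([
  {"x": 0.02, "y": -0.005, "z": 0, "roll": -0.015, "fingers": 1},
  {"x": 0.02, "y": -0.005, "z": 0, "roll": 0, "fingers": 1},
  {"x": 0.02, "y": -0.003, "z": 0, "roll": 0, "fingers": 1},
  {"x": 0.02, "y": 0, "z": 0, "roll": 0, "fingers": 1},
  {"x": 0.02, "y": 0, "z": 0, "roll": 0, "fingers": 1},
  {"x": 0.02, "y": 0, "z": 0, "roll": 0, "fingers": 1},
  {"x": 0.01, "y": 0, "z": 0, "roll": 0, "fingers": 1},
])

```text
clock: 24.73
eef_pos: [0.5645, -0.088, 0.0708]
tool_rot: [-0.506, 0.48, 0.519, 0.495]
ft_force: [-0.3, -0.9, -0.0]
grip_width: 0.0853
```

Run:
```python
from h import *
s=snap('side'); 
go(.5597,-.0853,.016,183)
cv2.imwrite('pics/s13.png',cv2.resize(s['frame'][110:220,270:430,::-1],None,fx=5,fy=5,interpolation=cv2.INTER_CUBIC))
```

```text
t 24.78 tcp [ 0.5634 -0.0878  0.0692] jaw -177.1 j6 [-0.17 -1.79] F [-0.6  0.7 -1.9] w 0.0854 down [-0.002  0.03  -1.   ]
roll -0.002  alt 3.14
shift tool after roll [0.0533 0.0036 0.0011] dist 0.053
```

View pics/s13.png

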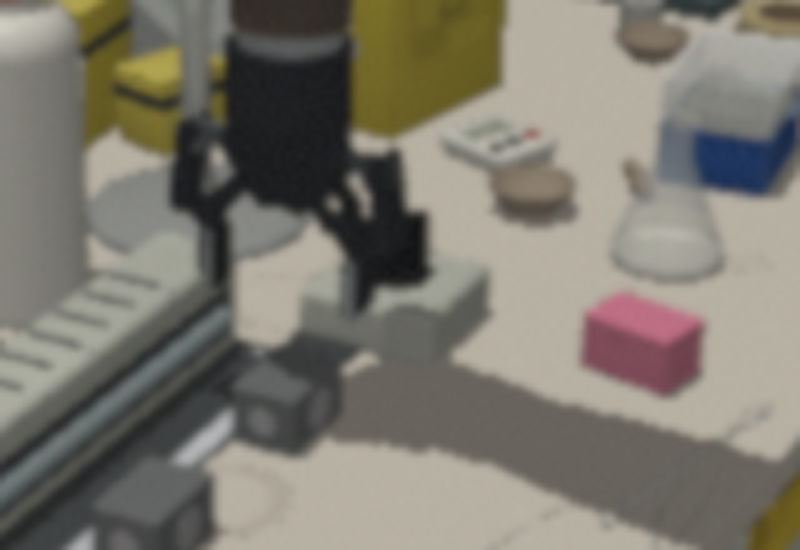

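Call:
arm_command([
  {"x": 0.01, "y": 0.007, "z": 0.001, "roll": 0, "fingers": 1},
  {"x": 0.015, "y": 0, "z": 0, "roll": 0, "fingers": 1},
  {"x": 0.015, "y": 0, "z": 0, "roll": 0, "fingers": 1},
  {"x": 0.008, "y": 0, "z": 0, "roll": 0, "fingers": 1},
  {"x": 0, "y": 0, "z": 0, "roll": 0, "fingers": 1},
])

```text
clock: 25.2
eef_pos: [0.5582, -0.0864, 0.02]
tool_rot: [-0.505, 0.481, 0.519, 0.495]
ft_force: [-0.6, 0.6, 0.7]
grip_width: 0.0853
```

Run:
```python
from h import *
s=snap('side'); 
go(.557,-.0853,.016,183)
cv2.imwrite('pics/s14.png',cv2.resize(s['frame'][110:220,270:430,::-1],None,fx=5,fy=5,interpolation=cv2.INTER_CUBIC))
```

```text
t 25.25 tcp [ 0.5586 -0.0865  0.0207] jaw -177.2 j6 [-0.17 -1.79] F [-0.2  0.6  0.3] w 0.0853 down [-0.     0.028 -1.   ]
roll -0.004  alt 3.138
shift tool after roll [0.0047 0.0015 0.0012] dist 0.005
```

View pics/s14.png

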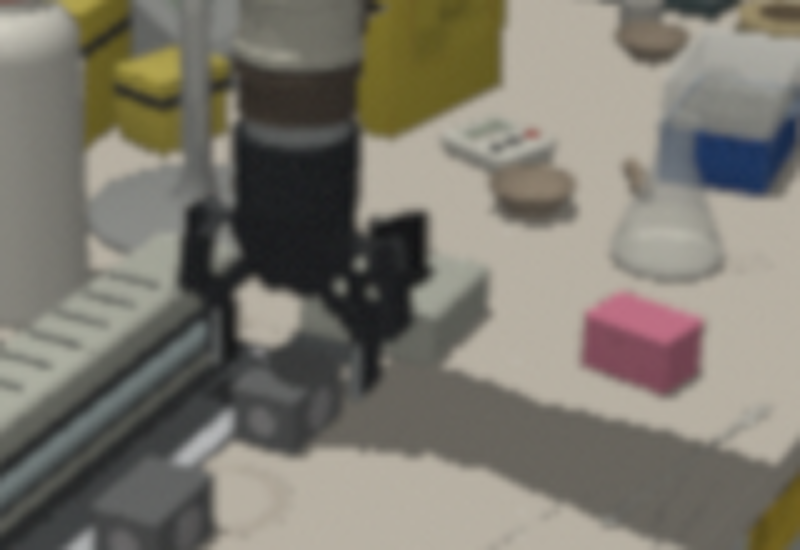

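Call:
arm_command([
  {"x": 0.008, "y": 0.001, "z": 0.001, "roll": 0, "fingers": 1},
  {"x": 0.003, "y": 0, "z": 0, "roll": 0, "fingers": 1},
  {"x": 0, "y": 0, "z": 0, "roll": 0, "fingers": 0},
  {"x": 0, "y": 0, "z": 0, "roll": 0, "fingers": 0},
  {"x": 0, "y": 0, "z": 0, "roll": 0, "fingers": 0},
  {"x": 0, "y": 0, "z": 0, "roll": 0, "fingers": 0},
  {"x": 0, "y": 0, "z": 0, "roll": 0, "fingers": 0},
  {"x": 0, "y": 0, "z": 0, "roll": 0, "fingers": 0},
])

```text
clock: 25.92
eef_pos: [0.5596, -0.086, 0.0135]
tool_rot: [-0.507, 0.48, 0.517, 0.496]
ft_force: [-0.1, 0.2, -1.0]
grip_width: 0.043
```

Run:
```python
from h import *
go(*rp(-.05,-.08),.06,93)
```

```text
t 25.92 tcp [ 0.5596 -0.086   0.0135] jaw -177.3 j6 [-0.17 -1.79] F [-0.1  0.2 -1. ] w 0.043 down [ 0.005  0.026 -1.   ]
roll 1.566  alt -1.575
shift tool after roll [-0.0466  0.0021 -0.0277] dist 0.054
```

Call:
arm_command([
  {"x": -0.02, "y": 0, "z": 0, "roll": 0, "fingers": 0},
  {"x": -0.015, "y": 0.01, "z": 0, "roll": 0, "fingers": 0},
  {"x": 0, "y": 0.03, "z": 0, "roll": 0.1, "fingers": 0},
  {"x": 0, "y": 0, "z": 0, "roll": 0.12, "fingers": 0},
  {"x": 0, "y": 0, "z": 0, "roll": 0.12, "fingers": 0},
  {"x": 0, "y": 0, "z": 0, "roll": 0.12, "fingers": 0},
  {"x": 0, "y": 0, "z": 0, "roll": 0.12, "fingers": 0},
  {"x": 0, "y": 0, "z": 0, "roll": 0.12, "fingers": 0},
  {"x": 0, "y": 0, "z": 0, "roll": 0.12, "fingers": 0},
  {"x": 0, "y": 0, "z": 0, "roll": 0.12, "fingers": 0},
  {"x": 0, "y": 0, "z": 0, "roll": 0.12, "fingers": 0},
  {"x": 0, "y": 0, "z": 0, "roll": 0.12, "fingers": 0},
  {"x": 0, "y": 0, "z": 0, "roll": 0.12, "fingers": 0},
  {"x": 0, "y": 0, "z": 0, "roll": 0.12, "fingers": 0},
  {"x": 0, "y": 0, "z": 0, "roll": 0.12, "fingers": 0},
])

```text
clock: 27.17
eef_pos: [0.515, -0.0882, 0.0472]
tool_rot: [0.003, 0.706, 0.016, 0.708]
ft_force: [-0.5, 1.0, -1.4]
grip_width: 0.0428
```

Run:
```python
from h import *
go(*rp(-.05,-.08),.03,93)
s=snap('side')
cv2.imwrite('pics/s15.png',cv2.resize(s['frame'][110:220,270:430,::-1],None,fx=5,fy=5,interpolation=cv2.INTER_CUBIC))
```

```text
t 27.17 tcp [ 0.515  -0.0882  0.0472] jaw 91.0 j6 [-0.19 -0.2 ] F [-0.5  1.  -1.4] w 0.0428 down [ 0.002  0.028 -1.   ]
roll -0.034  alt 3.107
shift tool after roll [0.0172 0.0002 0.0166] dist 0.024
```

View pics/s15.png

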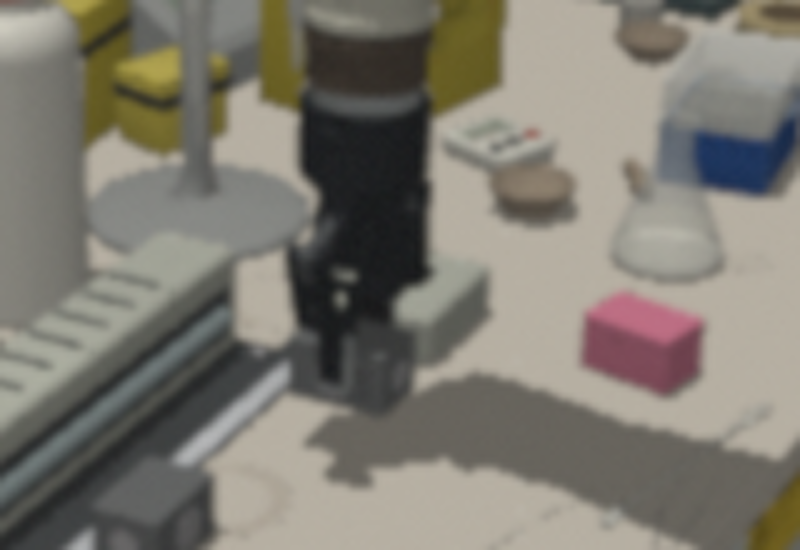

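Call:
arm_command([
  {"x": 0.015, "y": 0, "z": 0.01, "roll": -0.034, "fingers": 0},
  {"x": 0.012, "y": 0, "z": 0.005, "roll": 0, "fingers": 0},
  {"x": 0.006, "y": 0, "z": 0, "roll": 0, "fingers": 0},
  {"x": 0, "y": 0, "z": 0, "roll": 0, "fingers": 0},
])

```text
clock: 27.55
eef_pos: [0.5322, -0.0872, 0.0138]
tool_rot: [-0.01, 0.705, 0.029, 0.709]
ft_force: [-1.3, 0.1, 2.2]
grip_width: 0.043
```

Run:
```python
from h import *
go(*rp(-.032,-.08),.013,93)
```

```text
t 27.55 tcp [ 0.5322 -0.0872  0.0138] jaw 93.2 j6 [-0.18 -0.23] F [-1.3  0.1  2.2] w 0.043 down [ 0.006  0.027 -1.   ]
roll 0.003  alt -3.138
shift tool after roll [0.001  0.0006 0.0174] dist 0.017
```

Call:
arm_command([
  {"x": 0.001, "y": 0, "z": 0.008, "roll": 0, "fingers": 0},
  {"x": 0, "y": 0, "z": 0.006, "roll": 0, "fingers": 0},
  {"x": 0, "y": 0, "z": 0.005, "roll": 0, "fingers": 0},
  {"x": 0, "y": 0, "z": 0.005, "roll": 0, "fingers": 0},
])

```text
clock: 27.88
eef_pos: [0.5476, -0.0858, 0.0146]
tool_rot: [-0.01, 0.71, 0.029, 0.703]
ft_force: [-11.4, -2.1, 4.7]
grip_width: 0.0428
```

Run:
```python
from h import *
go(*rp(-.032,-.08),.013,93)
```

```text
t 27.88 tcp [ 0.5476 -0.0858  0.0146] jaw 93.2 j6 [-0.17 -0.22] F [-11.4  -2.1   4.7] w 0.0428 down [-0.011  0.026 -1.   ]
roll 0.003  alt -3.139
shift tool after roll [ 0.0016 -0.      0.002 ] dist 0.003
```

Call:
arm_command([
  {"x": 0, "y": 0, "z": 0.005, "roll": 0, "fingers": 0},
  {"x": 0, "y": 0, "z": -0.001, "roll": 0, "fingers": 1},
  {"x": 0, "y": 0, "z": 0, "roll": 0, "fingers": 1},
  {"x": 0, "y": 0, "z": 0, "roll": 0, "fingers": 1},
  {"x": -0.02, "y": 0, "z": 0, "roll": 0, "fingers": 1},
  {"x": -0.04, "y": 0, "z": 0, "roll": 0, "fingers": 1},
  {"x": -0.04, "y": 0, "z": 0, "roll": 0, "fingers": 1},
  {"x": -0.02, "y": 0, "z": -0.03, "roll": 0, "fingers": 1},
  {"x": 0, "y": 0, "z": -0.04, "roll": 0, "fingers": 1},
  {"x": 0, "y": 0, "z": -0.04, "roll": 0, "fingers": 1},
  {"x": 0, "y": 0, "z": -0.03, "roll": 0, "fingers": 1},
])

```text
clock: 28.8
eef_pos: [0.4173, -0.0975, 0.1422]
tool_rot: [-0.013, 0.709, 0.03, 0.704]
ft_force: [-0.2, -0.2, 0.7]
grip_width: 0.0852
```

Run:
```python
from h import *
c=snap('top'); s=snap('side')
go(.5500,.0713,.12,183)
for b in blk(c): print(b, (np.array([[*RX],[*RY]])@(np.array(b[1:3])-RM)).round(4))
cv2.imwrite('pics/s16.png',np.vstack([cv2.resize(s['frame'][140:215,230:430,::-1],None,fx=4,fy=4,interpolation=cv2.INTER_CUBIC),cv2.resize(c['frame'][130:205,250:450,::-1],None,fx=4,fy=4,interpolation=cv2.INTER_CUBIC)]))
```

```text
t 28.9 tcp [ 0.4138 -0.097   0.1413] jaw 93.3 j6 [-0.25 -0.3 ] F [0.2 0.3 0.8] w 0.0856 down [-0.013  0.025 -1.   ]
roll -1.565  alt 1.577
shift tool after roll [ 0.0238 -0.1451  0.1604] dist 0.218
(array([304., 180.]), 0.5504, 0.0714, 59, 39, -88.6) [-0.0229  0.0768]
(array([357., 181.]), 0.5495, -0.0869, 60, 39, 0.6) [-0.0322 -0.0812]
```

View pics/s16.png

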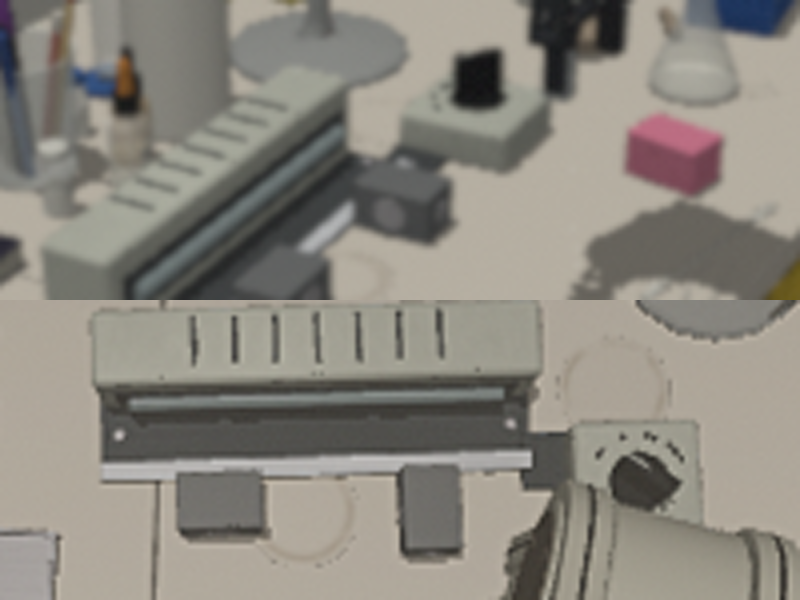

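Call:
arm_command([
  {"x": 0, "y": 0, "z": 0, "roll": -0.12, "fingers": 1},
  {"x": 0, "y": 0, "z": 0, "roll": -0.12, "fingers": 1},
  {"x": 0, "y": 0, "z": 0, "roll": -0.12, "fingers": 1},
  {"x": 0, "y": 0, "z": 0, "roll": -0.12, "fingers": 1},
  {"x": 0, "y": 0, "z": 0, "roll": -0.12, "fingers": 1},
  {"x": 0, "y": 0, "z": 0, "roll": -0.12, "fingers": 1},
  {"x": 0, "y": 0, "z": 0, "roll": -0.12, "fingers": 1},
  {"x": 0, "y": 0, "z": 0, "roll": -0.12, "fingers": 1},
  {"x": 0, "y": 0, "z": 0, "roll": -0.12, "fingers": 1},
  {"x": 0, "y": 0, "z": 0, "roll": -0.12, "fingers": 1},
  {"x": 0, "y": 0, "z": 0, "roll": -0.12, "fingers": 1},
  {"x": 0, "y": 0, "z": 0, "roll": -0.12, "fingers": 1},
  {"x": 0, "y": 0, "z": 0, "roll": -0.1, "fingers": 1},
])

```text
clock: 29.98
eef_pos: [0.4308, -0.0985, 0.1456]
tool_rot: [-0.521, 0.467, 0.524, 0.486]
ft_force: [-0.9, -0.6, -0.2]
grip_width: 0.0851
```

Run:
```python
from h import *
go(.5490,.0713,.12,183)
```

```text
t 29.98 tcp [ 0.4308 -0.0985  0.1456] jaw -174.8 j6 [-0.24 -1.9 ] F [-0.9 -0.6 -0.2] w 0.0851 down [ 0.015  0.022 -1.   ]
roll 0.039  alt -3.103
shift tool after roll [ 0.0312 -0.1265  0.1628] dist 0.208
```

Call:
arm_command([
  {"x": 0, "y": 0, "z": 0, "roll": 0.038, "fingers": 1},
  {"x": 0, "y": -0.0125, "z": 0.016, "roll": 0, "fingers": 1},
  {"x": 0, "y": -0.0125, "z": 0.016, "roll": 0, "fingers": 1},
  {"x": 0, "y": -0.0125, "z": 0.016, "roll": 0, "fingers": 1},
  {"x": 0, "y": -0.0125, "z": 0.016, "roll": 0, "fingers": 1},
  {"x": 0, "y": -0.0125, "z": 0.016, "roll": 0, "fingers": 1},
  {"x": 0, "y": -0.0125, "z": 0.016, "roll": 0, "fingers": 1},
  {"x": 0, "y": -0.0125, "z": 0.016, "roll": 0, "fingers": 1},
  {"x": 0, "y": -0.0125, "z": 0.016, "roll": 0, "fingers": 1},
  {"x": 0, "y": -0.0125, "z": 0.016, "roll": 0, "fingers": 1},
  {"x": 0, "y": -0.01, "z": 0.014, "roll": 0, "fingers": 1},
  {"x": 0, "y": 0, "z": 0, "roll": 0, "fingers": 1},
])

```text
clock: 30.98
eef_pos: [0.5666, 0.0759, 0.1535]
tool_rot: [0.517, -0.47, -0.51, -0.501]
ft_force: [0.5, -0.2, -0.5]
grip_width: 0.0853
```

Run:
```python
from h import *
go(.5480,.0713,.055,183)
```

```text
t 30.98 tcp [0.5666 0.0759 0.1535] jaw -176.8 j6 [ 0.12 -1.5 ] F [ 0.5 -0.2 -0.5] w 0.0853 down [ 0.038  0.025 -0.999]
roll 0.003  alt -3.139
shift tool after roll [ 0.0976  0.0227 -0.0059] dist 0.1
```

Call:
arm_command([
  {"x": 0.01, "y": 0.01, "z": -0.003, "roll": 0, "fingers": 1},
  {"x": 0.02, "y": 0.01, "z": -0.003, "roll": 0, "fingers": 1},
  {"x": 0.02, "y": 0.003, "z": 0, "roll": 0, "fingers": 1},
  {"x": 0.02, "y": 0, "z": 0, "roll": 0, "fingers": 1},
  {"x": 0.02, "y": 0, "z": 0, "roll": 0, "fingers": 1},
  {"x": 0.01, "y": 0, "z": 0, "roll": 0, "fingers": 1},
  {"x": 0, "y": 0, "z": 0, "roll": 0, "fingers": 1},
])

```text
clock: 31.57
eef_pos: [0.5554, 0.0727, 0.05]
tool_rot: [0.521, -0.466, -0.508, -0.504]
ft_force: [-0.3, -0.2, -0.4]
grip_width: 0.0851
```

Run:
```python
from h import *
go(.5490,.0713,.011,183)
s=snap('side')
cv2.imwrite('pics/s17.png',cv2.resize(s['frame'][120:230,230:390,::-1],None,fx=5,fy=5,interpolation=cv2.INTER_CUBIC))
```

```text
t 31.57 tcp [0.5554 0.0727 0.05  ] jaw -176.6 j6 [ 0.12 -1.51] F [-0.3 -0.2 -0.4] w 0.0851 down [ 0.051  0.026 -0.998]
roll 0.007  alt -3.135
shift tool after roll [ 0.0386  0.0085 -0.0019] dist 0.04
```

View pics/s17.png

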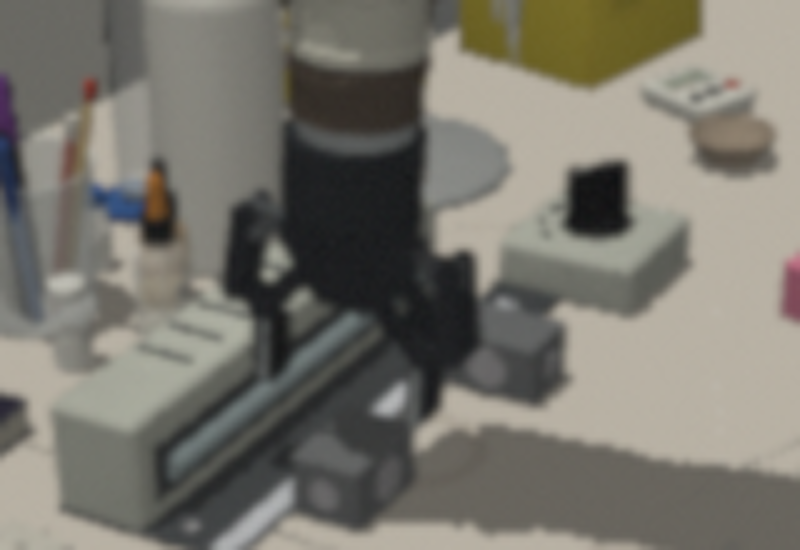

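Call:
arm_command([
  {"x": 0, "y": 0.009, "z": -0.002, "roll": 0.005, "fingers": 1},
  {"x": 0.015, "y": 0.001, "z": 0, "roll": 0, "fingers": 1},
  {"x": 0.015, "y": 0, "z": 0, "roll": 0, "fingers": 1},
  {"x": 0.008, "y": 0, "z": 0, "roll": 0, "fingers": 1},
  {"x": 0, "y": 0, "z": 0, "roll": 0, "fingers": 1},
])

```text
clock: 32.03
eef_pos: [0.5536, 0.0706, 0.0164]
tool_rot: [0.522, -0.464, -0.504, -0.508]
ft_force: [-0.1, -0.1, -0.3]
grip_width: 0.0853
```

Run:
```python
from h import *
go(.5490,.0713,.011,183)
```

```text
t 32.03 tcp [0.5536 0.0706 0.0164] jaw -177.0 j6 [ 0.12 -1.51] F [-0.1 -0.1 -0.3] w 0.0853 down [ 0.062  0.027 -0.998]
roll 0.0  alt -3.141
shift tool after roll [0.0051 0.0049 0.0008] dist 0.007
```

Call:
arm_command([
  {"x": 0.005, "y": 0.004, "z": 0, "roll": 0, "fingers": 1},
  {"x": 0.002, "y": 0, "z": 0, "roll": 0, "fingers": 1},
  {"x": 0, "y": 0, "z": 0, "roll": 0, "fingers": 0},
  {"x": 0, "y": 0, "z": 0, "roll": 0, "fingers": 0},
  {"x": 0, "y": 0, "z": 0, "roll": 0, "fingers": 0},
  {"x": 0, "y": 0, "z": 0, "roll": 0, "fingers": 0},
  {"x": 0, "y": 0, "z": 0, "roll": 0, "fingers": 0},
  {"x": 0, "y": 0, "z": 0, "roll": 0, "fingers": 0},
])

```text
clock: 32.7
eef_pos: [0.5522, 0.0708, 0.0132]
tool_rot: [0.523, -0.462, -0.502, -0.51]
ft_force: [-0.0, 0.7, -1.7]
grip_width: 0.0436
```

Run:
```python
from h import *
go(*rp(-.05,.08),.06,93)
```

```text
t 32.7 tcp [0.5522 0.0708 0.0132] jaw -177.0 j6 [ 0.12 -1.51] F [-0.   0.7 -1.7] w 0.0436 down [ 0.068  0.028 -0.997]
roll 1.571  alt -1.571
shift tool after roll [-0.0485  0.0051 -0.0256] dist 0.055
```

Call:
arm_command([
  {"x": -0.02, "y": 0, "z": 0, "roll": 0, "fingers": 0},
  {"x": -0.02, "y": 0.01, "z": 0, "roll": 0, "fingers": 0},
  {"x": 0, "y": 0.03, "z": 0, "roll": 0.1, "fingers": 0},
  {"x": 0, "y": 0, "z": 0, "roll": 0.12, "fingers": 0},
  {"x": 0, "y": 0, "z": 0, "roll": 0.12, "fingers": 0},
  {"x": 0, "y": 0, "z": 0, "roll": 0.12, "fingers": 0},
  {"x": 0, "y": 0, "z": 0, "roll": 0.12, "fingers": 0},
  {"x": 0, "y": 0, "z": 0, "roll": 0.12, "fingers": 0},
  {"x": 0, "y": 0, "z": 0, "roll": 0.12, "fingers": 0},
  {"x": 0, "y": 0, "z": 0, "roll": 0.12, "fingers": 0},
  {"x": 0, "y": 0, "z": 0, "roll": 0.12, "fingers": 0},
  {"x": 0, "y": 0, "z": 0, "roll": 0.12, "fingers": 0},
  {"x": 0, "y": 0, "z": 0, "roll": 0.12, "fingers": 0},
  {"x": 0, "y": 0, "z": 0, "roll": 0.12, "fingers": 0},
  {"x": 0, "y": 0, "z": 0, "roll": 0.1, "fingers": 0},
])

```text
clock: 33.95
eef_pos: [0.5028, 0.0668, 0.0481]
tool_rot: [-0.006, 0.685, 0.023, 0.728]
ft_force: [-0.1, -0.1, -0.9]
grip_width: 0.0435
```

Run:
```python
from h import *
go(*rp(-.05,.08),.03,93)
s=snap('side')
cv2.imwrite('pics/s18.png',cv2.resize(s['frame'][120:230,230:390,::-1],None,fx=5,fy=5,interpolation=cv2.INTER_CUBIC))
```

```text
t 33.95 tcp [0.5028 0.0668 0.0481] jaw 92.4 j6 [0.12 0.08] F [-0.1 -0.1 -0.9] w 0.0435 down [ 0.06   0.027 -0.998]
roll -0.01  alt 3.131
shift tool after roll [0.0194 0.0048 0.0194] dist 0.028
```

View pics/s18.png

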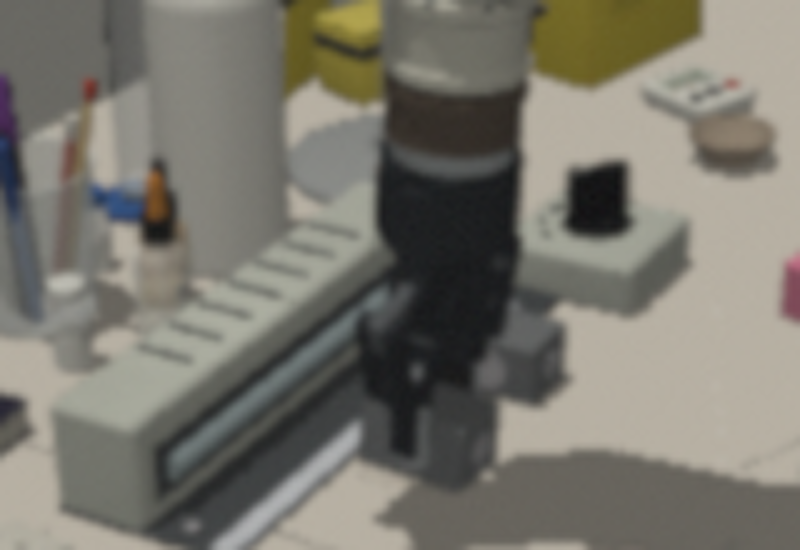

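Call:
arm_command([
  {"x": 0.015, "y": 0.002, "z": 0.008, "roll": -0.01, "fingers": 0},
  {"x": 0.012, "y": 0.002, "z": 0.005, "roll": 0, "fingers": 0},
  {"x": 0.006, "y": 0, "z": 0, "roll": 0, "fingers": 0},
  {"x": 0, "y": 0, "z": 0, "roll": 0, "fingers": 0},
])

```text
clock: 34.33
eef_pos: [0.519, 0.0725, 0.015]
tool_rot: [-0.011, 0.684, 0.028, 0.729]
ft_force: [-0.2, -0.9, -0.2]
grip_width: 0.0436
```

Run:
```python
from h import *
go(*rp(-.032,.08),.013,93)
```

```text
t 34.33 tcp [0.519  0.0725 0.015 ] jaw 93.2 j6 [0.13 0.07] F [-0.2 -0.9 -0.2] w 0.0436 down [ 0.062  0.027 -0.998]
roll 0.003  alt -3.138
shift tool after roll [0.0034 0.0004 0.0219] dist 0.022
```

Call:
arm_command([
  {"x": 0.003, "y": 0, "z": 0.008, "roll": 0, "fingers": 0},
  {"x": 0.001, "y": 0, "z": 0.008, "roll": 0, "fingers": 0},
  {"x": 0, "y": 0, "z": 0.006, "roll": 0, "fingers": 0},
  {"x": 0, "y": 0, "z": 0.005, "roll": 0, "fingers": 0},
  {"x": 0, "y": 0, "z": 0.005, "roll": 0, "fingers": 0},
])

```text
clock: 34.75
eef_pos: [0.5408, 0.0739, 0.0128]
tool_rot: [-0.012, 0.692, 0.029, 0.721]
ft_force: [-18.7, -1.7, 10.5]
grip_width: 0.0429
```

Run:
```python
from h import *
go(*rp(-.032,.08),.013,93)
```

```text
t 34.75 tcp [0.5408 0.0739 0.0128] jaw 93.4 j6 [0.12 0.07] F [-18.7  -1.7  10.5] w 0.0429 down [ 0.04   0.025 -0.999]
roll 0.007  alt -3.135
shift tool after roll [-0.0001  0.0001  0.0003] dist 0.0
```

Call:
arm_command([
  {"x": 0, "y": 0, "z": 0.005, "roll": 0, "fingers": 0},
  {"x": 0, "y": 0, "z": 0.005, "roll": 0, "fingers": 0},
  {"x": 0, "y": 0, "z": -0.001, "roll": 0, "fingers": 1},
  {"x": 0, "y": 0, "z": 0, "roll": 0, "fingers": 1},
  {"x": 0, "y": 0, "z": 0, "roll": 0, "fingers": 1},
  {"x": -0.02, "y": 0, "z": 0, "roll": 0, "fingers": 1},
  {"x": -0.04, "y": 0, "z": 0, "roll": 0, "fingers": 1},
  {"x": -0.04, "y": 0, "z": 0, "roll": 0, "fingers": 1},
  {"x": -0.02, "y": 0, "z": -0.03, "roll": 0, "fingers": 1},
  {"x": 0, "y": 0, "z": -0.04, "roll": 0, "fingers": 1},
  {"x": 0, "y": 0, "z": -0.04, "roll": 0, "fingers": 1},
  {"x": 0, "y": 0, "z": -0.04, "roll": 0, "fingers": 1},
  {"x": -0.04, "y": 0, "z": 0, "roll": 0, "fingers": 1},
  {"x": -0.03, "y": 0, "z": 0, "roll": 0, "fingers": 1},
])

```text
clock: 35.92
eef_pos: [0.3536, 0.0549, 0.1817]
tool_rot: [-0.015, 0.718, 0.028, 0.695]
ft_force: [3.9, 0.9, 2.8]
grip_width: 0.0853
```

Run:
```python
from h import *
c=snap('top'); s=snap('side')
go(.5725,-.241,.14,144.6)
for b in blk(c): print(b, (np.array([[*RX],[*RY]])@(np.array(b[1:3])-RM)).round(4))
cv2.imwrite('pics/s19.png',np.vstack([cv2.resize(s['frame'][140:215,230:430,::-1],None,fx=4,fy=4,interpolation=cv2.INTER_CUBIC),cv2.resize(c['frame'][130:205,250:450,::-1],None,fx=4,fy=4,interpolation=cv2.INTER_CUBIC)]))
```

```text
t 36.02 tcp [0.3597 0.0557 0.1858] jaw 93.5 j6 [0.14 0.08] F [ 0.7 -0.1  0.6] w 0.0858 down [-0.022  0.018 -1.   ]
roll -0.893  alt 2.249
shift tool after roll [ 0.0357 -0.3464 -0.1187] dist 0.368
(array([304., 183.]), 0.5399, 0.0711, 54, 35, 1.3) [-0.0334  0.0771]
(array([357., 181.]), 0.5494, -0.0869, 60, 39, 0.6) [-0.0323 -0.0812]
```

View pics/s19.png

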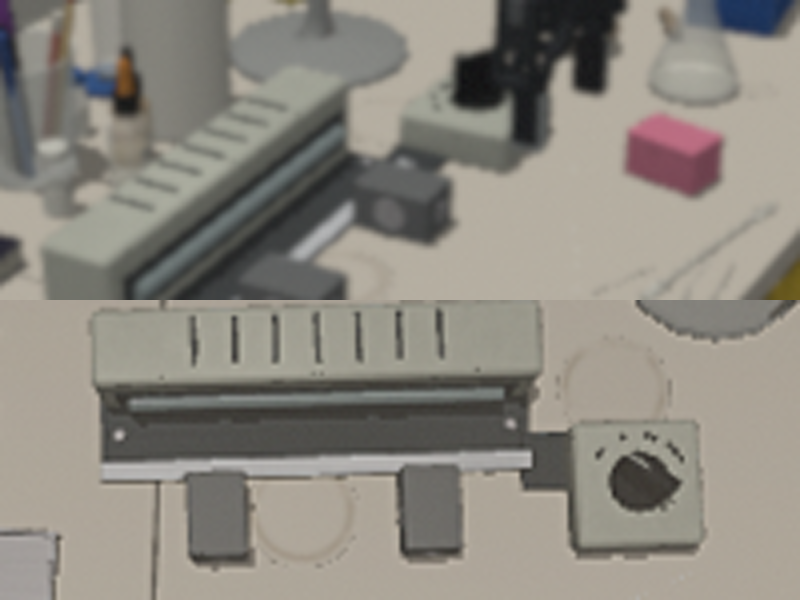

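Run:
```python
from h import *
c=snap('top')
g=c['frame'].astype(float).mean(2)
for u in (300,305): print(g[165:195,u].astype(int))
for u in (354,360): print(g[163:193,u].astype(int))
for lo in (95,99):
  for b in blk(c,lo=lo,hi=130): print(b, (np.array([[*RX],[*RY]])@(np.array(b[1:3])-RM)).round(4))
```

```text
[ 78  79  78  73  99 164 178 170  92 106 109 108 110 109 109 108 110 111
 109 111 111 109 111 110 110 110 112 110  79  57]
[ 78  79  78  71 112 186 170 134 101 108 108 109 108 109 110 110 109 109
 109 110 110 109 110 110 111 109 111 111  95  71]
[ 77  78  76  74  72 116 182 167 118 104 105 107 106 107 105 108 108 108
 108 109 107 106 108 108 108 108 109 112 108  69]
[ 76  77  78  76  81 132 178 165 105 101 105 106 106 105 105 107 105 107
 106 106 107 107 107 106 106 108 108 109 103  63]
(array([304., 183.]), 0.5401, 0.0719, 60, 40, 4.7) [-0.0331  0.0779]
(array([358., 181.]), 0.5496, -0.088, 60, 41, 1.3) [-0.0321 -0.0823]
(array([304., 183.]), 0.5399, 0.0725, 60, 38, 1.6) [-0.0333  0.0785]
(array([358., 181.]), 0.5496, -0.0881, 60, 41, 1.3) [-0.0321 -0.0824]
```

Call:
arm_command([
  {"x": 0, "y": 0, "z": 0, "roll": -0.12, "fingers": 1},
  {"x": 0, "y": 0, "z": 0, "roll": -0.12, "fingers": 1},
  {"x": 0, "y": 0, "z": 0, "roll": -0.12, "fingers": 1},
  {"x": 0, "y": 0, "z": 0, "roll": -0.12, "fingers": 1},
  {"x": 0, "y": 0, "z": 0, "roll": -0.12, "fingers": 1},
  {"x": 0, "y": 0, "z": 0, "roll": -0.12, "fingers": 1},
  {"x": 0, "y": 0, "z": 0, "roll": -0.12, "fingers": 1},
  {"x": 0, "y": -0.03, "z": -0.01, "roll": -0.02, "fingers": 1},
  {"x": 0, "y": -0.03, "z": -0.01, "roll": 0, "fingers": 1},
  {"x": 0, "y": -0.03, "z": -0.01, "roll": 0, "fingers": 1},
  {"x": 0, "y": -0.03, "z": -0.01, "roll": 0, "fingers": 1},
  {"x": 0, "y": -0.03, "z": -0.01, "roll": 0, "fingers": 1},
  {"x": 0, "y": -0.03, "z": -0.01, "roll": 0, "fingers": 1},
  {"x": 0, "y": -0.03, "z": -0.01, "roll": 0, "fingers": 1},
  {"x": 0, "y": -0.03, "z": -0.01, "roll": 0, "fingers": 1},
  {"x": 0, "y": -0.03, "z": -0.01, "roll": 0, "fingers": 1},
  {"x": 0, "y": -0.03, "z": -0.01, "roll": 0, "fingers": 1},
  {"x": 0, "y": -0.03, "z": -0.01, "roll": 0, "fingers": 1},
  {"x": 0, "y": 0, "z": 0, "roll": 0, "fingers": 1},
])

```text
clock: 37.65
eef_pos: [0.6316, -0.2401, 0.1828]
tool_rot: [-0.333, 0.606, 0.325, 0.645]
ft_force: [-0.4, -0.2, -0.6]
grip_width: 0.0854
```

Run:
```python
from h import *
go(.5725,-.241,.1,144.6)
```

```text
t 37.65 tcp [ 0.6316 -0.2401  0.1828] jaw 145.4 j6 [-0.38 -1.35] F [-0.4 -0.2 -0.6] w 0.0854 down [ 0.055  0.015 -0.998]
roll 0.014  alt -3.128
shift tool after roll [ 0.0794  0.0506 -0.0385] dist 0.102
```

Call:
arm_command([
  {"x": 0, "y": 0.012, "z": -0.009, "roll": 0.014, "fingers": 1},
  {"x": 0, "y": 0.012, "z": -0.009, "roll": 0, "fingers": 1},
  {"x": 0, "y": 0.012, "z": -0.009, "roll": 0, "fingers": 1},
  {"x": 0, "y": 0.012, "z": -0.009, "roll": 0, "fingers": 1},
  {"x": 0.02, "y": 0, "z": 0, "roll": 0, "fingers": 1},
  {"x": 0.02, "y": 0, "z": 0, "roll": 0, "fingers": 1},
  {"x": 0.02, "y": 0, "z": 0, "roll": 0, "fingers": 1},
  {"x": 0.01, "y": 0, "z": 0, "roll": 0, "fingers": 1},
  {"x": 0, "y": 0, "z": 0, "roll": 0, "fingers": 1},
])

```text
clock: 38.4
eef_pos: [0.5925, -0.2506, 0.0995]
tool_rot: [-0.334, 0.603, 0.312, 0.654]
ft_force: [-0.2, 0.2, -0.4]
grip_width: 0.0851
```

Run:
```python
from h import *
go(.5735,-.241,.05,144.6)
```

```text
t 38.4 tcp [ 0.5925 -0.2506  0.0995] jaw 144.3 j6 [-0.42 -1.37] F [-0.2  0.2 -0.4] w 0.0851 down [ 0.078  0.006 -0.997]
roll -0.005  alt 3.137
shift tool after roll [ 0.0479  0.024  -0.0056] dist 0.054
```

Call:
arm_command([
  {"x": 0, "y": 0.012, "z": -0.003, "roll": 0, "fingers": 1},
  {"x": 0, "y": 0.012, "z": -0.003, "roll": 0, "fingers": 1},
  {"x": 0.015, "y": 0.001, "z": 0, "roll": 0, "fingers": 1},
  {"x": 0.015, "y": 0, "z": 0, "roll": 0, "fingers": 1},
  {"x": 0.01, "y": 0, "z": 0, "roll": 0, "fingers": 1},
  {"x": 0, "y": 0, "z": 0, "roll": 0, "fingers": 1},
])

```text
clock: 38.9
eef_pos: [0.5804, -0.2429, 0.0575]
tool_rot: [-0.338, 0.599, 0.309, 0.657]
ft_force: [-0.7, -0.1, -0.2]
grip_width: 0.085
```

Run:
```python
from h import *
go(.5735,-.241,.05,144.6)
s=snap('side')
cv2.imwrite('pics/s20.png',cv2.resize(s['frame'][110:220,310:430,::-1],None,fx=5,fy=5,interpolation=cv2.INTER_CUBIC))
```

```text
t 38.9 tcp [ 0.5804 -0.2429  0.0575] jaw 144.4 j6 [-0.41 -1.36] F [-0.7 -0.1 -0.2] w 0.085 down [ 0.091  0.001 -0.996]
roll -0.004  alt 3.138
shift tool after roll [ 0.0068  0.0072 -0.0028] dist 0.01
```

View pics/s20.png

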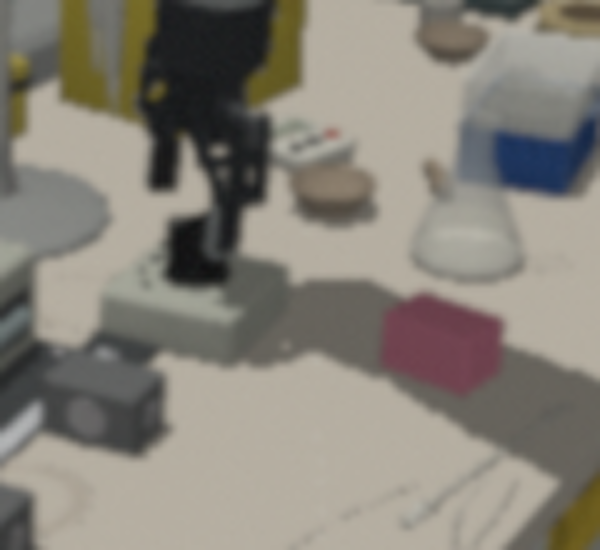

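Call:
arm_command([
  {"x": 0.01, "y": 0.007, "z": -0.003, "roll": 0, "fingers": 1},
  {"x": 0, "y": 0, "z": 0, "roll": 0, "fingers": 0},
  {"x": 0, "y": 0, "z": 0, "roll": 0, "fingers": 0},
  {"x": 0, "y": 0, "z": 0, "roll": 0, "fingers": 0},
  {"x": 0, "y": 0, "z": 0, "roll": 0, "fingers": 0},
  {"x": 0, "y": 0, "z": 0, "roll": 0, "fingers": 0},
  {"x": 0, "y": 0, "z": 0, "roll": 0, "fingers": 0},
  {"x": 0, "y": 0, "z": 0, "roll": 0, "fingers": 0},
  {"x": 0, "y": 0, "z": 0, "roll": 0, "fingers": 0},
  {"x": 0, "y": 0, "z": 0, "roll": 0, "fingers": 0},
])

```text
clock: 39.78
eef_pos: [0.5732, -0.2389, 0.0526]
tool_rot: [-0.336, 0.599, 0.312, 0.656]
ft_force: [0.7, -0.9, -0.8]
grip_width: 0.0132
```

Run:
```python
from h import *
go(.5735,-.241,.05,144.6-34.4)
s=snap('side');c=snap('top')
for b in blk(c,lo=99,hi=130): print(b, (np.array([[*RX],[*RY]])@(np.array(b[1:3])-RM)).round(4))
```

```text
t 39.78 tcp [ 0.5732 -0.2389  0.0526] jaw 144.5 j6 [-0.41 -1.37] F [ 0.7 -0.9 -0.8] w 0.0132 down [ 0.088  0.006 -0.996]
roll 0.598  alt -2.544
shift tool after roll [ 0.0026 -0.002  -0.0007] dist 0.003
(array([304., 183.]), 0.54, 0.0711, 60, 41, 1.6) [-0.0333  0.0771]
(array([357., 181.]), 0.5496, -0.0881, 60, 41, 1.3) [-0.0321 -0.0824]
```

Blocks still in place; turn to one dot, let the detent take it, wait over a second.

Call:
arm_command([
  {"x": 0, "y": 0, "z": 0, "roll": 0.12, "fingers": 0},
  {"x": 0, "y": 0, "z": 0, "roll": 0.12, "fingers": 0},
  {"x": 0, "y": 0, "z": 0, "roll": 0.12, "fingers": 0},
  {"x": 0, "y": 0, "z": 0, "roll": 0.12, "fingers": 0},
  {"x": 0, "y": 0, "z": 0, "roll": 0.1, "fingers": 0},
  {"x": 0, "y": 0, "z": 0, "roll": 0, "fingers": 0},
])

```text
clock: 40.38
eef_pos: [0.5736, -0.2395, 0.0528]
tool_rot: [-0.125, 0.665, 0.118, 0.727]
ft_force: [0.6, 0.2, -1.2]
grip_width: 0.013
```

Run:
```python
from h import *
go(.5735,-.241,.05,144.5-34.4)
```

```text
t 40.38 tcp [ 0.5736 -0.2395  0.0528] jaw 109.8 j6 [-0.42 -0.76] F [ 0.6  0.2 -1.2] w 0.013 down [ 0.087  0.005 -0.996]
roll -0.005  alt 3.136
shift tool after roll [ 0.0028 -0.0013 -0.0009] dist 0.003
```

Call:
arm_command([
  {"x": 0, "y": 0, "z": 0, "roll": 0, "fingers": 0.4},
  {"x": 0, "y": 0, "z": 0, "roll": 0, "fingers": 0.4},
  {"x": 0, "y": 0, "z": 0, "roll": 0, "fingers": 0.4},
  {"x": 0, "y": 0, "z": 0, "roll": 0, "fingers": 0.4},
  {"x": 0, "y": 0, "z": 0, "roll": 0, "fingers": 0.4},
  {"x": 0, "y": 0, "z": 0, "roll": 0, "fingers": 0.4},
  {"x": 0, "y": 0, "z": 0, "roll": 0, "fingers": 0.4},
  {"x": 0, "y": 0, "z": 0, "roll": 0, "fingers": 0.4},
  {"x": 0, "y": 0, "z": 0, "roll": 0, "fingers": 0.4},
  {"x": 0, "y": 0, "z": 0, "roll": 0, "fingers": 0.4},
  {"x": 0, "y": 0, "z": 0, "roll": 0, "fingers": 0.4},
  {"x": 0, "y": 0, "z": 0, "roll": 0, "fingers": 0.4},
  {"x": 0, "y": 0, "z": 0, "roll": 0, "fingers": 0.4},
  {"x": 0, "y": 0, "z": 0, "roll": 0, "fingers": 0.4},
])

```text
clock: 41.55
eef_pos: [0.576, -0.2406, 0.0552]
tool_rot: [-0.13, 0.663, 0.12, 0.728]
ft_force: [-0.6, 0.5, -0.1]
grip_width: 0.0341
```

Run:
```python
from h import *
go(.5735,-.241,.05,144.5-34.4)
s=snap('side');c=snap('top')
for b in blk(c,lo=99,hi=130): print(b, (np.array([[*RX],[*RY]])@(np.array(b[1:3])-RM)).round(4))
cv2.imwrite('pics/s21.png',np.vstack([cv2.resize(s['frame'][140:215,230:430,::-1],None,fx=4,fy=4,interpolation=cv2.INTER_CUBIC),cv2.resize(c['frame'][130:205,250:450,::-1],None,fx=4,fy=4,interpolation=cv2.INTER_CUBIC)]))
```

```text
t 41.55 tcp [ 0.576  -0.2406  0.0552] jaw 110.3 j6 [-0.42 -0.77] F [-0.6  0.5 -0.1] w 0.0341 down [ 0.093  0.003 -0.996]
roll 0.004  alt -3.138
shift tool after roll [ 0.005   0.0007 -0.0029] dist 0.006
(array([407., 186.]), 0.5394, -0.2349, 70, 25, -85.6) [-0.0501 -0.2285]
(array([304., 183.]), 0.5399, 0.0719, 60, 40, 4.7) [-0.0333  0.0779]
(array([357., 181.]), 0.5496, -0.0869, 60, 39, 0.6) [-0.0321 -0.0812]
```

View pics/s21.png

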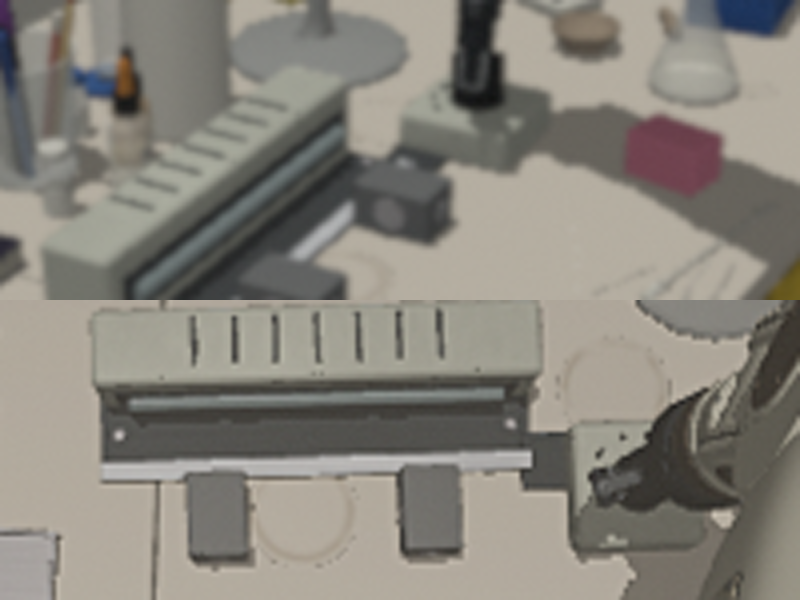

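Call:
arm_command([
  {"x": 0.003, "y": 0, "z": -0.002, "roll": 0, "fingers": 0},
  {"x": 0, "y": 0, "z": 0, "roll": 0, "fingers": 0},
  {"x": 0, "y": 0, "z": 0, "roll": 0, "fingers": 0},
  {"x": 0, "y": 0, "z": 0, "roll": 0, "fingers": 0},
  {"x": 0, "y": 0, "z": 0, "roll": 0, "fingers": 0},
  {"x": 0, "y": 0, "z": 0, "roll": 0, "fingers": 0},
  {"x": 0, "y": 0, "z": 0, "roll": -0.12, "fingers": 0},
  {"x": 0, "y": 0, "z": 0, "roll": -0.12, "fingers": 0},
  {"x": 0, "y": 0, "z": 0, "roll": -0.12, "fingers": 0},
  {"x": 0, "y": 0, "z": 0, "roll": -0.12, "fingers": 0},
  {"x": 0, "y": 0, "z": 0, "roll": -0.1, "fingers": 0},
  {"x": 0, "y": 0, "z": 0, "roll": 0, "fingers": 0},
])

```text
clock: 42.65
eef_pos: [0.573, -0.2385, 0.0521]
tool_rot: [-0.337, 0.595, 0.316, 0.657]
ft_force: [1.6, -1.1, 1.7]
grip_width: 0.013
```

Run:
```python
from h import *
go(.5735,-.241,.05,144.5)
```

```text
t 42.65 tcp [ 0.573  -0.2385  0.0521] jaw 144.9 j6 [-0.42 -1.38] F [ 1.6 -1.1  1.7] w 0.013 down [ 0.092  0.013 -0.996]
roll 0.007  alt -3.134
shift tool after roll [ 0.0021 -0.0017 -0.0019] dist 0.003
```

Release, rise, move in fast and then up (that shed the tilt before).

Call:
arm_command([
  {"x": 0, "y": 0, "z": 0, "roll": 0, "fingers": 1},
  {"x": 0, "y": 0, "z": 0, "roll": 0, "fingers": 1},
  {"x": 0, "y": 0, "z": 0, "roll": 0, "fingers": 1},
  {"x": 0, "y": 0, "z": 0, "roll": 0, "fingers": 1},
  {"x": -0.03, "y": 0, "z": 0, "roll": 0, "fingers": 1},
  {"x": -0.04, "y": 0, "z": 0, "roll": 0, "fingers": 1},
  {"x": -0.03, "y": 0.01, "z": 0, "roll": 0, "fingers": 1},
  {"x": 0, "y": 0.04, "z": -0.008, "roll": 0, "fingers": 1},
  {"x": 0, "y": 0.04, "z": -0.008, "roll": 0, "fingers": 1},
  {"x": 0, "y": 0.04, "z": -0.008, "roll": 0, "fingers": 1},
  {"x": 0, "y": 0.04, "z": -0.008, "roll": 0, "fingers": 1},
  {"x": -0.04, "y": 0, "z": 0, "roll": 0, "fingers": 1},
  {"x": -0.03, "y": 0, "z": 0, "roll": 0, "fingers": 1},
])

```text
clock: 43.73
eef_pos: [0.3613, -0.1499, 0.1829]
tool_rot: [-0.314, 0.615, 0.33, 0.644]
ft_force: [2.9, -1.2, 2.7]
grip_width: 0.0851
```

Run:
```python
from h import *
s=snap('side');c=snap('top')
go(.5496,-.0873,.12,93)
for b in blk(c,lo=99,hi=130): print(b, (np.array([[*RX],[*RY]])@(np.array(b[1:3])-RM)).round(4))
cv2.imwrite('pics/s22.png',np.vstack([cv2.resize(s['frame'][140:215,230:430,::-1],None,fx=4,fy=4,interpolation=cv2.INTER_CUBIC),cv2.resize(c['frame'][130:205,250:450,::-1],None,fx=4,fy=4,interpolation=cv2.INTER_CUBIC)]))
```

```text
t 43.83 tcp [ 0.3672 -0.1527  0.1876] jaw 144.2 j6 [-0.43 -1.37] F [ 1.5 -0.6  0.5] w 0.0852 down [ 0.037  0.034 -0.999]
roll 0.893  alt -2.248
shift tool after roll [0.0765 0.0534 0.1828] dist 0.205
(array([304., 183.]), 0.5405, 0.0718, 61, 40, 4.7) [-0.0327  0.0777]
(array([358., 181.]), 0.5496, -0.088, 60, 41, 1.3) [-0.0321 -0.0823]
```

View pics/s22.png

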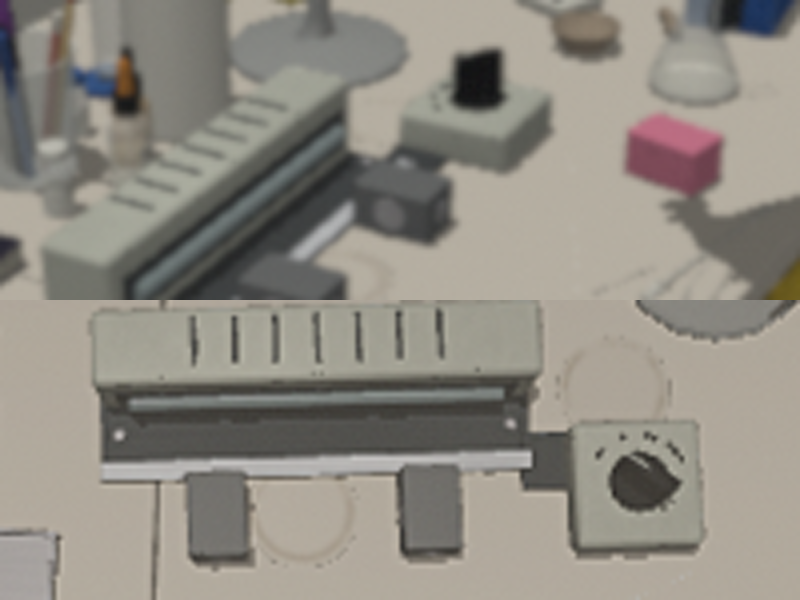

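Call:
arm_command([
  {"x": 0, "y": 0, "z": 0, "roll": 0.12, "fingers": 1},
  {"x": 0, "y": 0, "z": 0, "roll": 0.12, "fingers": 1},
  {"x": 0, "y": 0, "z": 0, "roll": 0.12, "fingers": 1},
  {"x": 0, "y": 0, "z": 0, "roll": 0.12, "fingers": 1},
  {"x": 0, "y": 0, "z": 0, "roll": 0.12, "fingers": 1},
  {"x": 0, "y": 0, "z": 0, "roll": 0.12, "fingers": 1},
  {"x": 0, "y": 0, "z": 0, "roll": 0.12, "fingers": 1},
  {"x": 0, "y": 0.005, "z": 0.017, "roll": 0.05, "fingers": 1},
  {"x": 0, "y": 0.005, "z": 0.017, "roll": 0, "fingers": 1},
  {"x": 0, "y": 0.005, "z": 0.017, "roll": 0, "fingers": 1},
  {"x": 0, "y": 0.005, "z": 0.017, "roll": 0, "fingers": 1},
  {"x": 0, "y": 0.005, "z": 0.017, "roll": 0, "fingers": 1},
  {"x": 0, "y": 0.005, "z": 0.017, "roll": 0, "fingers": 1},
  {"x": 0, "y": 0.005, "z": 0.017, "roll": 0, "fingers": 1},
  {"x": 0, "y": 0.005, "z": 0.017, "roll": 0, "fingers": 1},
  {"x": 0, "y": 0.005, "z": 0.017, "roll": 0, "fingers": 1},
  {"x": 0, "y": 0.005, "z": 0.017, "roll": 0, "fingers": 1},
])

```text
clock: 45.25
eef_pos: [0.5682, -0.1081, 0.2074]
tool_rot: [0.003, 0.678, 0.006, 0.735]
ft_force: [0.9, 0.5, 0.1]
grip_width: 0.0859
```

Run:
```python
from h import *
go(.547,-.0873,.08,93)
```

```text
t 45.25 tcp [ 0.5682 -0.1081  0.2074] jaw 90.3 j6 [-0.2  -0.21] F [0.9 0.5 0.1] w 0.0859 down [ 0.082  0.013 -0.997]
roll -0.048  alt 3.094
shift tool after roll [ 0.1255  0.0208 -0.0305] dist 0.131
```

Call:
arm_command([
  {"x": 0, "y": 0.01, "z": -0.015, "roll": -0.045, "fingers": 1},
  {"x": 0.01, "y": 0.008, "z": -0.015, "roll": 0, "fingers": 1},
  {"x": 0.02, "y": 0, "z": 0, "roll": 0, "fingers": 1},
  {"x": 0.02, "y": 0, "z": 0, "roll": 0, "fingers": 1},
  {"x": 0.02, "y": 0, "z": 0, "roll": 0, "fingers": 1},
  {"x": 0.02, "y": 0, "z": 0, "roll": 0, "fingers": 1},
  {"x": 0.02, "y": 0, "z": 0, "roll": 0, "fingers": 1},
  {"x": 0, "y": 0, "z": 0, "roll": 0, "fingers": 1},
])

```text
clock: 45.92
eef_pos: [0.5692, -0.0894, 0.0929]
tool_rot: [-0.017, 0.667, 0.02, 0.744]
ft_force: [-0.4, -0.6, -0.1]
grip_width: 0.0855
```

Run:
```python
from h import *
go(.547,-.0873,.011,93)
```

```text
t 45.92 tcp [ 0.5692 -0.0894  0.0929] jaw 93.0 j6 [-0.17 -0.22] F [-0.4 -0.6 -0.1] w 0.0855 down [ 0.108  0.008 -0.994]
roll -0.0  alt 3.141
shift tool after roll [ 0.079   0.003  -0.0308] dist 0.085
```

Call:
arm_command([
  {"x": 0, "y": 0.002, "z": -0.015, "roll": 0, "fingers": 1},
  {"x": 0, "y": 0.002, "z": -0.015, "roll": 0, "fingers": 1},
  {"x": 0, "y": 0, "z": -0.005, "roll": 0, "fingers": 1},
  {"x": 0.02, "y": 0, "z": 0, "roll": 0, "fingers": 1},
  {"x": 0.02, "y": 0, "z": -0.003, "roll": 0, "fingers": 1},
  {"x": 0.02, "y": 0, "z": -0.003, "roll": 0, "fingers": 1},
  {"x": 0, "y": 0, "z": 0, "roll": 0, "fingers": 1},
])

```text
clock: 46.5
eef_pos: [0.5473, -0.0893, 0.034]
tool_rot: [-0.018, 0.66, 0.018, 0.751]
ft_force: [0.0, -0.6, -0.4]
grip_width: 0.085
```

Run:
```python
from h import *
go(.547,-.0873,.011,93)
s=snap('side')
cv2.imwrite('pics/s23.png',cv2.resize(s['frame'][110:220,270:430,::-1],None,fx=5,fy=5,interpolation=cv2.INTER_CUBIC))
```

```text
t 46.5 tcp [ 0.5473 -0.0893  0.034 ] jaw 92.9 j6 [-0.18 -0.22] F [ 0.  -0.6 -0.4] w 0.085 down [ 0.129  0.003 -0.992]
roll -0.002  alt 3.139
shift tool after roll [ 0.0227  0.0021 -0.0031] dist 0.023
```

View pics/s23.png

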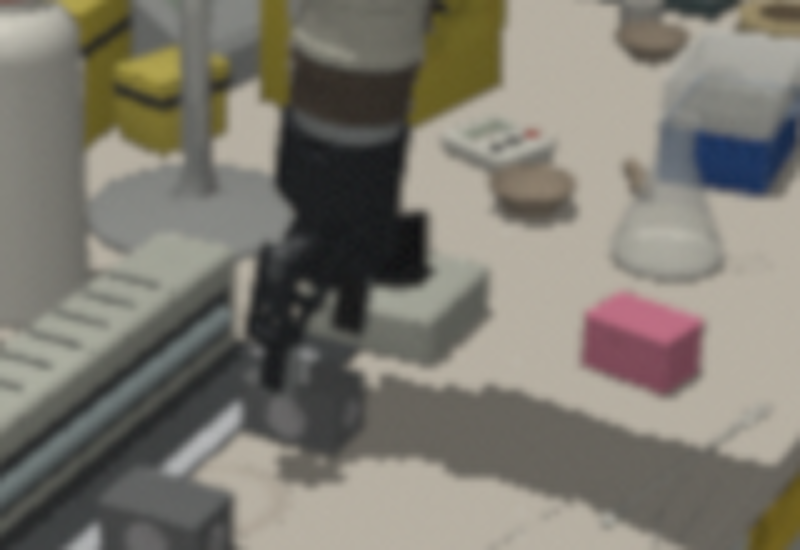

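Call:
arm_command([
  {"x": 0.012, "y": 0.002, "z": -0.003, "roll": 0, "fingers": 1},
  {"x": 0.01, "y": 0, "z": 0, "roll": 0, "fingers": 1},
  {"x": 0.002, "y": 0, "z": 0, "roll": 0, "fingers": 1},
  {"x": 0, "y": 0, "z": 0, "roll": 0, "fingers": 0},
  {"x": 0, "y": 0, "z": 0, "roll": 0, "fingers": 0},
  {"x": 0, "y": 0, "z": 0, "roll": 0, "fingers": 0},
  {"x": 0, "y": 0, "z": 0, "roll": 0, "fingers": 0},
  {"x": 0, "y": 0, "z": 0, "roll": 0, "fingers": 0},
  {"x": 0, "y": 0, "z": 0, "roll": 0, "fingers": 0},
])

```text
clock: 47.3
eef_pos: [0.5587, -0.0893, 0.0211]
tool_rot: [-0.019, 0.652, 0.016, 0.758]
ft_force: [0.3, -0.4, -1.6]
grip_width: 0.0427
```

Run:
```python
from h import *
go(.468,.387,.11,93)
```

```text
t 47.3 tcp [ 0.5587 -0.0893  0.0211] jaw 92.8 j6 [-0.17 -0.22] F [ 0.3 -0.4 -1.6] w 0.0427 down [ 0.149  0.    -0.989]
roll -0.003  alt 3.139
shift tool after roll [-0.1012  0.4797 -0.0512] dist 0.493
```

Call:
arm_command([
  {"x": -0.015, "y": 0, "z": -0.005, "roll": 0, "fingers": 0},
  {"x": -0.02, "y": 0, "z": -0.01, "roll": 0, "fingers": 0},
  {"x": -0.03, "y": 0, "z": -0.01, "roll": 0, "fingers": 0},
  {"x": -0.03, "y": 0, "z": -0.01, "roll": 0, "fingers": 0},
  {"x": 0, "y": 0.02, "z": 0, "roll": 0, "fingers": 0},
  {"x": 0, "y": 0.03, "z": 0, "roll": 0, "fingers": 0},
  {"x": 0, "y": 0.03, "z": 0, "roll": 0, "fingers": 0},
  {"x": 0, "y": 0.03, "z": 0, "roll": 0, "fingers": 0},
])

```text
clock: 47.97
eef_pos: [0.5029, 0.0157, 0.1129]
tool_rot: [-0.015, 0.652, 0.011, 0.758]
ft_force: [1.2, -0.5, -2.5]
grip_width: 0.0425
```

Run:
```python
from h import *
go(.468,.387,.10,93)
s=snap('side')
cv2.imwrite('pics/s24.png',cv2.resize(s['frame'][110:220,270:430,::-1],None,fx=5,fy=5,interpolation=cv2.INTER_CUBIC))
```

```text
t 47.97 tcp [0.5029 0.0157 0.1129] jaw 92.1 j6 [ 0.04 -0.  ] F [ 1.2 -0.5 -2.5] w 0.0425 down [ 0.15  -0.004 -0.989]
roll -0.016  alt 3.125
shift tool after roll [ 0.0061  0.3727 -0.0165] dist 0.373
```

View pics/s24.png

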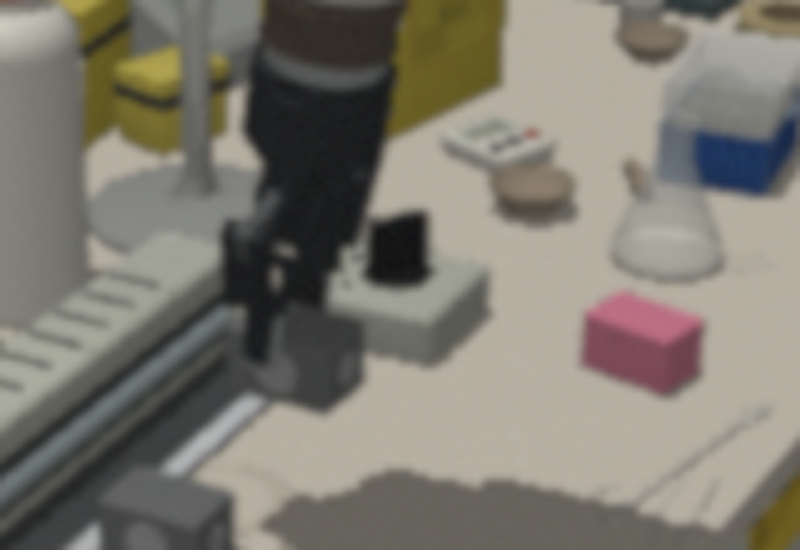

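Call:
arm_command([
  {"x": 0, "y": 0.03, "z": -0.001, "roll": 0, "fingers": 0},
  {"x": 0, "y": 0.03, "z": -0.001, "roll": 0, "fingers": 0},
  {"x": 0, "y": 0.03, "z": -0.001, "roll": 0, "fingers": 0},
  {"x": 0, "y": 0.03, "z": -0.001, "roll": 0, "fingers": 0},
  {"x": 0, "y": 0.03, "z": -0.001, "roll": 0, "fingers": 0},
  {"x": 0, "y": 0.03, "z": -0.001, "roll": 0, "fingers": 0},
  {"x": 0, "y": 0.03, "z": -0.001, "roll": 0, "fingers": 0},
  {"x": 0, "y": 0.03, "z": -0.001, "roll": 0, "fingers": 0},
  {"x": 0, "y": 0.03, "z": -0.001, "roll": 0, "fingers": 0},
  {"x": 0, "y": 0.03, "z": -0.001, "roll": 0, "fingers": 0},
  {"x": 0, "y": 0.03, "z": -0.001, "roll": 0, "fingers": 0},
  {"x": 0, "y": 0, "z": 0, "roll": 0, "fingers": 0},
])

```text
clock: 49.02
eef_pos: [0.476, 0.3661, 0.1087]
tool_rot: [-0.016, 0.651, 0.015, 0.759]
ft_force: [1.4, -0.1, -0.5]
grip_width: 0.0425
```

Run:
```python
from h import *
go(.470,.387,.06,87)
s=snap('side')
cv2.imwrite('pics/s25.png',cv2.resize(s['frame'][190:340,180:360,::-1],None,fx=4,fy=4,interpolation=cv2.INTER_CUBIC))
```

```text
t 49.02 tcp [0.476  0.3661 0.1087] jaw 92.4 j6 [0.7  0.66] F [ 1.4 -0.1 -0.5] w 0.0425 down [ 0.152  0.002 -0.988]
roll 0.095  alt -3.047
shift tool after roll [ 0.0473  0.0201 -0.0144] dist 0.053
```

View pics/s25.png

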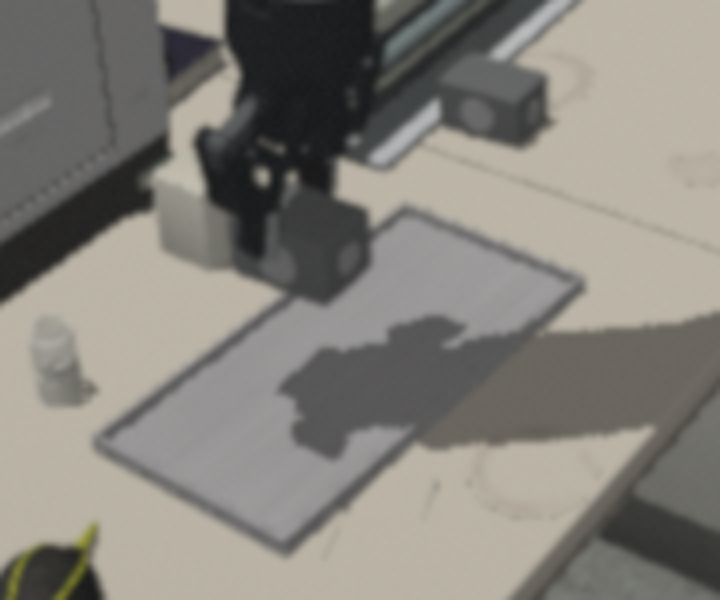

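Call:
arm_command([
  {"x": 0.01, "y": 0.008, "z": -0.003, "roll": 0, "fingers": 0},
  {"x": 0.015, "y": 0.008, "z": -0.003, "roll": 0, "fingers": 0},
  {"x": 0.015, "y": 0.004, "z": -0.003, "roll": 0, "fingers": 0},
  {"x": 0.015, "y": 0, "z": -0.003, "roll": 0, "fingers": 0},
  {"x": 0.012, "y": 0, "z": -0.002, "roll": 0, "fingers": 0},
  {"x": 0, "y": 0, "z": 0, "roll": 0, "fingers": 0},
])

```text
clock: 49.57
eef_pos: [0.4707, 0.3799, 0.0339]
tool_rot: [-0.016, 0.652, 0.011, 0.758]
ft_force: [-0.0, 0.1, -2.2]
grip_width: 0.0427
```

Run:
```python
from h import *
go(.475,.387,.027,92)
s=snap('side')
cv2.imwrite('pics/s26.png',cv2.resize(s['frame'][190:340,180:360,::-1],None,fx=4,fy=4,interpolation=cv2.INTER_CUBIC))
```

```text
t 49.57 tcp [0.4707 0.3799 0.0339] jaw 92.1 j6 [0.73 0.69] F [-0.   0.1 -2.2] w 0.0427 down [ 0.149 -0.003 -0.989]
roll 0.002  alt -3.139
shift tool after roll [0.0075 0.0071 0.0034] dist 0.011
```

View pics/s26.png

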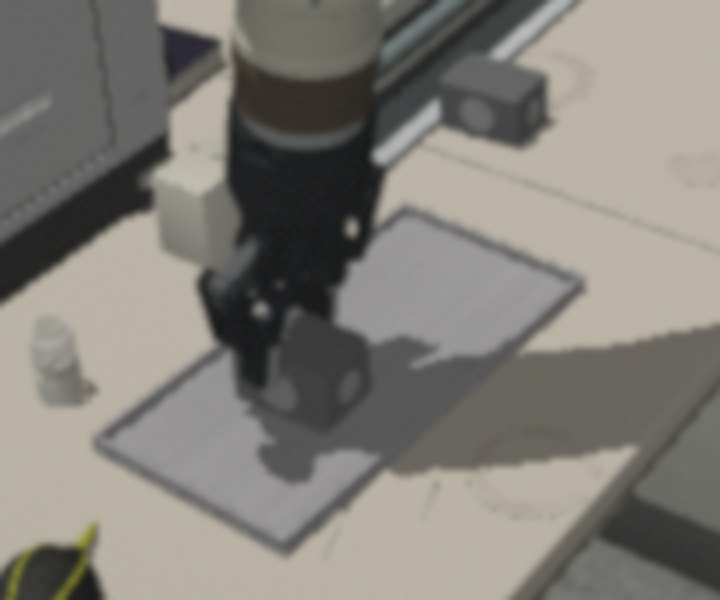

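Call:
arm_command([
  {"x": 0.005, "y": 0.005, "z": 0.001, "roll": 0, "fingers": 0},
  {"x": 0.003, "y": 0, "z": 0, "roll": 0, "fingers": 0},
  {"x": 0, "y": 0, "z": 0, "roll": 0, "fingers": 0},
])

```text
clock: 49.87
eef_pos: [0.4744, 0.3844, 0.0275]
tool_rot: [-0.014, 0.651, 0.01, 0.758]
ft_force: [0.2, -0.5, -1.5]
grip_width: 0.0431
```

Run:
```python
from h import *
go(.475,.387,.027,92)
```

```text
t 49.87 tcp [0.4744 0.3844 0.0275] jaw 92.0 j6 [0.73 0.69] F [ 0.2 -0.5 -1.5] w 0.0431 down [ 0.151 -0.003 -0.989]
roll -0.001  alt 3.141
shift tool after roll [0.0006 0.0026 0.0006] dist 0.003
```

Call:
arm_command([
  {"x": 0.001, "y": 0, "z": 0, "roll": 0, "fingers": 1},
  {"x": 0, "y": 0, "z": 0, "roll": 0, "fingers": 1},
  {"x": 0, "y": 0, "z": 0, "roll": 0, "fingers": 1},
  {"x": -0.02, "y": 0, "z": -0.003, "roll": 0, "fingers": 1},
  {"x": -0.03, "y": 0, "z": -0.005, "roll": 0, "fingers": 1},
  {"x": -0.03, "y": 0, "z": -0.005, "roll": 0, "fingers": 1},
  {"x": -0.02, "y": 0, "z": 0, "roll": 0, "fingers": 1},
  {"x": 0, "y": -0.025, "z": -0.031, "roll": 0, "fingers": 1},
  {"x": 0, "y": -0.025, "z": -0.031, "roll": 0, "fingers": 1},
  {"x": 0, "y": -0.025, "z": -0.031, "roll": 0, "fingers": 1},
  {"x": 0, "y": -0.025, "z": -0.031, "roll": 0, "fingers": 1},
  {"x": -0.04, "y": 0, "z": 0, "roll": 0, "fingers": 1},
  {"x": -0.04, "y": 0, "z": 0, "roll": 0, "fingers": 1},
  {"x": -0.04, "y": 0, "z": 0, "roll": 0, "fingers": 1},
])

```text
clock: 51.03
eef_pos: [0.2824, 0.253, 0.207]
tool_rot: [-0.028, 0.665, -0.002, 0.747]
ft_force: [0.6, 1.1, -0.1]
grip_width: 0.0856
```

Run:
```python
from h import *
go(.540,.0716,.15,93)
s=snap('side');c=snap('top')
for b in blk(c,lo=95,hi=130): print(b, (np.array([[*RX],[*RY]])@(np.array(b[1:3])-RM)).round(4))
cv2.imwrite('pics/s27.png',np.hstack([cv2.resize(s['frame'][160:320,180:360,::-1],(400,356)),cv2.resize(c['frame'][130:250,160:300,::-1],(400,356))]))
```

```text
t 51.03 tcp [0.2824 0.253  0.207 ] jaw 91.9 j6 [0.82 0.78] F [ 0.6  1.1 -0.1] w 0.0856 down [ 0.116 -0.041 -0.992]
roll -0.019  alt 3.123
shift tool after roll [ 0.094  -0.1917  0.2387] dist 0.32
(array([196., 205.]), 0.4664, 0.3835, 63, 41, 3.3) [-0.0902  0.3929]
(array([304., 183.]), 0.54, 0.0711, 60, 41, 1.6) [-0.0333  0.0771]
```

View pics/s27.png

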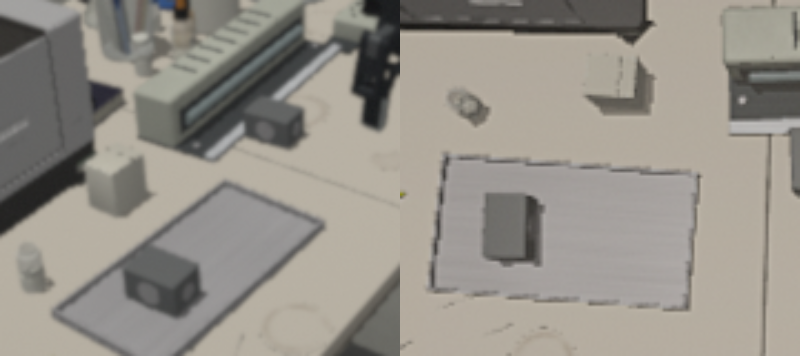

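Call:
arm_command([
  {"x": 0, "y": -0.025, "z": -0.032, "roll": 0, "fingers": 1},
  {"x": 0, "y": -0.025, "z": -0.032, "roll": 0, "fingers": 1},
  {"x": -0.01, "y": -0.02, "z": -0.02, "roll": 0, "fingers": 1},
  {"x": -0.04, "y": 0, "z": 0, "roll": 0, "fingers": 1},
  {"x": -0.04, "y": 0, "z": 0, "roll": 0, "fingers": 1},
  {"x": -0.04, "y": 0, "z": 0, "roll": 0, "fingers": 1},
])

```text
clock: 51.63
eef_pos: [0.1802, 0.1779, 0.3237]
tool_rot: [-0.03, 0.666, -0.005, 0.745]
ft_force: [1.1, 0.8, 1.3]
grip_width: 0.0854
```

Run:
```python
from h import *
go(.540,.0716,.15,93)
print(get_obs()['joint_pos'].round(3))
```

```text
t 51.63 tcp [0.1802 0.1779 0.3237] jaw 91.9 j6 [0.92 0.88] F [1.1 0.8 1.3] w 0.0854 down [ 0.113 -0.048 -0.992]
roll -0.019  alt 3.122
shift tool after roll [ 0.218  -0.1153  0.3318] dist 0.413
[ 0.922 -0.314 -0.293  1.562 -0.119  0.884]
```

Call:
arm_command([
  {"x": 0.0125, "y": -0.0068, "z": 0.0185, "roll": -0.019, "fingers": 1},
  {"x": 0.0125, "y": -0.0068, "z": 0.0185, "roll": 0, "fingers": 1},
  {"x": 0.0125, "y": -0.0068, "z": 0.0185, "roll": 0, "fingers": 1},
  {"x": 0.0125, "y": -0.0068, "z": 0.0185, "roll": 0, "fingers": 1},
  {"x": 0.0125, "y": -0.0068, "z": 0.0185, "roll": 0, "fingers": 1},
  {"x": 0.0125, "y": -0.0068, "z": 0.0185, "roll": 0, "fingers": 1},
  {"x": 0.0125, "y": -0.0068, "z": 0.0185, "roll": 0, "fingers": 1},
  {"x": 0.0125, "y": -0.0068, "z": 0.0185, "roll": 0, "fingers": 1},
  {"x": 0.0125, "y": -0.0068, "z": 0.0185, "roll": 0, "fingers": 1},
  {"x": 0.0125, "y": -0.0068, "z": 0.0185, "roll": 0, "fingers": 1},
  {"x": 0.0125, "y": -0.0068, "z": 0.0185, "roll": 0, "fingers": 1},
  {"x": 0.0125, "y": -0.0068, "z": 0.0185, "roll": 0, "fingers": 1},
  {"x": 0.0125, "y": -0.0068, "z": 0.0185, "roll": 0, "fingers": 1},
  {"x": 0.0125, "y": -0.0068, "z": 0.0185, "roll": 0, "fingers": 1},
  {"x": 0.0125, "y": -0.0068, "z": 0.0185, "roll": 0, "fingers": 1},
  {"x": 0, "y": 0, "z": 0, "roll": 0, "fingers": 1},
])

```text
clock: 52.97
eef_pos: [0.5098, 0.0921, 0.1932]
tool_rot: [-0.03, 0.648, 0.016, 0.761]
ft_force: [0.9, 0.1, 0.0]
grip_width: 0.0855
```

Run:
```python
from h import *
go(.540,.0716,.09,93)
```

```text
t 52.97 tcp [0.5098 0.0921 0.1932] jaw 93.7 j6 [0.21 0.14] F [0.9 0.1 0. ] w 0.0855 down [ 0.159 -0.014 -0.987]
roll 0.011  alt -3.13
shift tool after roll [ 0.1069 -0.0197  0.0123] dist 0.109
```

Call:
arm_command([
  {"x": 0.02, "y": -0.007, "z": 0.003, "roll": 0.01, "fingers": 1},
  {"x": 0.02, "y": -0.007, "z": 0.003, "roll": 0, "fingers": 1},
  {"x": 0.02, "y": -0.006, "z": 0.003, "roll": 0, "fingers": 1},
  {"x": 0.02, "y": 0, "z": 0.001, "roll": 0, "fingers": 1},
  {"x": 0.02, "y": 0, "z": 0, "roll": 0, "fingers": 1},
  {"x": 0, "y": 0, "z": 0, "roll": 0, "fingers": 1},
])

```text
clock: 53.47
eef_pos: [0.5423, 0.0709, 0.0975]
tool_rot: [-0.025, 0.644, 0.013, 0.764]
ft_force: [-0.8, -0.2, -0.5]
grip_width: 0.0854
```

Run:
```python
from h import *
go(.547,.0716,.02,93)
s=snap('side')
cv2.imwrite('pics/s28.png',cv2.resize(s['frame'][120:230,230:390,::-1],None,fx=5,fy=5,interpolation=cv2.INTER_CUBIC))
```

```text
t 53.47 tcp [0.5423 0.0709 0.0975] jaw 93.0 j6 [0.15 0.09] F [-0.8 -0.2 -0.5] w 0.0854 down [ 0.17  -0.012 -0.985]
roll -0.001  alt 3.141
shift tool after roll [ 0.0771  0.0021 -0.0084] dist 0.078
```

View pics/s28.png

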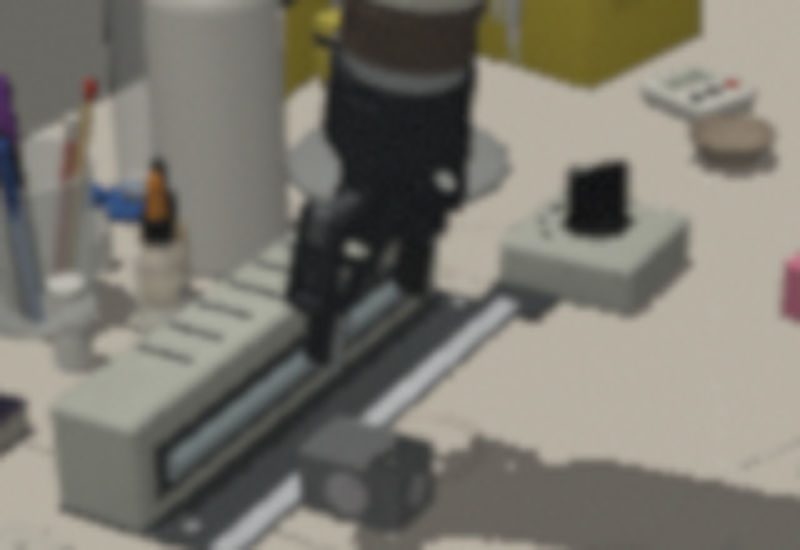

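Call:
arm_command([
  {"x": 0.02, "y": 0.001, "z": -0.004, "roll": 0, "fingers": 1},
  {"x": 0.02, "y": 0.001, "z": -0.004, "roll": 0, "fingers": 1},
  {"x": 0.02, "y": 0, "z": -0.003, "roll": 0, "fingers": 1},
  {"x": 0.015, "y": 0, "z": -0.002, "roll": 0, "fingers": 1},
  {"x": 0, "y": 0, "z": 0, "roll": 0, "fingers": 1},
])

```text
clock: 53.93
eef_pos: [0.5499, 0.0739, 0.0317]
tool_rot: [-0.024, 0.637, 0.014, 0.771]
ft_force: [-1.4, -0.2, 0.7]
grip_width: 0.0856
```

Run:
```python
from h import *
go(.547,.0716,.016,93)
s=snap('side')
cv2.imwrite('pics/s29.png',cv2.resize(s['frame'][120:230,230:390,::-1],None,fx=5,fy=5,interpolation=cv2.INTER_CUBIC))
```

```text
t 53.93 tcp [0.5499 0.0739 0.0317] jaw 93.0 j6 [0.15 0.1 ] F [-1.4 -0.2  0.7] w 0.0856 down [ 0.189 -0.009 -0.982]
roll 0.001  alt -3.141
shift tool after roll [ 0.0148 -0.0019 -0.0059] dist 0.016
```

View pics/s29.png

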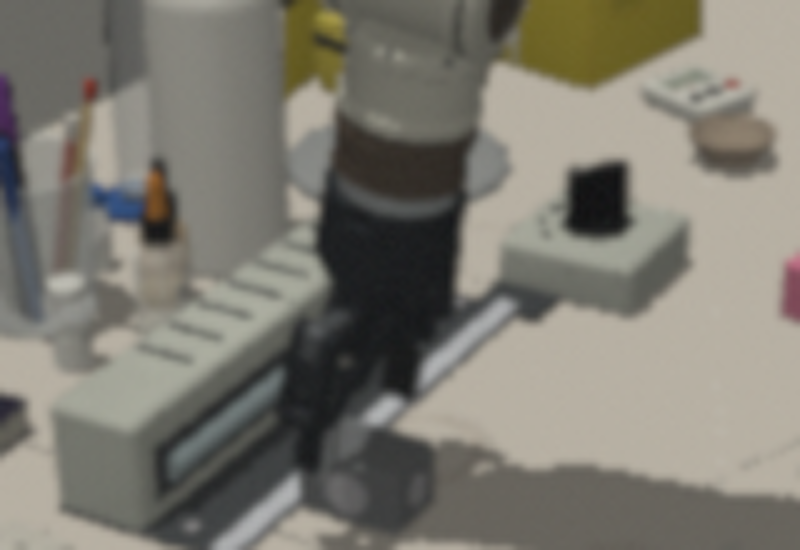

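Call:
arm_command([
  {"x": 0.008, "y": -0.002, "z": -0.008, "roll": 0, "fingers": 1},
  {"x": 0.008, "y": 0, "z": -0.004, "roll": 0, "fingers": 1},
  {"x": 0.004, "y": 0, "z": 0, "roll": 0, "fingers": 1},
  {"x": 0, "y": 0, "z": 0, "roll": 0, "fingers": 0},
  {"x": 0, "y": 0, "z": 0, "roll": 0, "fingers": 0},
  {"x": 0, "y": 0, "z": 0, "roll": 0, "fingers": 0},
  {"x": 0, "y": 0, "z": 0, "roll": 0, "fingers": 0},
  {"x": 0, "y": 0, "z": 0, "roll": 0, "fingers": 0},
  {"x": 0, "y": 0, "z": 0, "roll": 0, "fingers": 0},
])

```text
clock: 54.73
eef_pos: [0.5506, 0.0736, 0.0219]
tool_rot: [-0.024, 0.629, 0.016, 0.777]
ft_force: [-0.7, 0.0, -1.2]
grip_width: 0.0432
```

Run:
```python
from h import *
go(.468,.277,.10,93)
```

```text
t 54.73 tcp [0.5506 0.0736 0.0219] jaw 93.1 j6 [0.15 0.09] F [-0.7  0.  -1.2] w 0.0432 down [ 0.207 -0.005 -0.978]
roll 0.002  alt -3.14
shift tool after roll [-0.0946  0.2062 -0.0534] dist 0.233
```

Call:
arm_command([
  {"x": -0.015, "y": 0, "z": -0.005, "roll": 0, "fingers": 0},
  {"x": -0.025, "y": 0, "z": -0.01, "roll": 0, "fingers": 0},
  {"x": -0.03, "y": 0, "z": -0.01, "roll": 0, "fingers": 0},
  {"x": -0.02, "y": 0.01, "z": -0.01, "roll": 0, "fingers": 0},
  {"x": 0, "y": 0.025, "z": -0.005, "roll": 0, "fingers": 0},
  {"x": 0, "y": 0.025, "z": -0.005, "roll": 0, "fingers": 0},
  {"x": 0, "y": 0.025, "z": -0.002, "roll": 0, "fingers": 0},
  {"x": 0, "y": 0.025, "z": 0, "roll": 0, "fingers": 0},
])

```text
clock: 55.4
eef_pos: [0.4777, 0.1795, 0.1011]
tool_rot: [-0.02, 0.63, 0.011, 0.776]
ft_force: [0.6, -0.2, -0.7]
grip_width: 0.0429
```

Run:
```python
from h import *
go(.475,.272,.08,93)
s=snap('side')
cv2.imwrite('pics/s30.png',cv2.resize(s['frame'][130:300,180:380,::-1],None,fx=4,fy=3.5,interpolation=cv2.INTER_CUBIC))
```

```text
t 55.4 tcp [0.4777 0.1795 0.1011] jaw 92.4 j6 [0.41 0.36] F [ 0.6 -0.2 -0.7] w 0.0429 down [ 0.206 -0.008 -0.978]
roll -0.01  alt 3.132
shift tool after roll [ 0.0193  0.0929 -0.0019] dist 0.095
```

View pics/s30.png

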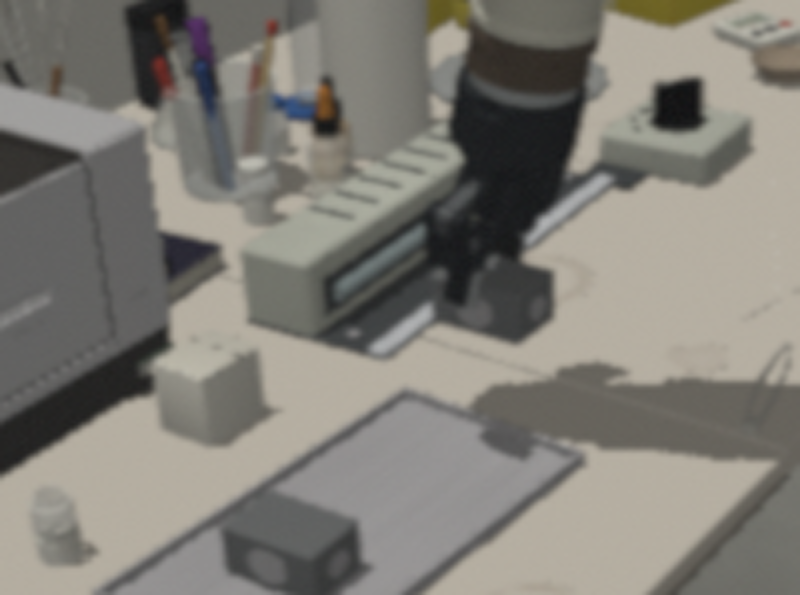

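Call:
arm_command([
  {"x": 0, "y": 0.023, "z": 0, "roll": 0, "fingers": 0},
  {"x": 0, "y": 0.023, "z": 0, "roll": 0, "fingers": 0},
  {"x": 0, "y": 0.023, "z": 0, "roll": 0, "fingers": 0},
  {"x": 0.01, "y": 0.015, "z": 0, "roll": 0, "fingers": 0},
  {"x": 0.015, "y": 0.003, "z": -0.003, "roll": 0, "fingers": 0},
  {"x": 0.015, "y": 0, "z": -0.003, "roll": 0, "fingers": 0},
  {"x": 0, "y": 0, "z": 0, "roll": 0, "fingers": 0},
])

```text
clock: 56.03
eef_pos: [0.4772, 0.2791, 0.0592]
tool_rot: [-0.021, 0.628, 0.017, 0.778]
ft_force: [-0.7, -0.7, -1.6]
grip_width: 0.0425
```

Run:
```python
from h import *
go(.475,.272,.028,93)
```

```text
t 56.03 tcp [0.4772 0.2791 0.0592] jaw 93.1 j6 [0.59 0.53] F [-0.7 -0.7 -1.6] w 0.0425 down [ 0.21   0.001 -0.978]
roll 0.001  alt -3.141
shift tool after roll [ 0.03   -0.0067 -0.0091] dist 0.032
```

Call:
arm_command([
  {"x": 0.012, "y": -0.006, "z": -0.004, "roll": 0, "fingers": 0},
  {"x": 0.01, "y": 0, "z": -0.003, "roll": 0, "fingers": 0},
  {"x": 0.006, "y": 0, "z": -0.002, "roll": 0, "fingers": 0},
  {"x": 0, "y": 0, "z": 0, "roll": 0, "fingers": 0},
])

```text
clock: 56.37
eef_pos: [0.475, 0.2723, 0.0296]
tool_rot: [-0.021, 0.628, 0.017, 0.778]
ft_force: [-0.7, 0.3, -1.1]
grip_width: 0.0426
```

Run:
```python
from h import *
go(.475,.272,.028,93)
s=snap('side')
cv2.imwrite('pics/s31.png',cv2.resize(s['frame'][190:340,180:360,::-1],None,fx=4,fy=4,interpolation=cv2.INTER_CUBIC))
```

```text
t 56.37 tcp [0.475  0.2723 0.0296] jaw 93.1 j6 [0.58 0.52] F [-0.7  0.3 -1.1] w 0.0426 down [ 0.21   0.001 -0.978]
roll 0.001  alt -3.141
shift tool after roll [ 0.0016 -0.0003 -0.0004] dist 0.002
```

View pics/s31.png

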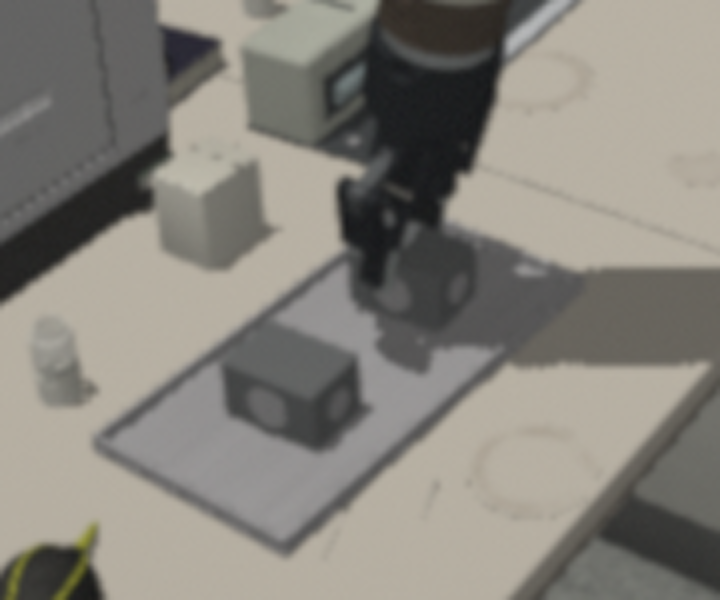

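Lower the last couple of mm, release, and back off up and inward.

Call:
arm_command([
  {"x": 0.003, "y": 0, "z": 0, "roll": 0, "fingers": 0},
  {"x": 0, "y": 0, "z": 0, "roll": 0, "fingers": 0},
  {"x": 0, "y": 0, "z": 0, "roll": 0, "fingers": 1},
  {"x": 0, "y": 0, "z": 0, "roll": 0, "fingers": 1},
  {"x": 0, "y": 0, "z": 0, "roll": 0, "fingers": 1},
  {"x": 0, "y": 0, "z": 0, "roll": 0, "fingers": 1},
  {"x": -0.02, "y": 0, "z": 0, "roll": 0, "fingers": 1},
  {"x": -0.03, "y": 0, "z": 0, "roll": 0, "fingers": 1},
  {"x": -0.03, "y": 0, "z": 0, "roll": 0, "fingers": 1},
  {"x": -0.03, "y": 0, "z": 0, "roll": 0, "fingers": 1},
  {"x": -0.02, "y": -0.03, "z": -0.02, "roll": 0, "fingers": 1},
  {"x": 0, "y": -0.04, "z": -0.01, "roll": 0, "fingers": 1},
  {"x": 0, "y": -0.04, "z": -0.01, "roll": 0, "fingers": 1},
  {"x": 0, "y": -0.04, "z": -0.01, "roll": 0, "fingers": 1},
  {"x": 0, "y": 0, "z": 0, "roll": 0, "fingers": 1},
  {"x": 0, "y": 0, "z": 0, "roll": 0, "fingers": 1},
])

```text
clock: 57.75
eef_pos: [0.4123, 0.119, 0.1587]
tool_rot: [-0.018, 0.62, 0.021, 0.784]
ft_force: [-0.3, 0.4, 0.3]
grip_width: 0.0855
```

Run:
```python
from h import *
go()
s=snap('side');c=snap('top')
ty=np.array([.0488,.9988]);tx=np.array([.9988,-.0488])
for b in blk(c,lo=95,hi=130,roi=(150,170,290,258),z=.045):
    d=np.array(b[1:3])-[.4648,.3322]; print(b,'tray x,y',(d@tx).round(4),(d@ty).round(4))
cv2.imwrite('pics/s32.png',np.hstack([cv2.resize(s['frame'][160:320,180:360,::-1],(400,356)),cv2.resize(c['frame'][130:250,160:300,::-1],(400,356))]))
cv2.imwrite('pics/t32.png',cv2.resize(c['frame'][130:205,250:450,::-1],None,fx=4,fy=4,interpolation=cv2.INTER_CUBIC))
```

```text
t 57.75 tcp [0.4123 0.119  0.1587] jaw 93.1 j6 [0.33 0.26] F [-0.3  0.4  0.3] w 0.0855 down [ 0.231  0.01  -0.973]
shift tool after roll [0. 0. 0.] dist 0.0
(array([234., 205.]), 0.4685, 0.271, 62, 38, 2.6) tray x,y 0.0067 -0.0609
(array([196., 205.]), 0.466, 0.3819, 62, 40, 3.3) tray x,y -0.0012 0.0497
```

View pics/s32.png

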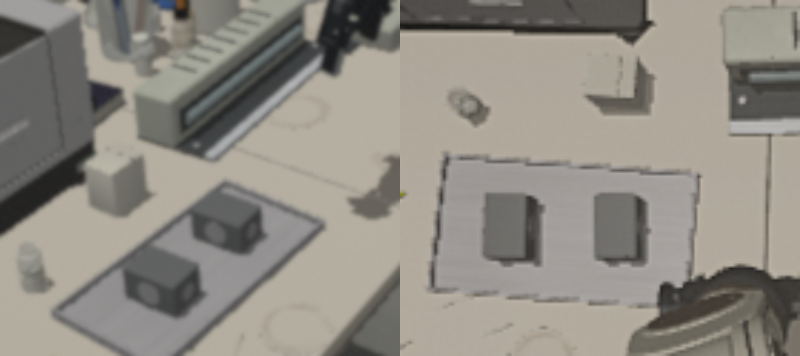

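View pics/t32.png

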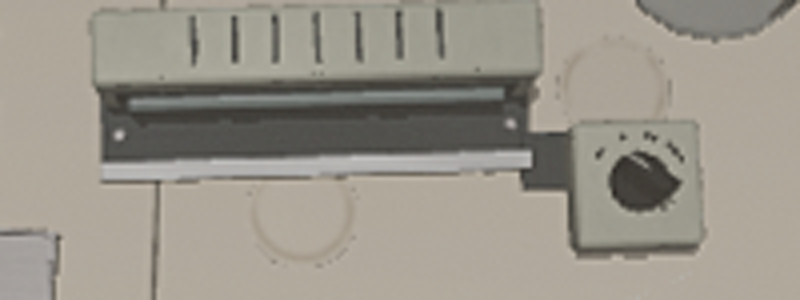

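Run:
```python
from h import *
print(job_done())
```

```text
the job is handed in; nothing more can be done
None
```

I ran the whole sequence on the two grey blocks and handed the job in at about 58 s; the hand-in gives no verdict. No third block was visible, and I left the pink look-alike alone.

- **Broad sides cured:** both blocks went broad side to the rail, each pressed on with about 17–21 N. The selector was then held at two dots for more than 1 s.
- **Narrow ends cured:** I switched off, turned both blocks a quarter and pressed their narrow ends to the rail. The selector was held at one dot for more than 1 s.
- **Finished:** I switched off again and stood both blocks in the tray.

**Last checks**
- Both blocks stand upright in the tray at about (x, y) = (7, −61) mm and (−1, 50) mm from its middle.
- The selector pointer is on the off mark.
- The gripper is clear of everything.

**What was off**
- **Tool tilt:** the tool drifted up to about 0.23 rad from vertical over the run. Only roll can be commanded, so I compensated by re-measuring. The blocks still landed flat.
- **Left-hand block at the rail:** it measured −33 mm to its centre, where flat contact would give −32 mm. That is within the −37 mm limit. The camera calibration is only good to about 2 mm.
- **Not verified:** I judged the two-dot and one-dot settings from the jaw angle and the detent, because the arm hid the pointer at those moments. I noticed no knock to a block and no grip slip.

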